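# Put the soap delivery away and close up the display

## Task

Put the loose soaps on the counter away: stack all the rose ones flat in one neat stack at the centre of the marble base and cover them with the glass dome, seated inside the base's lip, and lay all the blue ones flat in the chest's drawer and shut it fully. Handle the dome gently: keep it upright, do not knock it down hard on the base or on the soaps, and leave the dishes, the bottle and the jar where they are.

Things in the scene. Friction and masses are not known exactly. Their poses are not given: they have to be found in the camera images.
- rose1: Rose-red soap: a round disc 60 mm across and 24 mm thick with a cream paper band round its side, 85 g; may be absent (None). Origin: centre of its underside, z up its axis.
- rose2: Rose-red soap: a round disc 60 mm across and 24 mm thick with a cream paper band round its side, 85 g; may be absent (None). Origin: centre of its underside, z up its axis.
- rose3: Rose-red soap: a round disc 60 mm across and 24 mm thick with a cream paper band round its side, 85 g; may be absent (None). Origin: centre of its underside, z up its axis.
- blue1: Blue soap: a round disc 60 mm across and 24 mm thick with a cream paper band round its side, 85 g; may be absent (None). Origin: centre of its underside, z up its axis.
- blue2: Blue soap: a round disc 60 mm across and 24 mm thick with a cream paper band round its side, 85 g; may be absent (None). Origin: centre of its underside, z up its axis.
- blue3: Blue soap: a round disc 60 mm across and 24 mm thick with a cream paper band round its side, 85 g; may be absent (None). Origin: centre of its underside, z up its axis.
- dome: Clear glass dome with a brass band round its foot, open below: 110 mm outer diameter (112 over the band), 98 mm high without its knob, 350 g. Inside 102 mm across up to 45 mm above the rim, about 90 mm across at 72 mm, and 92 mm high. It stands on the base at the start and has to be set aside on a free patch of the counter while the base is loaded. Origin: centre of its lower rim, z up.
- dome_knob (a point): The grip of the dome: dark wooden cylinder 28 mm across and 30 mm tall, on a thin brass neck on top of the dome. This point is its centre, 127 mm above the dome's rim.
- base_floor (a point): Round white marble display base, fixed, 156 mm across. This point is the centre of its flat floor, 18 mm above the counter; the floor is 124 mm across inside a lip that rises 6 mm above it. The dome stands on this floor, inside the lip, with 7 mm to spare all round.
- chest_drawer0 (a joint): The chest's only drawer: 0 when shut, 0.166 m fully pulled out; slides along the drawer's -x with about 1 N of friction and stays where it is left.
- drawer_floor (a point): Centre of the drawer's inner floor, 22 mm above the counter, moving with the drawer. -x points the way it opens, y across. Inside 195 (x) by 238 mm (y); walls 44 mm high above this floor, front panel 54 mm; 54 mm clear under the chest's top. The chest covers the part beyond x = joint value - 0.103 m: pulled out 0.15 m, x = -0.097 to +0.047 is uncovered.
- chest: Dark wooden stock chest with a grey drawer front, fixed: 240 mm deep (x), 280 wide (y), 88 high. Origin: centre of its underside; the drawer opens to its -x.
- chest_drawer0_handle (a point): Middle of the drawer's brass bar handle, level, along the drawer's y: 120 mm long, 11 mm thick, 35 mm in front of the drawer's front face, 50 mm above the counter (38 mm below the chest's top). Can be pinched from above.
- dishes_top: Bystander: 2 nested glazed dishes, 90 mm across, 37 mm high in all, on top of the chest. Origin: centre of underside.
- dishes_side: Bystander: 4 nested glazed dishes, 96 mm across, 71 mm high in all, on the counter. Origin: centre of underside.
- bottle: Bystander: amber glass bottle 56 mm across, 140 mm high. Origin: centre of underside.
- jar: Bystander: pink jar with a brass cap, 70 mm across, 75 mm high. Origin: centre of underside.
- base: The same marble base as a body. Origin: centre of its underside, on the counter.
Things that resemble listed ones, but are neither listed nor needed, are in the scene too. What is shaped like the blue3 but yellow is not meant.

How it is judged:
By the outcome, as a careful person would: the job done as asked, in the order asked, and still so for the second after the job is handed in, with the robot touching nothing.
Of rose1, rose2, rose3 only 2 to 3 are there at a start; the rules pass over those that are not, and their reading is None.
Of blue1, blue2, blue3 only 2 to 3 are there at a start; the rules pass over those that are not, and their reading is None.
At some moment in a run one of blue1, blue2, blue3 may be knocked a few centimetres aside while the robot is not near it.
It also fails if it takes over 210 s, if anything falls off the work surface, if the arm or the gripper's body presses on something with over 40 N, if the wrist force passes 120 N, or if a joint passes its speed limit or range.

## Robot

A 7-joint arm with a two-finger parallel gripper is mounted at the origin on the work surface. World frame = base frame: x ahead of the robot, y to its left, z up, the work surface at z = 0. Lengths are in mm, angles in rad, forces in N, time in s.
With the tool pointing down it reaches from about 350 to 900 mm from the base axis. Payload 7.2 kg.
Tool frame: the origin (TCP) lies midway between the tips of the shut fingers; the grasp point (between the pads) lies behind it (robot.grasp_offset is the z of the grasp point in the tool frame, in mm); z points along the fingers, x is the direction in which the jaws open and shut, and the axes are right-handed (so a half turn about z gives the same grasp; the last joint's range is limited). The gripper opens to 88 mm and grips with 3 to 60 N. Pads are 20 mm wide; open, the fingers measure 115 mm over their backs; the gripper's body (75 mm by 178 mm) begins 61 mm behind the grasp point.
Start: joints at [1.091, 0.411, -0.013, 1.596, 0.006, 1.134, -0.082], TCP at [250.152, -572.76, 182.753] pointing down, gripper open.
Joint ranges: [-2.95, 2.95], [-0.29, 1.99], [-1.47, 1.44], [0.14, 2.54], [-1.03, 4.17], [0.13, 1.85], [-2.86, 2.86]. Speed limits (rad/s): [2.39, 2.39, 3.01, 3.01, 3.14, 3.14, 3.14].

## Interface

Orientations are given as a rotation vector (axis times angle).
In Python, from station import robot gives the robot as it stands.
- The arm moves only by the tool servo_tool, never from a script. Its argument "moves" is a list of rows, each a list of 3 entries, a list of its own where there are three numbers: the shift along the tool's x, y, z in mm, then the turn, a rotation vector about the tool's x, y, z in degrees, then the finger opening in mm, from 0 to 87.8. In form: [[[dx, dy, dz], [ax, ay, az], jaw], ...]. A call has 1 to 5 rows; each row shifts and turns the commanded pose from where the row before left it, along the tool's axes as they then stand; what a row does not reach is not made up. A row lasts 1/8 s, in which the tool goes at most 62.5 mm and 10.7 degrees, less where a joint would pass 70% of its speed; a pose out of reach is approached as far as the arm can. A call with a gripper value outside its range is refused whole. The fingers move at their own pace and stop on an object; "grip_force" is the grip in N (left out, the last holds). Time passes only in rows, so rows that do not move let the fingers close. It gives the time, the measured TCP pose, the force and the opening at its end, in the units of the state.
- robot.get_state(): the state, without advancing time (a new reading comes with each control period).
- robot.grab_frame(name): name is "side" or "top" or "wrist"; returns the picture (480x640x3 uint8, red, green, blue); there is no depth.
- robot.calibration(name): a dict with "mtx" (3x3 intrinsics, pixels), "position" and "rotation" of the camera in the world. Camera axes: x right, y down, z forward; pixel columns grow to the right and rows downward; lengths in mm; the calibration is good to about 2 mm. A picture is of the moment at which its call begins: read the wrist's pose just before it. calibration takes no time and is no camera call; for the wrist camera it gives the pose at the moment of the call.
- robot.hand_in(): hands the job in, once; it reports no verdict.
The state is a dict: "time": time; "q": joint angles; "joint_velocities": joint speeds; "joint_torque": joint torques, N m; "tcp_pos": TCP position; "tcp_rot": TCP orientation; "ft_force": force on the tool from outside, world axes, zero at the start; "torque": the same for the moment, N m; "width": finger opening in mm.
Only numpy, scipy, OpenCV 4.12 (cv2) and the standard library are available. Lean on these libraries where they do the work, as an engineer would, in place of code of your own. Each camera call takes 0.05 s, during which the arm holds its last target.

## Working session

There is one attempt and no reset: what is moved stays moved. The work goes in short steps, Python scripts to look and compute and a tool call to move; the robot and the scene stay as the last step left them, time stands still between calls to the robot, and variables do not carry over. Pictures are saved under pics/ and viewed, and the job is handed in when it is done.

Besides the shell and the picture viewer there is one more tool, called after "Call:" as name(argument=value, ...), one argument or row to a line, values as JSON. servo_tool: Moves the arm, as the interface text tells. Its arguments: {"type":"object","properties":{"moves":{"type":"array","items":{"type":"array"}},"grip_force":{"type":"number"}},"required":["moves"]}

```bash
ls; mkdir -p pics
python3 - <<'E'
from station import robot
import cv2
s=robot.get_state(); print(s, robot.grasp_offset)
for n in ["side","top","wrist"]:
    c=robot.calibration(n); print(n,c)
    cv2.imwrite(f"pics/{n}0.png",robot.grab_frame(n)[:,:,::-1])
E
```

```text
pics
{'time': 0.0, 'q': array([ 1.0907971 ,  0.41192345, -0.01271897,  1.59700313,  0.00559402,
        1.13431841, -0.08221109]), 'joint_velocities': array([-0.00157147,  0.00012827, -0.00015109,  0.00028768,  0.00172229,
        0.00067478,  0.00070344]), 'joint_torque': array([-1.16951069e-03, -5.87951732e+01,  6.41735550e-01, -2.91087377e+01,
       -5.38005971e-02,  1.82121957e-02,  1.12443088e-04]), 'tcp_pos': array([ 249.90100549, -572.25385945,  181.91117707]), 'tcp_rot': array([-2.62803729e+00,  1.71989201e+00,  2.21137767e-03]), 'ft_force': array([0.75584235, 0.04897192, 0.78922119]), 'torque': array([-0.01287345, -0.0019632 , -0.00874527]), 'width': 87.55007443591789} -18.700000000000003
side {'mtx': array([[553.02732695,   0.        , 325.07568586],
       [  0.        , 553.02732695, 240.66497981],
       [  0.        ,   0.        ,   1.        ]]), 'position': array([  426.78194277, -1323.1812069 ,  1049.36828625]), 'rotation': array([-2.19508845,  0.12044   , -0.06062492])}
top {'mtx': array([[564.07211594,   0.        , 316.82893791],
       [  0.        , 564.07211594, 244.52972342],
       [  0.        ,   0.        ,   1.        ]]), 'position': array([ 444.60681293,  -34.83584632, 1595.94821962]), 'rotation': array([-2.16866072,  2.17019621, -0.09122757])}
wrist {'mtx': array([[420.76096081,   0.        , 306.25749475],
       [  0.        , 420.76096081, 230.97125301],
       [  0.        ,   0.        ,   1.        ]]), 'position': array([ 325.52729589, -539.60279141,  384.66976281]), 'rotation': array([ 2.41030438, -1.57790308, -0.23893088])}
```

View pics/top0.png

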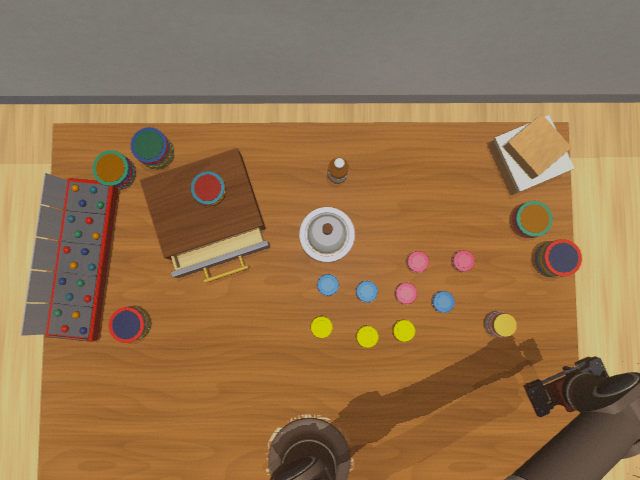

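View pics/side0.png

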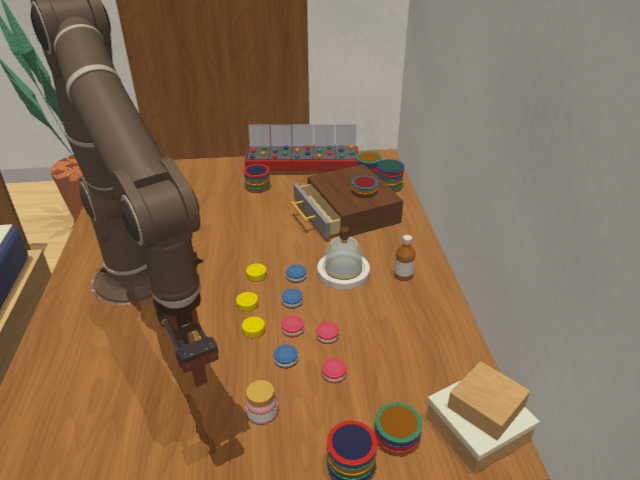

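View pics/wrist0.png

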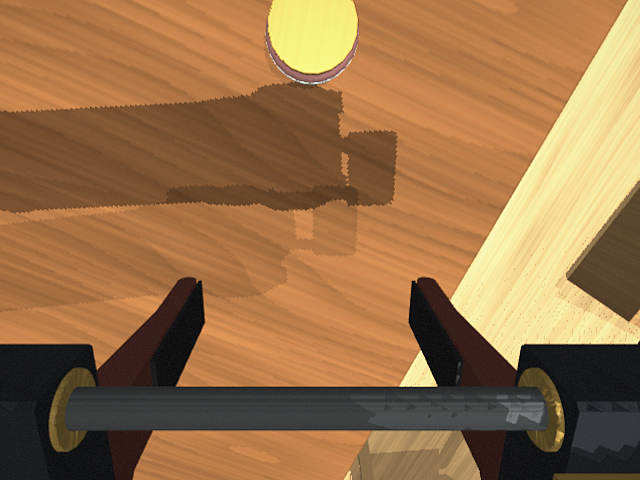

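The scene has 3 rose soaps, at top-view pixels (418,262), (464,261) and (406,293). There are 3 blue ones at (328,285), (367,291) and (444,302). Look-alikes to reject are the yellow discs at (321,327), (367,337) and (404,331), the jar at (503,325) and the dish stacks. The dome stands on the base at (327,234). The drawer is slightly open, with its handle at (226,272).

```bash
cat > h.py <<'E'
from station import robot
import cv2, numpy as np
from scipy.spatial.transform import Rotation as R
def px2w(c,u,v,z):
    K=c["mtx"]; d=R.from_rotvec(c["rotation"]).as_matrix()@np.linalg.solve(K,np.array([u,v,1.]))
    p=np.array(c["position"]); return p+d*(z-p[2])/d[2]
def w2px(c,P):
    M=R.from_rotvec(c["rotation"]).as_matrix(); q=M.T@(np.array(P,float)-c["position"]); q=c["mtx"]@q; return q[:2]/q[2]
def mask(im,col):
    hsv=cv2.cvtColor(im,cv2.COLOR_RGB2HSV); h,s,v=cv2.split(hsv)
    if col=="rose": m=((h>165)|(h<3))&(s>100)&(v>120)
    if col=="blue": m=(h>98)&(h<116)&(s>100)&(v>100)
    if col=="yellow": m=(h>25)&(h<35)&(s>150)&(v>120)
    return m.astype(np.uint8)
def blobs(im,col,amin=120):
    n,l,st,ce=cv2.connectedComponentsWithStats(mask(im,col))
    return [(ce[i],st[i]) for i in range(1,n) if st[i][4]>amin]
def save(im,name,crop=None,k=1):
    im=im[:,:,::-1]
    if crop: x,y,w,h=crop; im=im[y:y+h,x:x+w]
    if k!=1: im=cv2.resize(im,None,fx=k,fy=k,interpolation=cv2.INTER_CUBIC)
    cv2.imwrite("pics/"+name+".png",im)
def toolmove(dst,st=None):
    "shift in tool axes from measured tcp to dst"
    st=st or robot.get_state(); return R.from_rotvec(st["tcp_rot"]).inv().apply(np.array(dst)-st["tcp_pos"])
E
python3 - <<'E'
from h import *
t=cv2.imread("pics/top0.png")[:,:,::-1].copy(); s=cv2.imread("pics/side0.png")[:,:,::-1].copy()
for n,im in(("top",t),("side",s)):
    c=robot.calibration(n)
    for col in("rose","blue","yellow"):
        for ce,st in blobs(im,col): print(n,col,ce.round(1),st[4],st[2:4],px2w(c,*ce,24)[:2].round(1))
c=robot.calibration("top")
save(t,"crop_soap",(290,190,200,160),4); save(t,"crop_chest",(120,130,180,160),4)
c2=robot.calibration("side"); save(s,"crop_side",(230,220,200,160),4)
E
```

```text
top rose [417.7 261. ] 299 [22 21] [ 545.  -301.8]
top rose [463.4 260.4] 356 [22 22] [ 546.6 -428.9]
top rose [406.  292.9] 225 [21 21] [ 456.2 -267.7]
top blue [149.1 145. ] 293 [35 35] [877.3 458.1]
top blue [327.7 284.5] 204 [20 20] [479.6 -50.7]
top blue [366.3 291.2] 204 [20 21] [ 461.2 -157.9]
top blue [443.2 301.5] 273 [21 20] [ 432.7 -370.3]
top yellow [321.1 326.7] 363 [21 22] [363.4 -32.5]
top yellow [403.8 330.3] 368 [22 22] [ 353.6 -260.4]
top yellow [367.  336.4] 366 [22 22] [ 337.1 -158.7]
side rose [364.5 181.3] 126 [20 10] [767.  441.2]
side rose [292.4 323.9] 303 [22 17] [ 455.  -275.8]
side rose [327.1 330.5] 320 [23 18] [ 542.5 -309.7]
side rose [333.9 368.2] 399 [25 21] [ 544.8 -436.6]
side rose [350.7 450.5] 401 [49 41] [ 552.4 -659.3]
side blue [295.6 271. ] 192 [19 13] [478.  -57.9]
side blue [291.6 295.7] 222 [20 14] [ 459.8 -165.2]
side blue [285.2 353.7] 324 [23 18] [ 431.2 -377.4]
side yellow [255.8 269.8] 196 [19 13] [361.6 -39. ]
side yellow [246.6 299. ] 242 [21 15] [ 335.3 -165.2]
side yellow [252.7 324.5] 282 [22 16] [ 351.8 -266.7]
```

View pics/crop_soap.png

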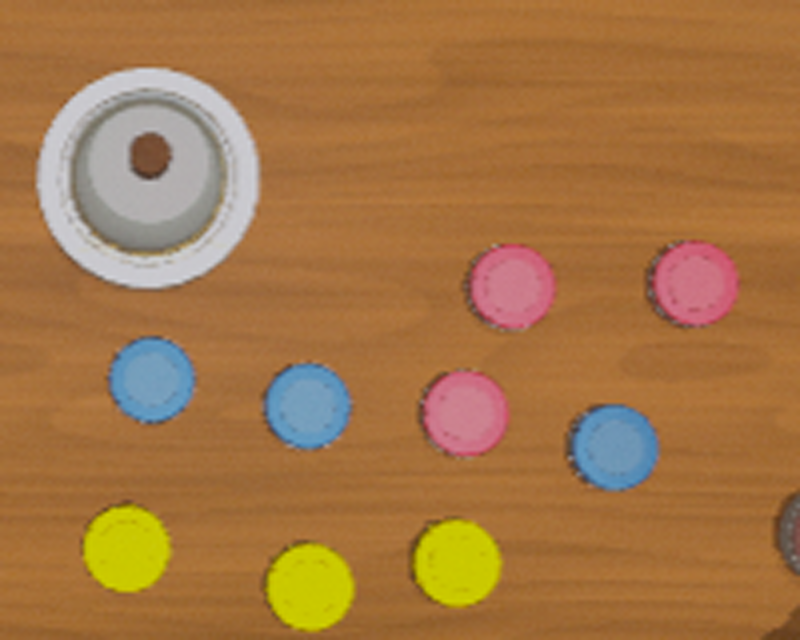

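View pics/crop_chest.png

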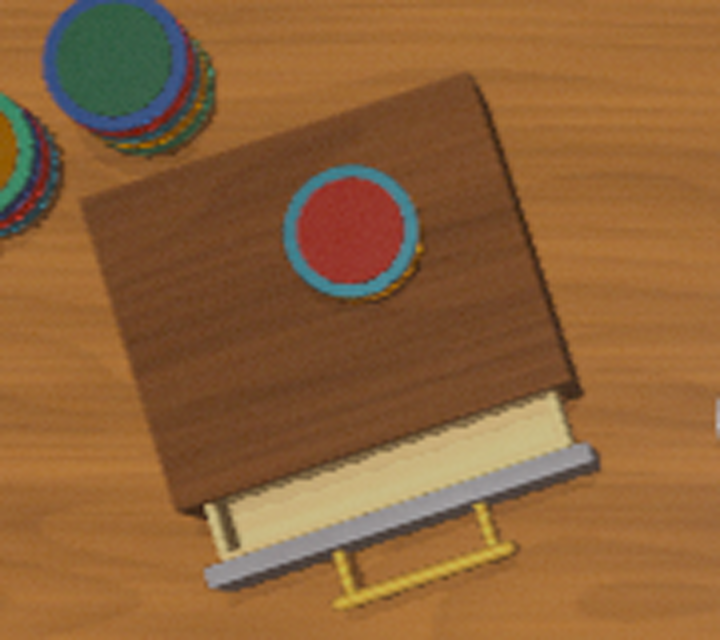

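View pics/crop_side.png

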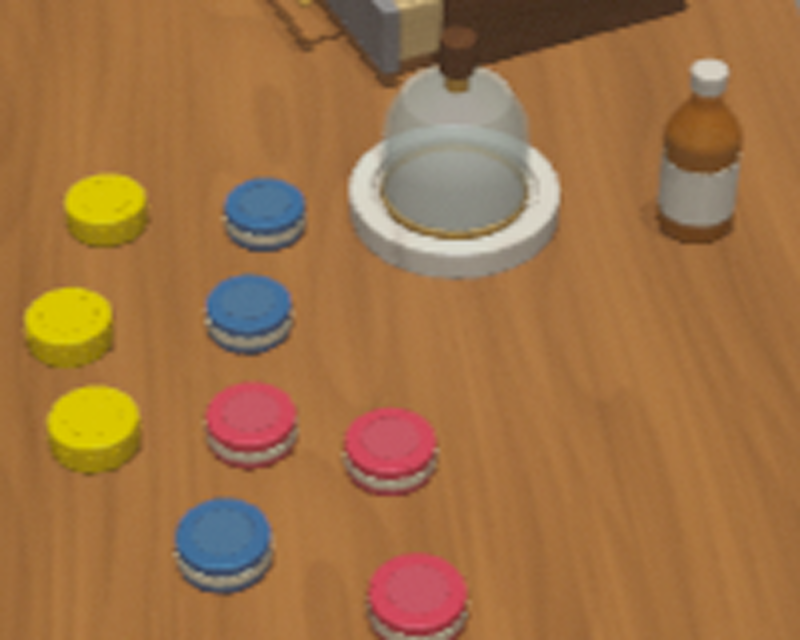

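```bash
cat >> h.py <<'E'
def base_fit(im,c,box,z=24):
    x,y,w,h=box; sub=im[y:y+h,x:x+w]; hsv=cv2.cvtColor(sub,cv2.COLOR_RGB2HSV)
    m=((hsv[...,1]<45)&(hsv[...,2]>130)).astype(np.uint8)
    cs,_=cv2.findContours(m,cv2.RETR_EXTERNAL,cv2.CHAIN_APPROX_NONE); k=max(cs,key=cv2.contourArea)
    k=cv2.convexHull(k); e=cv2.fitEllipse(k); return np.array(e[0])+[x,y],e[1]
E
python3 - <<'E'
from h import *
t=cv2.imread("pics/top0.png")[:,:,::-1].copy(); s=cv2.imread("pics/side0.png")[:,:,::-1].copy()
c=robot.calibration("top");c2=robot.calibration("side")
e=base_fit(t,c,(290,200,75,70)); print("base top",e,px2w(c,*e[0],20).round(1))
e=base_fit(s,c2,(310,240,65,52)); print("base side",e,px2w(c2,*e[0],18).round(1))
print("knob top", px2w(c,327.4,228.5,160).round(1))
print("knob side", px2w(c2,230+458/4,220+38/4,160).round(1))
print("bottle",px2w(c,339,163,140).round(1), "dishtop",px2w(c,120+351/4,130+232/4,125).round(1))
co=[px2w(c,120+u/4,130+v/4,88)[:2] for u,v in((82,200),(468,73),(580,395),(180,510))]
print("chest",np.round(co,1),np.mean(co,0)); 
for a,b in((0,1),(3,2)): d=co[b]-co[a]; print(np.linalg.norm(d),np.degrees(np.arctan2(*d[::-1])))
for a,b in((3,0),(2,1)): d=co[b]-co[a]; print(np.linalg.norm(d),np.degrees(np.arctan2(*d[::-1])))
h=[px2w(c,120+u/4,130+v/4,55) for u,v in((337,604),(512,547))]; print("handle",np.round(h,1),np.mean(h,0),h[0]-h[1],np.linalg.norm(h[0]-h[1]))
d=robot.get_state(); M=R.from_rotvec(d["tcp_rot"]).as_matrix(); print(M.round(3)); 
print("tomove",toolmove([620,-63,300]))
E
```

```text
base top (array([326.6661377 , 234.07513428]), (54.73753356933594, 55.26131057739258)) [621.2 -48.3  20. ]
base side (array([343.36608124, 264.13273621]), (51.332740783691406, 51.83833312988281)) [623.  -33.4  18. ]
knob top [619.9 -49.  160. ]
knob side [620.5 -55.5 160. ]
bottle [795.6 -80.  140. ] dishtop [732.6 267.3 125. ]
chest [[762.3 458.7]
 [849.8 196.8]
 [628.2 118.4]
 [550.9 386.6]] [697.8150856 290.1389012]
276.10642107354494 -71.52643376209663
279.12290541940945 -73.90415420375531
223.42576621059308 18.824729833503827
235.03814250049606 19.48418370529993
handle [[488.7 286.7  55. ]
 [527.6 167.5  55. ]] [508.16837334 227.10290666  55.        ] [-38.86898173 119.24371236   0.        ] 125.4187413330647
[[ 0.4   -0.916 -0.001]
 [-0.916 -0.4    0.001]
 [-0.001  0.    -1.   ]]
tomove [-318.79023785 -543.00151167 -117.55493417]
```

Call:
servo_tool(
  moves=[
    [[0, 0, -20], [0, 0, -10.5], 87],
    [[0, 0, -20], [0, 0, -10.5], 87],
    [[0, 0, -20], [0, 0, -10.5], 87],
    [[0, 0, -20], [0, 0, -10.5], 87],
    [[0, 0, -20], [0, 0, -10.5], 87],
  ],
)

```text
time: 0.78
tcp_pos: [250.0, -572.5, 283.0]
tcp_rot: [-3.119, 0.371, 0.001]
ft_force: [0.2, -0.4, -0.2]
width: 86.9
```

Call:
servo_tool(
  moves=[
    [[0, 0, -15], [0, 0, -10.5], 87],
    [[0, 0, 0], [0, 0, -10.5], 87],
    [[0, 0, 0], [0, 0, -10.5], 87],
  ],
)

```text
time: 1.15
tcp_pos: [250.1, -572.7, 297.6]
tcp_rot: [-3.103, -0.49, 0.0]
ft_force: [0.2, 0.1, -0.1]
width: 87.0
```

Run:
```python
from h import *
d=robot.get_state(); M=R.from_rotvec(d["tcp_rot"]).as_matrix(); print(d["time"],d["tcp_pos"],M.round(3),d["q"].round(2)); 
print("tomove",toolmove([620,-49,260]))
```

```text
1.15 [ 250.05000525 -572.67720571  297.63134178] [[ 0.951  0.308 -0.   ]
 [ 0.308 -0.951  0.   ]
 [-0.    -0.    -1.   ]] [ 1.28  0.36 -0.28  1.41  0.1   1.38  1.31]
tomove [ 513.23468094 -384.30034997   37.68733978]
```

Call:
servo_tool(
  moves=[
    [[45, -34, 0], [0, 0, 0], 87],
    [[45, -34, 0], [0, 0, 0], 87],
    [[45, -34, 0], [0, 0, 0], 87],
    [[45, -34, 0], [0, 0, 0], 87],
    [[45, -34, 0], [0, 0, 0], 87],
  ],
)

```text
time: 1.78
tcp_pos: [413.9, -341.1, 297.7]
tcp_rot: [3.105, 0.48, -0.0]
ft_force: [0.6, -0.2, -0.5]
width: 86.8
```

Call:
servo_tool(
  moves=[
    [[45, -34, 0], [0, 0, 0], 60],
    [[45, -34, 0], [0, 0, 0], 60],
    [[45, -34, 0], [0, 0, 0], 60],
    [[45, -34, 0], [0, 0, 0], 60],
    [[45, -34, 0], [0, 0, 0], 60],
  ],
)

```text
time: 2.4
tcp_pos: [577.0, -111.3, 297.6]
tcp_rot: [3.105, 0.48, -0.0]
ft_force: [0.8, -0.4, 0.9]
width: 59.8
```

Call:
servo_tool(
  moves=[
    [[45, -34, 0], [0, 0, 0], 60],
    [[18, -10, 0], [0, 0, 0], 60],
    [[0, 0, 0], [0, 0, 0], 60],
  ],
)

```text
time: 2.78
tcp_pos: [623.3, -50.7, 297.0]
tcp_rot: [-3.103, -0.484, 0.002]
ft_force: [-0.6, -0.6, -0.1]
width: 59.8
```

Run:
```python
from h import *
d=robot.get_state();c=robot.calibration("wrist"); im=robot.grab_frame("wrist"); save(im,"w1")
print(d["time"],d["tcp_pos"],d["q"].round(2)); np.save("c1.npy",c,allow_pickle=True)
for P in((620,-49,160),(621,-48,18),d["tcp_pos"]): print(P,w2px(c,P).round(1))
```

```text
2.775 [623.28181012 -50.66782587 296.97615091] [ 0.41  0.41 -0.58  1.4   0.22  1.41  0.13]
(620, -49, 160) [302.2 200.4]
(621, -48, 18) [304.5 171.8]
[623.28181012 -50.66782587 296.97615091] [304.7 265.3]
```

View pics/w1.png

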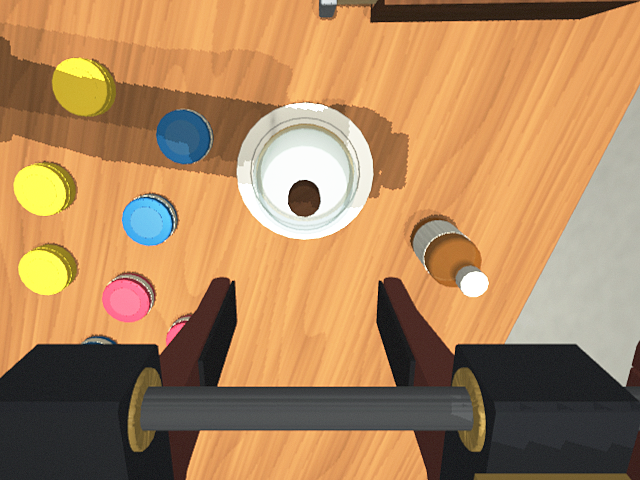

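The wrist view shows the knob at (304,197) and the base centred at about (305,171). That agrees with the top camera.

Run:
```python
from h import *
c=robot.calibration("wrist"); im=cv2.imread("pics/w1.png")[:,:,::-1].copy()
hsv=cv2.cvtColor(im,cv2.COLOR_RGB2HSV)[170:225,275:335]
m=((hsv[...,2]<110)).astype(np.uint8); n,l,st,ce=cv2.connectedComponentsWithStats(m); i=1+np.argmax(st[1:,4]); print(ce[i]+[275,170],st[i])
k=ce[i]+[275,170]; print("knob",px2w(c,*k,158).round(1))
e=base_fit(im,c,(225,90,165,160)); print("base",e,px2w(c,*e[0],24).round(1))
p=px2w(c,*k,158); print(toolmove([p[0],p[1],128]))
```

```text
[303.7306867  197.87124464] [ 13  10  32  37 932]
knob [620.2 -49.  158. ]
base (array([304.5124054 , 170.59773254]), (136.257080078125, 136.66873168945312)) [619.9 -47.9  24. ]
[ -1.25397632  -4.10952428 169.20507073]
```

Call:
servo_tool(
  moves=[
    [[-1.2, -3.9, 45], [0, 0, 0], 60],
    [[0, 0, 45], [0, 0, 0], 60],
    [[0, 0, 40], [0, 0, 0], 60],
    [[0, 0, 25], [0, 0, 0], 60],
    [[0, 0, 14], [0, 0, 0], 60],
  ],
)

```text
time: 3.45
tcp_pos: [619.5, -51.1, 127.6]
tcp_rot: [3.104, 0.476, -0.003]
ft_force: [0.5, -0.7, 1.5]
width: 60.0
```

Call:
servo_tool(
  moves=[
    [[0, 0, 0], [0, 0, 0], 40],
    [[0, 0, 0], [0, 0, 0], 32],
    [[0, 0, 0], [0, 0, 0], 24],
    [[0, 0, 0], [0, 0, 0], 24],
    [[0, 0, 0], [0, 0, 0], 24],
  ],
  grip_force=20,
)

```text
time: 4.08
tcp_pos: [620.9, -48.2, 129.0]
tcp_rot: [3.104, 0.481, 0.001]
ft_force: [-0.3, 0.4, -0.8]
width: 24.2
```

Call:
servo_tool(
  moves=[
    [[0, 0, -3], [0, 0, 0], 24],
    [[0, 0, -5], [0, 0, 0], 24],
    [[0, 0, -10], [0, 0, 0], 24],
    [[0, 0, -15], [0, 0, 0], 24],
    [[0, 0, -15], [0, 0, 0], 24],
  ],
)

```text
time: 4.7
tcp_pos: [621.0, -48.2, 178.2]
tcp_rot: [3.104, 0.48, 0.001]
ft_force: [0.1, -0.3, 0.9]
width: 24.3
```

Run:
```python
from h import *
d=robot.get_state(); im=robot.grab_frame("side"); save(im,"s1",(230,180,200,160),4)
print(d["time"],d["tcp_pos"],d["ft_force"],d["width"]); 
save(robot.grab_frame("top"),"t1")
print(toolmove([690,-235,d["tcp_pos"][2]]))
```

```text
4.7 [620.99150354 -48.24288499 178.21831387] [ 0.12575983 -0.28272495  0.92656502] 24.296787218829113
[  8.29451724 198.68180488   1.42984618]
```

View pics/s1.png

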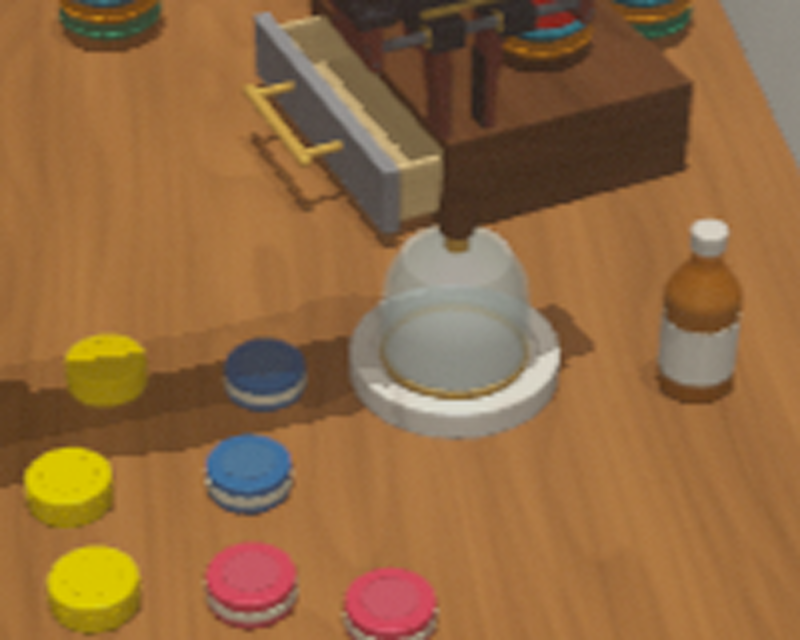

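View pics/t1.png

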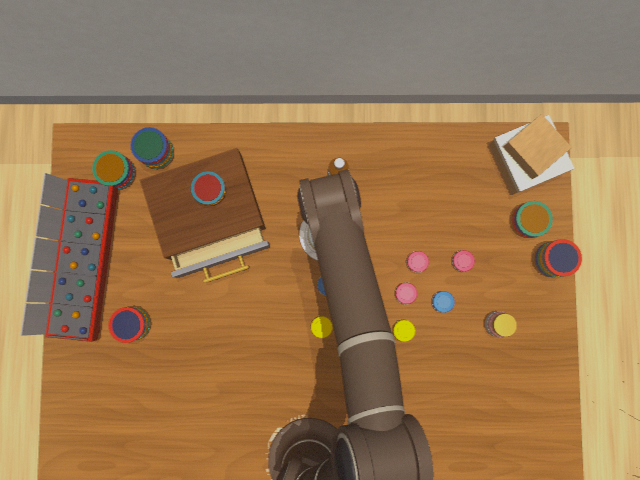

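Run:
```python
from h import *
c=robot.calibration("side"); d=robot.get_state()
for P in(d["tcp_pos"],d["tcp_pos"]-[0,0,50],(620,-49,160),(620,-49,130)): print(P,w2px(c,P).round(1))
c=robot.calibration("wrist"); im=robot.grab_frame("wrist"); save(im,"w2"); print(w2px(c,(620,-49,160)),w2px(c,d["tcp_pos"]))
```

```text
[622.04158773 -48.11586774 179.34896806] [344.8 222.3]
[622.04158773 -48.11586774 129.34896806] [344.5 236.8]
(620, -49, 160) [344.  228.2]
(620, -49, 130) [343.8 236.8]
[300.69245484 252.65450977] [304.63941599 265.23090504]
```

View pics/w2.png

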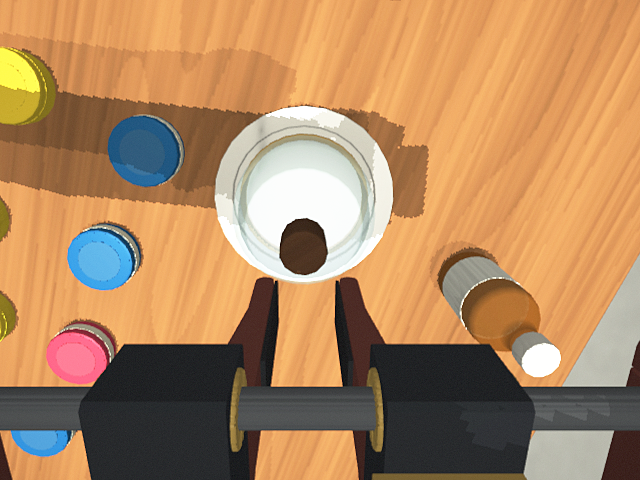

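Run:
```python
from h import *
c=robot.calibration("wrist"); d=robot.get_state(); M=R.from_rotvec(d["tcp_rot"]); C=R.from_rotvec(c["rotation"])
T=C.inv()*M; o=C.inv().apply(d["tcp_pos"]-c["position"]); print("tool axes in cam\n",T.as_matrix().round(3),"tcp in cam",o.round(1))
for y in(-10,0,10):
  for z in(0,-10,-19,-30,-40):
    P=d["tcp_pos"]+M.apply([12,y,z]); print(y,z,w2px(c,P).round(1))
im=cv2.imread("pics/w2.png")[:,:,::-1]; save(im,"w2c",(220,240,180,130),4)
im=cv2.imread("pics/w1.png")[:,:,::-1]; save(im,"w1c",(200,260,220,100),3)
```

```text
tool axes in cam
 [[ 1.     0.    -0.   ]
 [-0.     0.955 -0.297]
 [ 0.     0.297  0.955]] tcp in cam [ -0.8  17.8 217.8]
-10 0 [328.1 247.1]
-10 -10 [329.1 253.9]
-10 -19 [330.2 260.6]
-10 -30 [331.5 269.7]
-10 -40 [332.9 278.9]
0 0 [327.8 265.3]
0 -10 [328.8 272.9]
0 -19 [329.8 280.3]
0 -30 [331.1 290.3]
0 -40 [332.5 300.4]
10 0 [327.5 283. ]
10 -10 [328.5 291.3]
10 -19 [329.5 299.4]
10 -30 [330.7 310.3]
10 -40 [332.  321.3]
```

View pics/w2c.png

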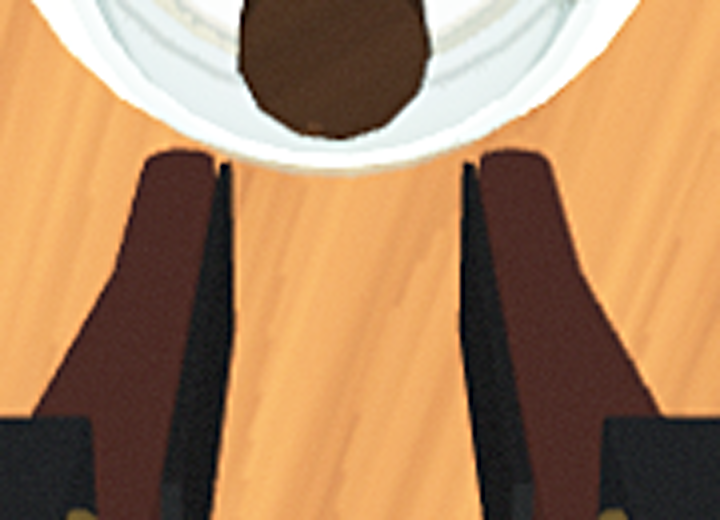

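The real fingertips are about 41 mm behind the reported TCP: the wrist view puts the pads at depth 176 mm instead of 218, and the side view agrees. So the fingers closed above the knob. I'll carry that offset from here on (tip z = TCP z + 41).

Call:
servo_tool(
  moves=[
    [[0, 0, 0], [0, 0, 0], 60],
    [[-1, 0, 10], [0, 0, 0], 60],
    [[0, 0, 20], [0, 0, 0], 60],
    [[0, 0, 20], [0, 0, 0], 60],
    [[0, 0, 10], [0, 0, 0], 60],
  ],
  grip_force=20,
)

```text
time: 5.48
tcp_pos: [618.8, -48.6, 114.6]
tcp_rot: [-3.104, -0.481, 0.004]
ft_force: [0.2, -0.7, 0.6]
width: 60.1
```

Call:
servo_tool(
  moves=[
    [[0, 0, 10], [0, 0, 0], 60],
    [[0, 0, 10], [0, 0, 0], 60],
    [[0, 0, 6], [0, 0, 0], 60],
    [[0, 0, 0], [0, 0, 0], 60],
  ],
)

```text
time: 5.98
tcp_pos: [619.6, -48.6, 90.4]
tcp_rot: [-3.105, -0.481, 0.001]
ft_force: [-0.2, -0.8, 0.2]
width: 60.4
```

Run:
```python
from h import *
d=robot.get_state(); print(d["time"],d["tcp_pos"],d["ft_force"]); im=robot.grab_frame("wrist"); save(im,"w3"); save(robot.grab_frame("side"),"s3",(290,160,100,80),8)
```

```text
5.975 [619.63650776 -48.61900412  90.4132945 ] [-0.23721143 -0.83713207  0.20136525]
```

View pics/w3.png

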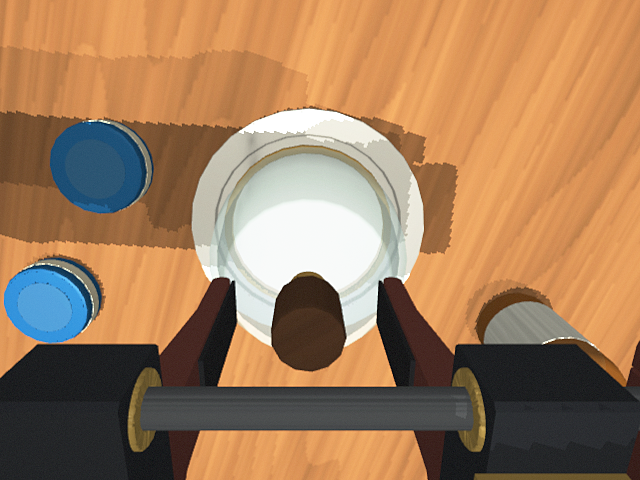

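View pics/s3.png

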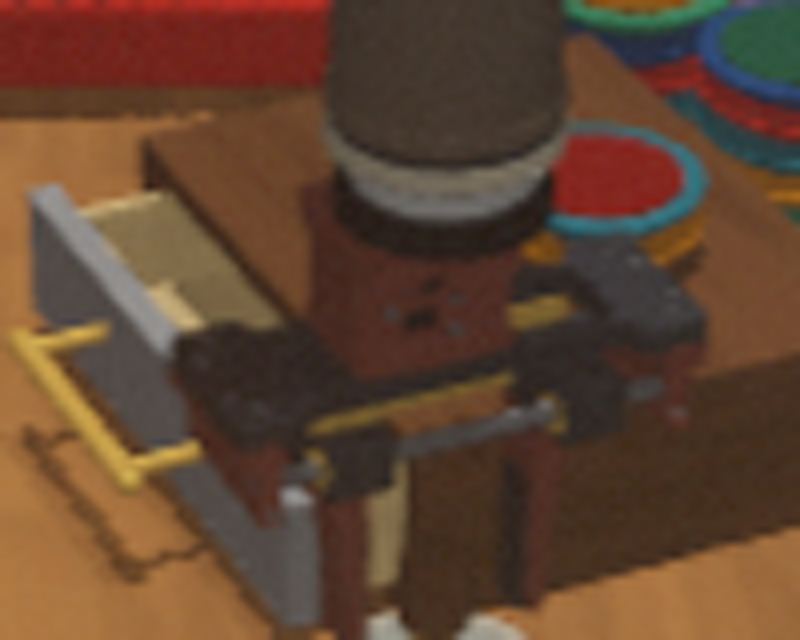

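The knob now sits centred between the pads. Closing.

Call:
servo_tool(
  moves=[
    [[0, 0, 0], [0, 0, 0], 40],
    [[0, 0, 0], [0, 0, 0], 30],
    [[0, 0, 0], [0, 0, 0], 24],
    [[0, 0, 0], [0, 0, 0], 22],
    [[0, 0, 0], [0, 0, 0], 22],
  ],
  grip_force=25,
)

```text
time: 6.7
tcp_pos: [620.0, -48.6, 90.8]
tcp_rot: [3.105, 0.481, 0.001]
ft_force: [0.5, -0.2, -0.6]
width: 27.4
```

Call:
servo_tool(
  moves=[
    [[0, 0, -2], [0, 0, 0], 22],
    [[0, 0, -4], [0, 0, 0], 22],
    [[0, 0, -8], [0, 0, 0], 22],
    [[0, 0, -12], [0, 0, 0], 22],
    [[0, 0, -14], [0, 0, 0], 22],
  ],
)

```text
time: 7.32
tcp_pos: [619.9, -48.6, 131.9]
tcp_rot: [3.105, 0.481, 0.0]
ft_force: [0.2, -0.2, -3.8]
width: 27.7
```

Run:
```python
from h import *
d=robot.get_state(); print(d["time"],d["tcp_pos"],d["ft_force"],d["width"]); save(robot.grab_frame("side"),"s4",(290,180,110,90),7)
print(toolmove([690,-235,d["tcp_pos"][2]]))
```

```text
7.325 [619.86176957 -48.59233793 131.85010544] [ 0.20735431 -0.22537252 -3.81660227] 27.684511896562025
[  9.32745531 198.65128515   2.42474472]
```

View pics/s4.png

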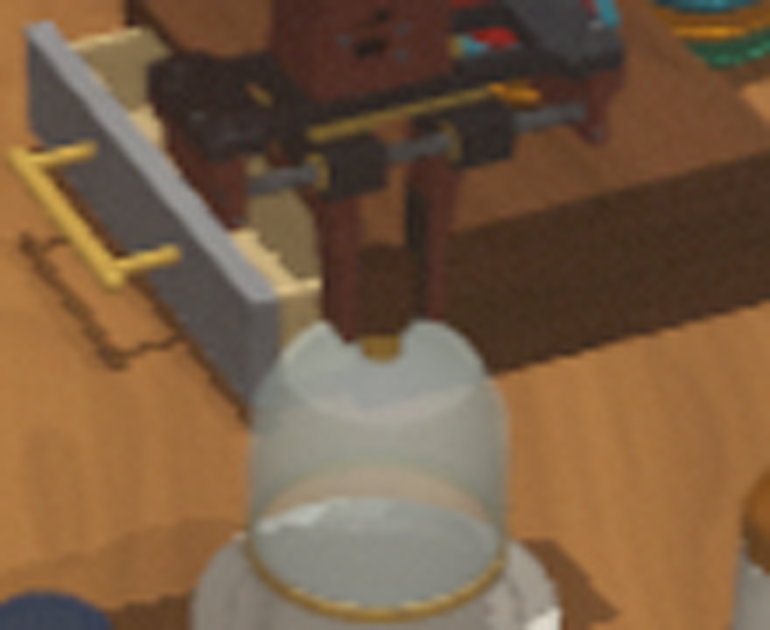

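The dome is held (force −3.8 N, opening 27.7). Moving it to the free patch at (690,-235).

Call:
servo_tool(
  moves=[
    [[1, 15, 0], [0, 0, 0], 22],
    [[2, 30, 0], [0, 0, 0], 22],
    [[2, 35, 0], [0, 0, 0], 22],
    [[2, 35, 0], [0, 0, 0], 22],
    [[1, 35, 0], [0, 0, 0], 22],
  ],
)

```text
time: 8.0
tcp_pos: [672.8, -191.8, 130.0]
tcp_rot: [3.105, 0.479, -0.002]
ft_force: [-0.1, -0.9, -3.7]
width: 27.4
```

Call:
servo_tool(
  moves=[
    [[1, 30, 5], [0, 0, 0], 22],
    [[0, 18, 10], [0, 0, 0], 22],
    [[0, 0, 15], [0, 0, 0], 22],
    [[0, 0, 12], [0, 0, 0], 22],
    [[0, 0, 6], [0, 0, 0], 22],
  ],
)

```text
time: 8.62
tcp_pos: [687.6, -232.6, 81.4]
tcp_rot: [-3.103, -0.484, 0.002]
ft_force: [-0.4, -0.2, -4.1]
width: 27.5
```

Call:
servo_tool(
  moves=[
    [[0, 0, 3], [0, 0, 0], 22],
    [[0, 0, 2], [0, 0, 0], 22],
    [[0, 0, 1], [0, 0, 0], 22],
    [[0, 0, 0], [0, 0, 0], 22],
  ],
)

```text
time: 9.12
tcp_pos: [688.4, -234.7, 77.0]
tcp_rot: [3.104, 0.48, 0.001]
ft_force: [0.0, -0.0, -3.2]
width: 27.6
```

Run:
```python
from h import *
d=robot.get_state(); print(d["time"],d["tcp_pos"],d["ft_force"],d["width"]); save(robot.grab_frame("side"),"s5",(310,200,160,120),5)
```

```text
9.125 [ 688.35680742 -234.67148338   77.04070984] [ 0.0100039  -0.03436106 -3.19333379] 27.64771405434453
```

View pics/s5.png

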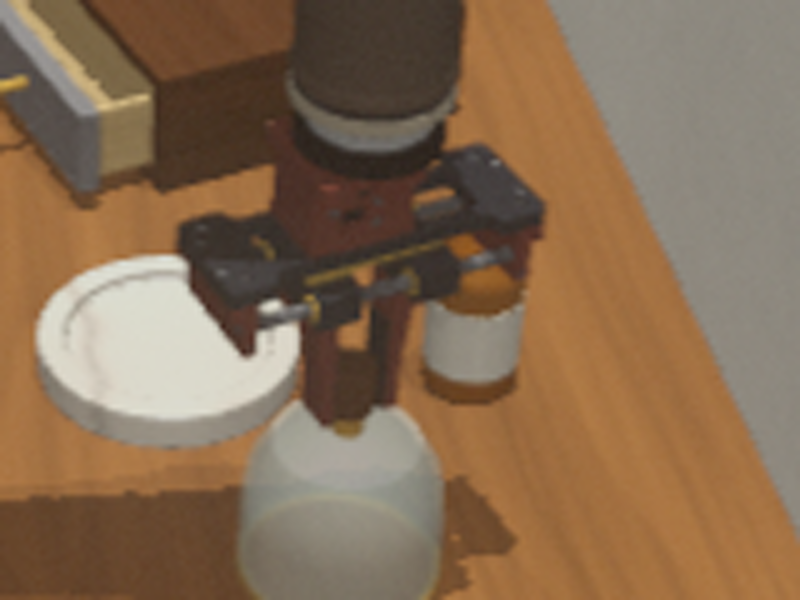

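Call:
servo_tool(
  moves=[
    [[0, 0, 1.5], [0, 0, 0], 22],
    [[0, 0, 1], [0, 0, 0], 22],
    [[0, 0, 0.7], [0, 0, 0], 22],
    [[0, 0, 0.5], [0, 0, 0], 22],
    [[0, 0, 0], [0, 0, 0], 22],
  ],
)

```text
time: 9.8
tcp_pos: [688.2, -234.6, 73.0]
tcp_rot: [-3.105, -0.48, 0.0]
ft_force: [-0.5, -0.4, -3.4]
width: 27.5
```

Call:
servo_tool(
  moves=[
    [[0, 0, 0.5], [0, 0, 0], 22],
    [[0, 0, 0.5], [0, 0, 0], 22],
    [[0, 0, 0.5], [0, 0, 0], 22],
    [[0, 0, 0], [0, 0, 0], 22],
  ],
)

```text
time: 10.3
tcp_pos: [688.6, -234.6, 72.8]
tcp_rot: [3.104, 0.48, 0.001]
ft_force: [-3.2, 1.2, 5.7]
width: 27.5
```

Call:
servo_tool(
  moves=[
    [[0, 0, -0.5], [0, 0, 0], 30],
    [[0, 0, 0], [0, 0, 0], 36],
    [[0, 0, 0], [0, 0, 0], 50],
    [[0, 0, 0], [0, 0, 0], 60],
    [[0, 0, -10], [0, 0, 0], 60],
  ],
)

```text
time: 10.92
tcp_pos: [687.6, -234.5, 81.5]
tcp_rot: [-3.104, -0.48, 0.002]
ft_force: [-0.3, -1.5, 0.3]
width: 59.3
```

Call:
servo_tool(
  moves=[
    [[0, 0, -30], [0, 0, 0], 60],
    [[0, 0, -50], [0, 0, 0], 60],
    [[0, 0, -50], [0, 0, 0], 87],
    [[0, 0, -10], [0, 0, 0], 87],
    [[0, 0, 0], [0, 0, 0], 87],
  ],
)

```text
time: 11.55
tcp_pos: [688.5, -234.6, 222.9]
tcp_rot: [3.104, 0.48, 0.002]
ft_force: [-0.5, -0.4, -0.1]
width: 85.4
```

Run:
```python
from h import *
d=robot.get_state(); print(d["time"],d["tcp_pos"],d["ft_force"],d["width"]); 
s=robot.grab_frame("side"); save(s,"s6",(230,200,200,200),3.5)
c=robot.calibration("wrist");im=robot.grab_frame("wrist"); save(im,"w6")
print("tip",w2px(c,d["tcp_pos"]-[0,0,41]))
for P in((545,-302),(456,-268),(546,-429)): print(P,toolmove([*P,220]).round(1))
```

```text
11.55 [ 688.49422971 -234.62071666  222.93805662] [-0.49965892 -0.39159914 -0.0593977 ] 85.37823869857229
tip [306.00926597 241.32250934]
(545, -302) [-156.2   21.2    0.7]
(456, -268) [-230.7  -38.1    0.9]
(546, -429) [-193.6  142.6    0.7]
```

View pics/s6.png

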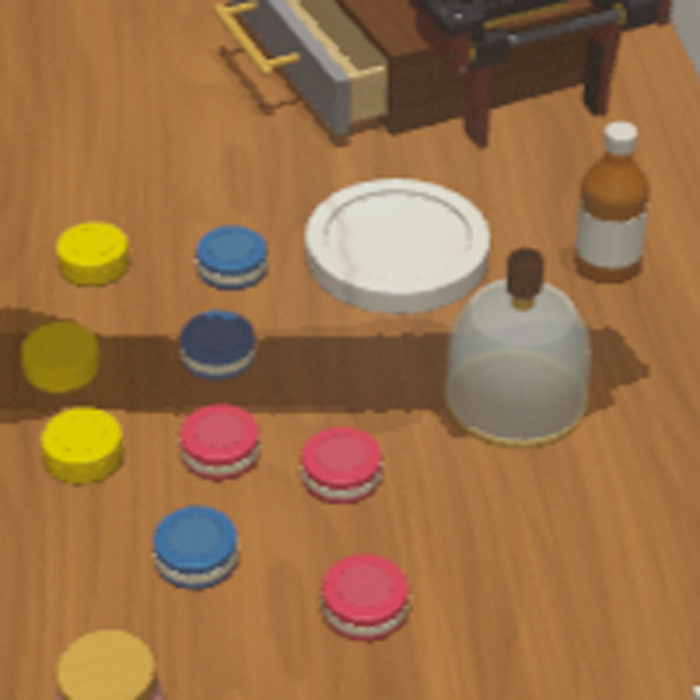

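View pics/w6.png

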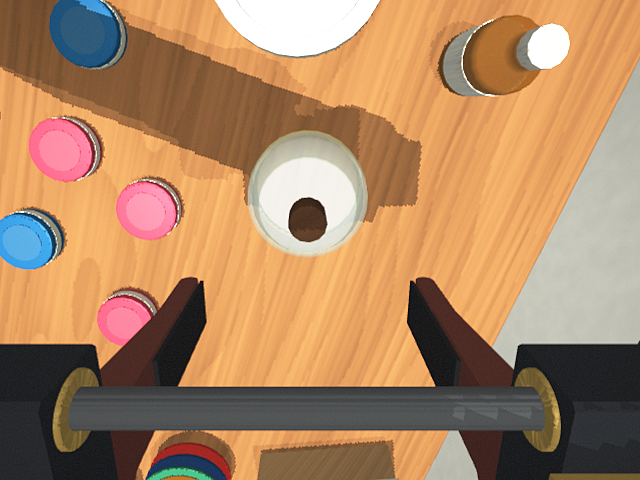

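Run:
```python
from h import *
im=cv2.imread("pics/w6.png")[:,:,::-1].copy(); c=robot.calibration("wrist")
for col in("rose","blue"):
    for ce,st in blobs(im,col,800): print(col,ce.round(1),st[:5],px2w(c,*ce,24)[:2].round(1))
s=robot.grab_frame("top"); c=robot.calibration("top")
for col in("rose","blue"):
    for ce,st in blobs(s,col): print(col,ce.round(1),st[4],px2w(c,*ce,24)[:2].round(1))
```

```text
rose [ 60.7 149.3] [  29  118   64   64 3177] [ 456.9 -268. ]
rose [144.7 210.6] [ 116  181   62   59 1882] [ 543.6 -302.7]
rose [122.3 318.2] [  97  295   56   52 1935] [ 543.8 -426.4]
rose [195.2 454.9] [151 443  80  37 816] [ 658.9 -580.7]
blue [83.3 31. ] [  50    0   68   67 3676] [ 461.7 -160.3]
blue [ 24.1 241.6] [   0  214   53   55 2361] [ 434.5 -371. ]
rose [467.  260.5] 220 [ 546.2 -438.9]
rose [401.3 292.7] 133 [ 457.  -254.8]
blue [149.2 145. ] 294 [877.1 457.8]
blue [327.7 284.6] 197 [479.6 -50.8]
```

Call:
servo_tool(
  moves=[
    [[-50, 7, 0], [0, 0, 0], 87],
    [[-50, 7, 0], [0, 0, 0], 87],
    [[-50, 7, 20], [0, 0, 0], 87],
    [[-6.5, 0.2, 50], [0, 0, 0], 87],
    [[0, 0, 40], [0, 0, 0], 87],
  ],
)

```text
time: 12.32
tcp_pos: [543.0, -303.0, 109.5]
tcp_rot: [-3.104, -0.477, 0.004]
ft_force: [-0.4, 0.2, -0.6]
width: 86.8
```

Call:
servo_tool(
  moves=[
    [[0, 0, 20], [0, 0, 0], 87],
    [[0, 0, 10], [0, 0, 0], 87],
    [[0, 0, 0], [0, 0, 0], 87],
  ],
)

```text
time: 12.7
tcp_pos: [545.9, -301.9, 82.0]
tcp_rot: [-3.104, -0.481, 0.0]
ft_force: [0.2, 0.1, 1.1]
width: 86.9
```

```bash
cat >> h.py <<'E'
def soapview(name,col,amin=800):
    d=robot.get_state();c=robot.calibration("wrist");im=robot.grab_frame("wrist"); save(im,name)
    print(round(d["time"],2),d["tcp_pos"].round(1),d["ft_force"].round(1),round(d["width"],1))
    n,l,st,ce=cv2.connectedComponentsWithStats(mask(im,col))
    for i in range(1,n):
        if st[i][4]<amin: continue
        cs,_=cv2.findContours((l==i).astype(np.uint8),cv2.RETR_EXTERNAL,cv2.CHAIN_APPROX_NONE)
        e=cv2.fitEllipse(cv2.convexHull(cs[0])); p=px2w(c,*e[0],24)
        print(col,np.round(e[0],1),np.round(e[1],1),p[:2].round(1),"shift",toolmove([p[0],p[1],d["tcp_pos"][2]],d).round(1))
E
python3 -c "
from h import *
soapview('w7','rose')"
```

```text
12.7 [ 545.9 -301.9   82. ] [0.2 0.1 1.1] 86.9
rose [182.  138.8] [ 94.5 102. ] [ 456.8 -268. ] shift [-74.7 -59.3   0. ]
rose [302.5 230.9] [87.8 90.4] [ 544.1 -301.8] shift [-1.6 -0.6  0. ]
rose [253.3 385.4] [67.1 78.3] [ 545.3 -425.7] shift [-38.  117.9  -0. ]
```

View pics/w7.png

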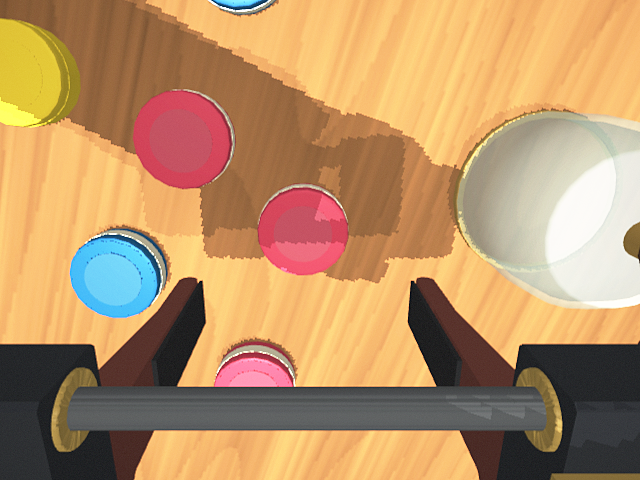

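The rose soap is centred at (302,231) between the jaws. The nearest neighbours (rose at (182,139), dome) are clear of the finger paths. Going down.

Call:
servo_tool(
  moves=[
    [[-1.6, -0.6, 30], [0, 0, 0], 87],
    [[0, 0, 40], [0, 0, 0], 87],
    [[0, 0, 30], [0, 0, 0], 87],
    [[0, 0, 12], [0, 0, 0], 87],
    [[0, 0, 6], [0, 0, 0], 87],
  ],
)

```text
time: 13.38
tcp_pos: [544.6, -302.3, -35.3]
tcp_rot: [3.104, 0.48, 0.002]
ft_force: [0.7, 0.1, 0.2]
width: 87.1
```

Call:
servo_tool(
  moves=[
    [[0, 0, 1], [0, 0, 0], 87],
    [[0, 0, 0], [0, 0, 0], 87],
  ],
)

```text
time: 13.62
tcp_pos: [544.5, -302.4, -35.9]
tcp_rot: [3.104, 0.48, 0.002]
ft_force: [-0.8, -0.3, -0.6]
width: 86.6
```

```bash
python3 -c "
from h import *
soapview('w8','rose'); save(robot.grab_frame('side'),'s8',(270,270,120,100),6)"
```

```text
13.62 [ 544.5 -302.4  -35.9] [-0.8 -0.3 -0.6] 86.6
rose [ 89.3 166.3] [164.9 188. ] [ 456.9 -266.9] shift [-72.7 -60.3  -0.1]
rose [303.9 319.4] [143.9 153.9] [ 543.7 -300.5] shift [-0.2 -2.1 -0. ]
```

View pics/s8.png

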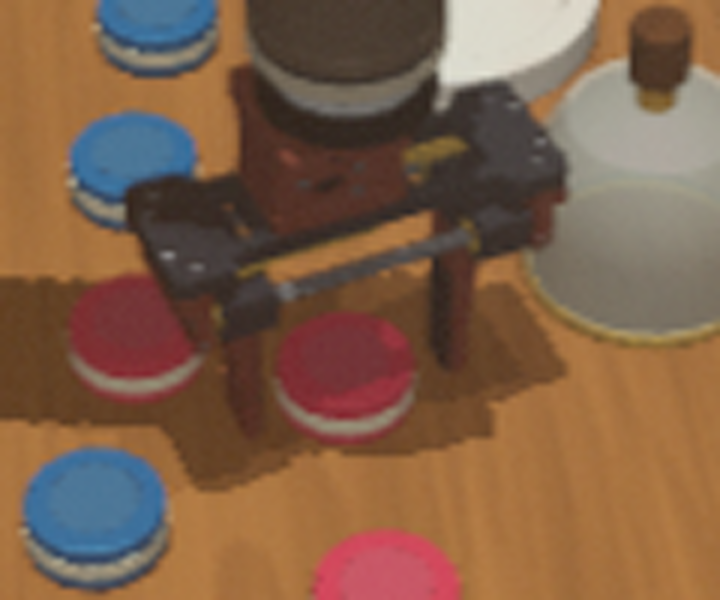

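View pics/w8.png

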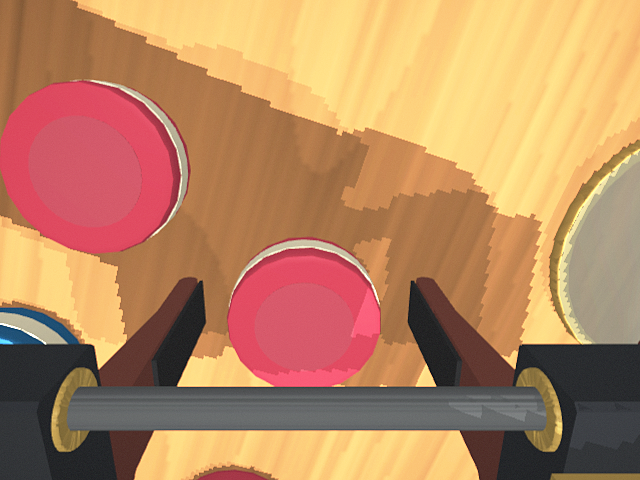

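Call:
servo_tool(
  moves=[
    [[0, -0.7, 1.5], [0, 0, 0], 87],
    [[0, 0, 1.5], [0, 0, 0], 87],
    [[0, 0, 0], [0, 0, 0], 87],
  ],
  grip_force=15,
)

```text
time: 14.1
tcp_pos: [543.6, -301.4, -39.4]
tcp_rot: [3.104, 0.48, 0.0]
ft_force: [-1.6, 0.2, 5.4]
width: 86.8
```

Call:
servo_tool(
  moves=[
    [[0, 0, 0], [0, 0, 0], 70],
    [[0, 0, 0], [0, 0, 0], 60],
    [[0, 0, 0], [0, 0, 0], 55],
    [[0, 0, 0], [0, 0, 0], 55],
    [[0, 0, 0], [0, 0, 0], 55],
  ],
)

```text
time: 14.72
tcp_pos: [544.0, -301.8, -39.4]
tcp_rot: [3.104, 0.48, 0.001]
ft_force: [-2.0, -0.8, 5.7]
width: 60.1
```

Call:
servo_tool(
  moves=[
    [[0, 0, -5], [0, 0, 0], 55],
    [[0, 0, -15], [0, 0, 0], 55],
    [[0, 0, -30], [0, 0, 0], 55],
    [[0, 0, -40], [0, 0, 0], 55],
    [[0, 0, -30], [0, 0, 0], 55],
  ],
)

```text
time: 15.35
tcp_pos: [544.0, -301.4, 82.6]
tcp_rot: [3.104, 0.481, 0.002]
ft_force: [0.3, 0.2, -0.6]
width: 59.3
```

```bash
python3 -c "
from h import *
soapview('w9','rose'); save(robot.grab_frame('side'),'s9',(250,220,160,120),5)
print(toolmove([620.5,-48.5,robot.get_state()['tcp_pos'][2]]))"
```

```text
15.35 [ 544.  -301.4   82.6] [ 0.3  0.2 -0.6] 59.3
rose [184.4 140.3] [ 94.4 101.8] [ 456.6 -268. ] shift [-73.3 -58.2  -0.1]
rose [297.7 337.6] [153.8 183.5] [ 562.8 -377.9] shift [-5.2 78.6  0.1]
[ 147.80228415 -219.26869006   -0.34124966]
```

View pics/s9.png

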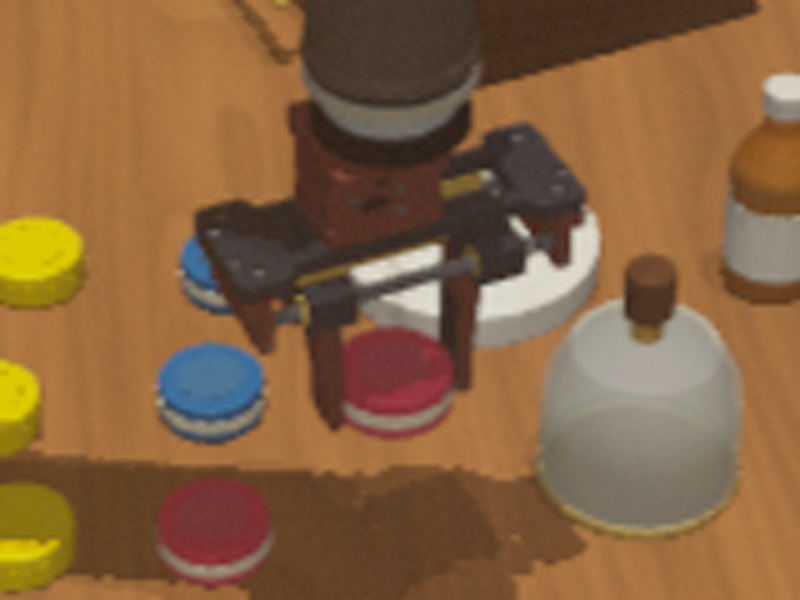

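View pics/w9.png

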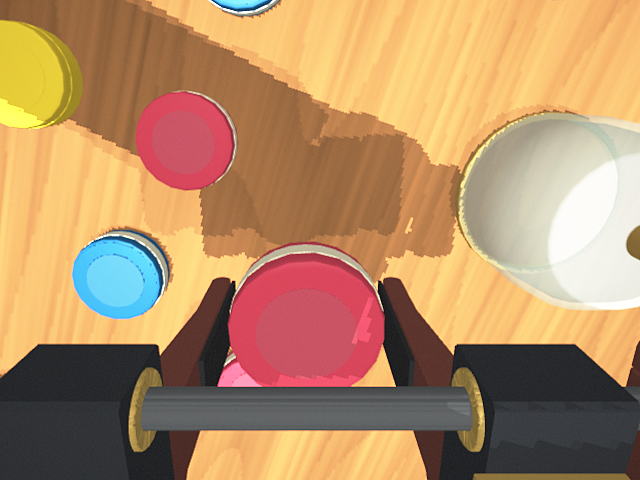

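Call:
servo_tool(
  moves=[
    [[20, -30, 0], [0, 0, 0], 55],
    [[40, -38, 0], [0, 0, 0], 55],
    [[50, -38, 0], [0, 0, 0], 55],
    [[38, -29, 0], [0, 0, 0], 55],
    [[0, 0, 0], [0, 0, 0], 55],
  ],
)

```text
time: 16.08
tcp_pos: [645.1, -122.0, 79.5]
tcp_rot: [-3.1, -0.491, -0.001]
ft_force: [-0.6, 0.2, -1.0]
width: 59.7
```

```bash
python3 -c "
from h import *
d=robot.get_state();c=robot.calibration('wrist');im=robot.grab_frame('wrist'); save(im,'w10'); print(d['time'],d['tcp_pos'],w2px(c,(620.5,-48.5,24)))
u,v=w2px(c,(620.5,-48.5,24)); b=(int(u)-115,max(0,int(v)-115),230,230)
e=base_fit(im,c,b); print(e,px2w(c,*e[0],24))
s=robot.grab_frame('top')
"
```

```text
16.075 [ 645.06503671 -122.02475954   79.51684363] [303.58797807 107.68211521]
(array([304.49321747, 101.31704712]), (205.2130889892578, 213.91172790527344)) [619.90436354 -44.92345514  24.        ]
```

View pics/w10.png

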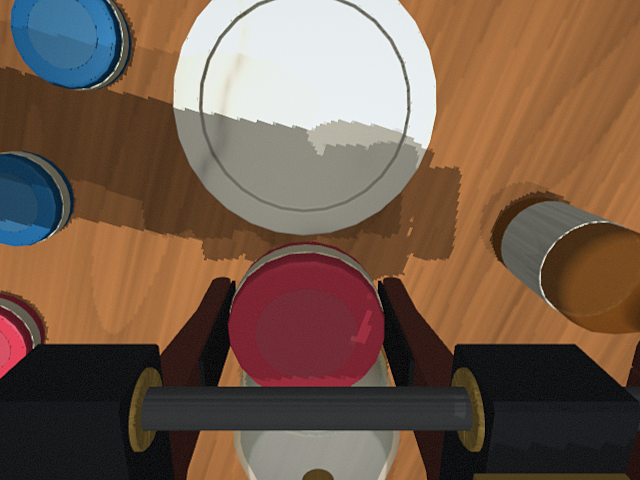

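```bash
python3 -c "
from h import *
from scipy.optimize import least_squares
c=robot.calibration('wrist');im=cv2.imread('pics/w10.png')[:,:,::-1].copy()
hsv=cv2.cvtColor(im,cv2.COLOR_RGB2HSV); m=((hsv[...,1]<60)&(hsv[...,2]>100)).astype(np.uint8); m[240:]=0; m[:,450:]=0
cs,_=cv2.findContours(m,cv2.RETR_EXTERNAL,cv2.CHAIN_APPROX_NONE); k=max(cs,key=cv2.contourArea)[:,0,:]
k=k[(k[:,1]>4)&(k[:,1]<236)]
W=np.array([px2w(c,u,v,24)[:2] for u,v in k])
f=least_squares(lambda p:np.hypot(*(W-p[:2]).T)-p[2],[620,-48,78],loss='soft_l1'); print(f.x,np.abs(f.fun).mean(),len(k))
f=least_squares(lambda p:np.hypot(*(W-p[:2]).T)-78,[620,-48],loss='soft_l1'); print(f.x)
p=f.x; print(toolmove([p[0],p[1],79.5]))
v=im.copy()
for a in np.linspace(0,6.28,200):
  for r,col in((78,(255,0,0)),(62,(0,255,0))):
    q=w2px(c,(p[0]+r*np.cos(a),p[1]+r*np.sin(a),24)).astype(int); cv2.circle(v,tuple(map(int,q)),1,col,-1)
save(v,'w10f')
"
```

```text
[619.53498272 -55.32354367  76.88004493] 0.18126800184684558 565
[619.23021744 -54.38194237]
[ -0.32419653 -77.36638688  -0.27189995]
```

View pics/w10f.png

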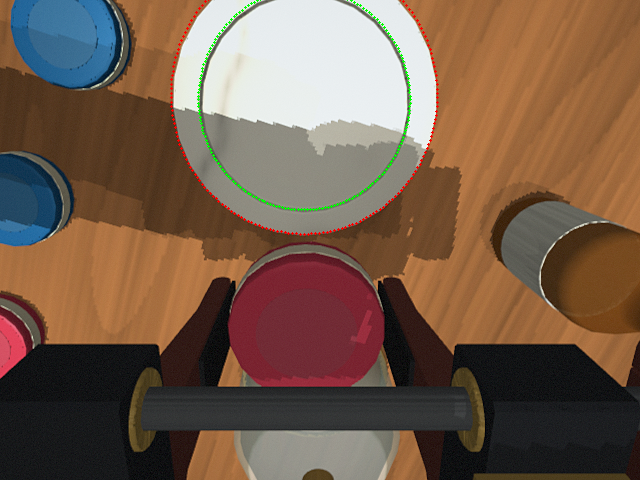

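```bash
cat >> h.py <<'E'
from scipy.optimize import least_squares
def basecentre(name,vmax=236,umax=450):
    d=robot.get_state();c=robot.calibration('wrist');im=robot.grab_frame('wrist').copy(); save(im,name)
    hsv=cv2.cvtColor(im,cv2.COLOR_RGB2HSV); m=((hsv[...,1]<60)&(hsv[...,2]>100)).astype(np.uint8); m[vmax:]=0; m[:,umax:]=0
    cs,_=cv2.findContours(m,cv2.RETR_EXTERNAL,cv2.CHAIN_APPROX_NONE); k=max(cs,key=cv2.contourArea)[:,0,:]
    k=k[(k[:,1]>4)&(k[:,1]<vmax-3)]
    W=np.array([px2w(c,u,v,24)[:2] for u,v in k])
    f=least_squares(lambda p:np.hypot(*(W-p[:2]).T)-78,[620,-48],loss='soft_l1'); p=f.x
    print(round(d["time"],2),d["tcp_pos"].round(1),d["ft_force"].round(1),"centre",p.round(1),np.abs(f.fun).mean().round(2),"shift",toolmove([p[0],p[1],d["tcp_pos"][2]],d).round(1))
    return p
E
python3 -c "
from h import *
basecentre('w11')
basecentre('w11b')"
```

```text
16.18 [ 643.  -128.    79.2] [-0.  -0.4 -1. ] centre [621.6 -48.4] 2.56 shift [  3.7 -82.3   0. ]
16.23 [ 642.7 -129.4   79.3] [-0.1 -1.2 -0.1] centre [621.4 -48.3] 1.88 shift [  4.1 -83.7  -0. ]
```

Call:
servo_tool(
  moves=[
    [[0, 0, 0], [0, 0, 0], 55],
    [[0, 0, 0], [0, 0, 0], 55],
  ],
)

```text
time: 16.52
tcp_pos: [643.3, -129.4, 80.1]
tcp_rot: [3.105, 0.478, -0.0]
ft_force: [-0.9, -0.4, -0.5]
width: 60.0
```

```bash
python3 -c "
from h import *
basecentre('w11c',232)
basecentre('w11d',226)"
```

```text
16.52 [ 643.3 -129.4   80.1] [-0.9 -0.4 -0.5] centre [621.4 -48.3] 1.89 shift [  3.5 -83.9  -0. ]
16.57 [ 643.4 -129.1   80.1] [-0.2 -0.  -1. ] centre [621.4 -48.4] 1.92 shift [  3.3 -83.6  -0. ]
```

Call:
servo_tool(
  moves=[
    [[1, -25, 0], [0, 0, 0], 55],
    [[1, -35, 0], [0, 0, 0], 55],
    [[0.9, -23.5, 0], [0, 0, 0], 55],
    [[0, 0, 20], [0, 0, 0], 55],
    [[0, 0, 35], [0, 0, 0], 55],
  ],
)

```text
time: 17.25
tcp_pos: [622.3, -49.3, 24.6]
tcp_rot: [3.103, 0.479, 0.004]
ft_force: [-0.1, 0.2, -1.0]
width: 60.0
```

Call:
servo_tool(
  moves=[
    [[0, 0, 25], [0, 0, 0], 55],
    [[0, 0, 12], [0, 0, 0], 55],
    [[0, 0, 4], [0, 0, 0], 55],
    [[0, 0, 0], [0, 0, 0], 55],
  ],
)

```text
time: 17.75
tcp_pos: [621.6, -48.0, -15.7]
tcp_rot: [3.105, 0.48, 0.001]
ft_force: [-1.0, 1.4, -0.5]
width: 59.7
```

Call:
servo_tool(
  moves=[
    [[0, 0, 2], [0, 0, 0], 55],
    [[0, 0, 1], [0, 0, 0], 55],
    [[0, 0, 0], [0, 0, 0], 55],
  ],
)

```text
time: 18.12
tcp_pos: [621.3, -47.8, -18.7]
tcp_rot: [3.104, 0.481, 0.001]
ft_force: [-0.0, 0.8, -1.0]
width: 59.9
```

Call:
servo_tool(
  moves=[
    [[0, 0, 1], [0, 0, 0], 55],
    [[0, 0, 0.7], [0, 0, 0], 55],
    [[0, 0, 0.5], [0, 0, 0], 55],
    [[0, 0, 0], [0, 0, 0], 55],
  ],
)

```text
time: 18.62
tcp_pos: [621.1, -47.7, -21.2]
tcp_rot: [-3.105, -0.481, 0.0]
ft_force: [0.1, -0.0, -0.7]
width: 59.8
```

Call:
servo_tool(
  moves=[
    [[0, 0, 0.4], [0, 0, 0], 55],
    [[0, 0, 0], [0, 0, 0], 62],
    [[0, 0, 0], [0, 0, 0], 68],
    [[0, 0, 0], [0, 0, 0], 68],
    [[0, 0, -8], [0, 0, 0], 68],
  ],
)

```text
time: 19.25
tcp_pos: [620.5, -47.7, -13.9]
tcp_rot: [-3.104, -0.481, 0.002]
ft_force: [0.5, -0.6, 0.1]
width: 67.9
```

Call:
servo_tool(
  moves=[
    [[0, 0, -20], [0, 0, 0], 68],
    [[0, 0, -40], [0, 0, 0], 87],
    [[0, 0, -50], [0, 0, 0], 87],
    [[0, 30, -50], [0, 0, 0], 87],
    [[0, 0, 0], [0, 0, 0], 87],
  ],
)

```text
time: 19.88
tcp_pos: [633.4, -79.1, 152.4]
tcp_rot: [3.102, 0.474, 0.013]
ft_force: [-0.6, -1.0, -0.1]
width: 86.9
```

Call:
servo_tool(
  moves=[
    [[0, 0, 0], [0, 0, 0], 87],
    [[0, 0, 0], [0, 0, 0], 87],
  ],
)

```text
time: 20.12
tcp_pos: [629.2, -75.5, 145.5]
tcp_rot: [-3.104, -0.482, 0.003]
ft_force: [-0.7, 0.5, -0.3]
width: 86.5
```

```bash
python3 -c "
from h import *
basecentre('w12',480,640)
im=cv2.imread('pics/w12.png')[:,:,::-1].copy(); c=robot.calibration('wrist')
for ce,st in blobs(im,'rose',800): print(ce,st,px2w(c,*ce,42))
for P in((456.6,-268),): print(P,toolmove([*P,150]).round(1))
"
```

```text
20.12 [629.2 -75.5 145.5] [-0.7  0.5 -0.3] centre [621.4 -49.2] 0.85 shift [  0.6 -27.5   0. ]
[307.43408682 176.73614723] [ 268  137   80   80 4999] [622.19728265 -48.20512828  42.        ]
[ 53.45608108 334.08868243] [  21  320   68   25 1184] [ 462.22885723 -236.28611863   42.        ]
(456.6, -268) [-222.9  131.    -4.4]
```

View pics/w12.png

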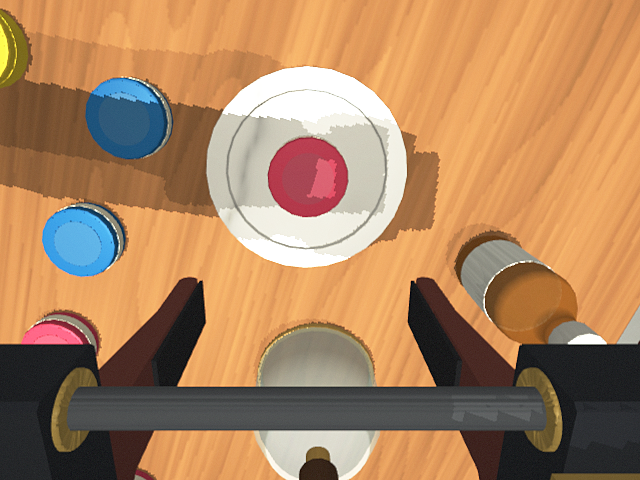

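The first rose soap sits centred on the base at (307,177). Next is the one at (456.6,-268).

Call:
servo_tool(
  moves=[
    [[-45, 26, 0], [0, 0, 0], 87],
    [[-45, 26, 0], [0, 0, 0], 87],
    [[-45, 26, 0], [0, 0, 0], 87],
    [[-45, 26, 0], [0, 0, 0], 87],
    [[-43, 27, 10], [0, 0, 0], 87],
  ],
)

```text
time: 20.8
tcp_pos: [456.2, -269.2, 136.2]
tcp_rot: [-3.104, -0.482, -0.0]
ft_force: [0.3, -1.3, 0.2]
width: 87.1
```

Call:
servo_tool(
  moves=[
    [[0, 0, 40], [0, 0, 0], 87],
    [[0, 0, 15], [0, 0, 0], 87],
    [[0, 0, 0], [0, 0, 0], 87],
    [[0, 0, 0], [0, 0, 0], 87],
  ],
)

```text
time: 21.3
tcp_pos: [458.5, -267.9, 82.3]
tcp_rot: [3.104, 0.483, 0.002]
ft_force: [-0.2, 0.2, 0.6]
width: 87.3
```

```bash
python3 -c "
from h import *
soapview('w13','rose')"
```

```text
21.3 [ 458.5 -267.9   82.3] [-0.2  0.2  0.6] 87.3
rose [301.  230.2] [88.  90.1] [ 455.8 -267.7] shift [-2.5 -1.  -0. ]
rose [348.8 452.4] [62.4 77.5] [ 545.4 -428.8] shift [3.390e+01 1.798e+02 1.000e-01]
```

View pics/w13.png

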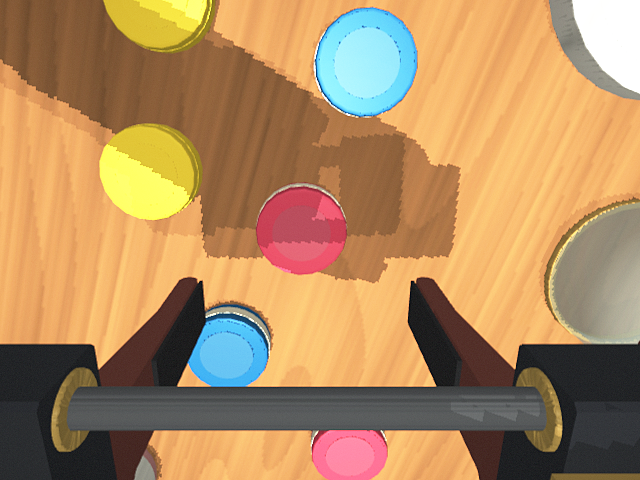

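Call:
servo_tool(
  moves=[
    [[-2, -0.5, 30], [0, 0, 0], 87],
    [[0, 0, 40], [0, 0, 0], 87],
    [[0, 0, 30], [0, 0, 0], 87],
    [[0, 0, 14], [0, 0, 0], 87],
    [[0, 0, 6], [0, 0, 0], 87],
  ],
)

```text
time: 21.98
tcp_pos: [455.8, -268.7, -38.4]
tcp_rot: [3.104, 0.481, 0.001]
ft_force: [0.2, 0.3, -0.7]
width: 87.0
```

Call:
servo_tool(
  moves=[
    [[0, 0, 1], [0, 0, 0], 75],
    [[0, 0, 0], [0, 0, 0], 65],
    [[0, 0, 0], [0, 0, 0], 55],
    [[0, 0, 0], [0, 0, 0], 55],
    [[0, 0, 0], [0, 0, 0], 55],
  ],
)

```text
time: 22.6
tcp_pos: [455.6, -269.1, -38.9]
tcp_rot: [3.104, 0.48, 0.001]
ft_force: [-1.5, 0.8, 5.9]
width: 59.6
```

Call:
servo_tool(
  moves=[
    [[0, 0, -5], [0, 0, 0], 55],
    [[0, 0, -20], [0, 0, 0], 55],
    [[0, 0, -50], [0, 0, 0], 55],
    [[0, 0, -60], [0, 0, 0], 55],
    [[0, 0, -50], [0, 0, 0], 55],
  ],
)

```text
time: 23.22
tcp_pos: [455.1, -268.6, 147.7]
tcp_rot: [3.104, 0.481, 0.001]
ft_force: [0.2, -0.1, -1.1]
width: 59.4
```

```bash
python3 -c "
from h import *
soapview('w14','rose')
print(toolmove([621,-48.4,140]))"
```

```text
23.23 [ 455.1 -268.6  147.7] [ 0.2 -0.1 -1.1] 59.4
rose [309.8 330.2] [146.  164.1] [ 492.6 -373.2] shift [  4.  111.1   0. ]
[ 221.9847343  -161.77209955   14.0864474 ]
```

Call:
servo_tool(
  moves=[
    [[35, -25, 0], [0, 0, 0], 55],
    [[50, -36, 0], [0, 0, 0], 55],
    [[50, -36, 0], [0, 0, 0], 55],
    [[50, -36, 0], [0, 0, 0], 55],
    [[36.5, -28, 0], [0, 0, 0], 55],
  ],
)

```text
time: 23.9
tcp_pos: [618.6, -45.5, 145.1]
tcp_rot: [-3.103, -0.483, 0.0]
ft_force: [-0.6, 0.6, -0.9]
width: 59.7
```

Call:
servo_tool(
  moves=[
    [[0, 0, 30], [0, 0, 0], 55],
    [[0, 0, 40], [0, 0, 0], 55],
    [[0, 0, 30], [0, 0, 0], 55],
    [[0, 0, 20], [0, 0, 0], 55],
    [[0, 0, 10], [0, 0, 0], 55],
  ],
)

```text
time: 24.52
tcp_pos: [617.2, -48.3, 14.4]
tcp_rot: [-3.104, -0.48, 0.002]
ft_force: [0.3, 0.1, -1.1]
width: 59.6
```

Call:
servo_tool(
  moves=[
    [[0, 0, 4], [0, 0, 0], 55],
    [[0, 0, 2], [0, 0, 0], 55],
    [[0, 0, 0], [0, 0, 0], 55],
  ],
)

```text
time: 24.9
tcp_pos: [618.2, -48.3, 10.2]
tcp_rot: [3.104, 0.48, 0.002]
ft_force: [-0.5, -0.5, -0.7]
width: 59.5
```

```bash
python3 -c "
from h import *
soapview('w15','rose')
save(robot.grab_frame('side'),'s15',(290,200,110,90),7)
print(toolmove([621.2,-49.4,3.1]))"
```

```text
24.9 [618.2 -48.3  10.2] [-0.5 -0.5 -0.7] 59.5
rose [313.  287.1] [116.7 128.3] [623.9 -52.8] shift [4.1 5.9 0. ]
rose [306.1 321.8] [146.2 156.1] [626.4 -72. ] shift [ 0.7 25.   0. ]
[2.64919603 1.91813854 6.96904864]
```

View pics/s15.png

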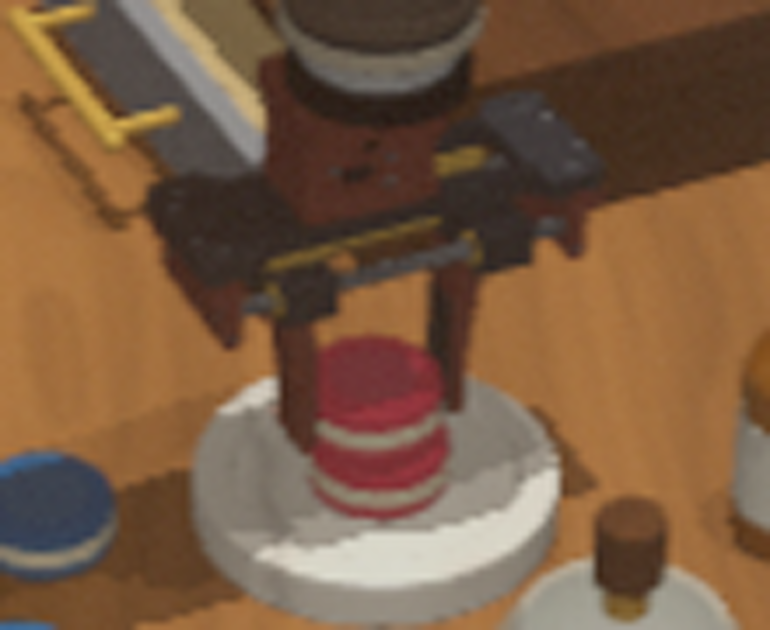

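Call:
servo_tool(
  moves=[
    [[2.8, 1.2, 2], [0, 0, 0], 55],
    [[0, 0, 2], [0, 0, 0], 55],
    [[0, 0, 1], [0, 0, 0], 55],
    [[0, 0, 0.7], [0, 0, 0], 55],
    [[0, 0, 0], [0, 0, 0], 55],
  ],
)

```text
time: 25.62
tcp_pos: [620.6, -48.6, 3.7]
tcp_rot: [-3.105, -0.481, 0.0]
ft_force: [-0.1, 0.1, -0.3]
width: 59.6
```

Call:
servo_tool(
  moves=[
    [[0, 0, 0.5], [0, 0, 0], 55],
    [[0, 0, 0], [0, 0, 0], 55],
  ],
)

```text
time: 25.88
tcp_pos: [620.7, -48.6, 3.3]
tcp_rot: [3.105, 0.48, 0.0]
ft_force: [-0.3, 0.5, -1.0]
width: 59.7
```

```bash
python3 -c "
from h import *
soapview('w16','rose')
save(robot.grab_frame('side'),'s16',(310,220,70,60),10)"
```

```text
25.88 [620.7 -48.6   3.3] [-0.3  0.5 -1. ] 59.7
rose [307.8 287.2] [111.8 129.3] [623.  -50.8] shift [1.5 2.7 0. ]
rose [306.1 321.7] [146.1 156. ] [627.8 -68.5] shift [ 0.7 21.   0. ]
```

View pics/s16.png

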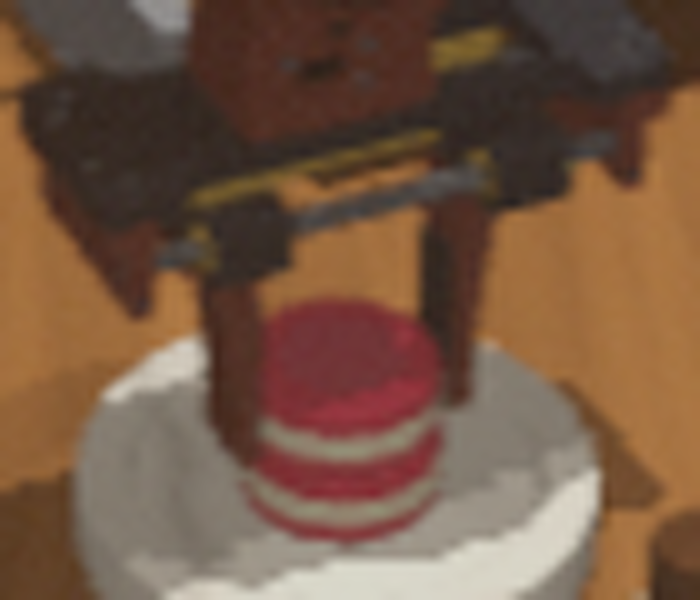

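View pics/w16.png

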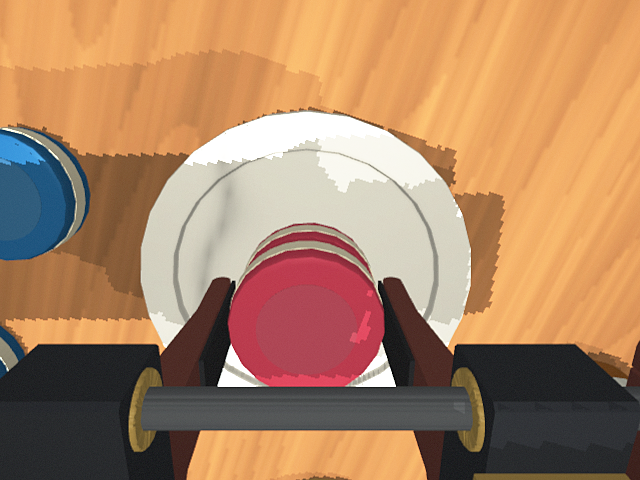

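Call:
servo_tool(
  moves=[
    [[0, 0, 0.3], [0, 0, 0], 55],
    [[0, 0, 0], [0, 0, 0], 62],
    [[0, 0, 0], [0, 0, 0], 68],
    [[0, 0, 0], [0, 0, 0], 68],
    [[0, 0, -8], [0, 0, 0], 68],
  ],
)

```text
time: 26.6
tcp_pos: [620.2, -48.6, 10.7]
tcp_rot: [-3.104, -0.481, 0.002]
ft_force: [-0.1, 1.1, 0.5]
width: 67.8
```

Call:
servo_tool(
  moves=[
    [[0, 0, -20], [0, 0, 0], 68],
    [[0, 0, -40], [0, 0, 0], 87],
    [[0, 0, -50], [0, 0, 0], 87],
    [[0, 30, -30], [0, 0, 0], 87],
    [[0, 0, 0], [0, 0, 0], 87],
  ],
)

```text
time: 27.22
tcp_pos: [632.0, -79.9, 155.2]
tcp_rot: [3.102, 0.475, 0.009]
ft_force: [-0.3, -0.5, -0.8]
width: 87.0
```

Call:
servo_tool(
  moves=[
    [[0, 0, 0], [0, 0, 0], 87],
    [[0, 0, 0], [0, 0, 0], 87],
  ],
)

```text
time: 27.48
tcp_pos: [628.9, -76.1, 150.1]
tcp_rot: [-3.103, -0.482, 0.003]
ft_force: [0.7, -0.8, -0.3]
width: 86.9
```

```bash
python3 -c "
from h import *
basecentre('w17',480,640)
im=cv2.imread('pics/w17.png')[:,:,::-1].copy(); c=robot.calibration('wrist')
for ce,st in blobs(im,'rose',800): print(ce,st,px2w(c,*ce,66))
for P in((545.3,-427),): print(P,toolmove([*P,150]).round(1))
"
```

```text
27.48 [628.9 -76.1 150.1] [ 0.7 -0.8 -0.3] centre [621.4 -49.1] 0.86 shift [  1.1 -27.9   0. ]
[307.07522124 179.86495575] [ 265  138   85   85 5650] [621.28510302 -47.7858123   66.        ]
(545.3, -427) [-1.862e+02  3.089e+02 -1.000e-01]
```

View pics/w17.png

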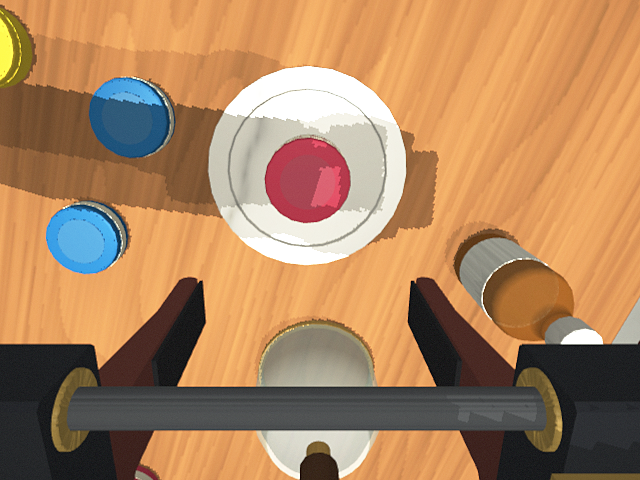

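Call:
servo_tool(
  moves=[
    [[-27, 44, 0], [0, 0, 0], 87],
    [[-27, 44, 0], [0, 0, 0], 87],
    [[-27, 44, 0], [0, 0, 0], 87],
    [[-27, 44, 0], [0, 0, 0], 87],
    [[-27, 44, 0], [0, 0, 0], 87],
  ],
)

```text
time: 28.15
tcp_pos: [566.9, -328.4, 150.2]
tcp_rot: [-3.103, -0.482, 0.001]
ft_force: [0.4, 0.4, -0.3]
width: 86.8
```

Call:
servo_tool(
  moves=[
    [[-27, 44, 10], [0, 0, 0], 87],
    [[-24, 44, 30], [0, 0, 0], 87],
    [[0, 0, 28], [0, 0, 0], 87],
    [[0, 0, 0], [0, 0, 0], 87],
    [[0, 0, 0], [0, 0, 0], 87],
  ],
)

```text
time: 28.78
tcp_pos: [546.8, -425.7, 83.7]
tcp_rot: [-3.104, -0.484, -0.001]
ft_force: [-0.2, -0.0, -0.5]
width: 86.9
```

```bash
python3 -c "
from h import *
soapview('w18','rose')"
```

```text
28.77 [ 546.8 -425.7   83.7] [-0.2 -0.  -0.5] 86.9
rose [302.4 235.9] [86.9 89.6] [ 546.3 -429.4] shift [-1.6  3.4 -0. ]
rose [366.4 475.8] [ 79.8 115.4] [ 655.4 -605.6] shift [ 48.8 204.5   0. ]
```

View pics/w18.png

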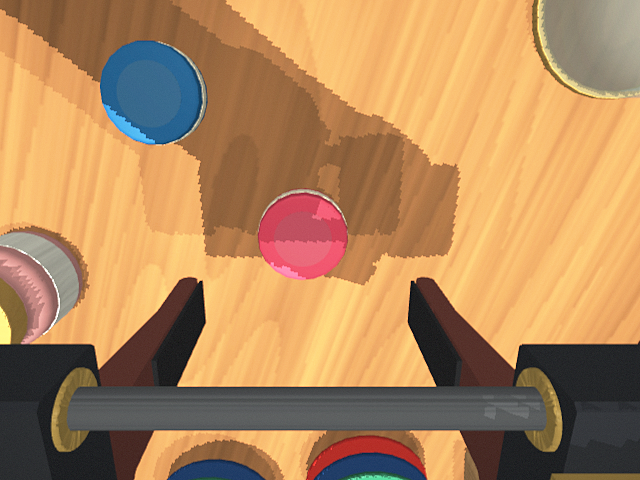

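Call:
servo_tool(
  moves=[
    [[-1.2, 3.6, 30], [0, 0, 0], 87],
    [[0, 0, 40], [0, 0, 0], 87],
    [[0, 0, 30], [0, 0, 0], 87],
    [[0, 0, 14], [0, 0, 0], 87],
    [[0, 0, 6], [0, 0, 0], 87],
  ],
)

```text
time: 29.45
tcp_pos: [546.3, -430.7, -36.4]
tcp_rot: [3.104, 0.481, 0.001]
ft_force: [0.3, -0.1, 0.6]
width: 86.7
```

Call:
servo_tool(
  moves=[
    [[0, 0, 2], [0, 0, 0], 75],
    [[0, 0, 0], [0, 0, 0], 65],
    [[0, 0, 0], [0, 0, 0], 55],
    [[0, 0, 0], [0, 0, 0], 55],
    [[0, 0, 0], [0, 0, 0], 55],
  ],
)

```text
time: 30.08
tcp_pos: [545.9, -431.2, -38.2]
tcp_rot: [3.104, 0.48, 0.001]
ft_force: [0.1, 0.7, 6.5]
width: 59.6
```

Call:
servo_tool(
  moves=[
    [[0, 0, -5], [0, 0, 0], 55],
    [[0, 0, -20], [0, 0, 0], 55],
    [[0, 0, -50], [0, 0, 0], 55],
    [[0, 0, -60], [0, 0, 0], 55],
    [[0, 0, -50], [0, 0, 0], 55],
  ],
)

```text
time: 30.7
tcp_pos: [545.9, -430.8, 149.8]
tcp_rot: [3.103, 0.481, 0.003]
ft_force: [0.8, -0.2, -0.7]
width: 59.7
```

```bash
python3 -c "
from h import *
soapview('w19','rose')
print(toolmove([621.3,-48,148]))"
```

```text
30.7 [ 545.9 -430.8  149.8] [ 0.8 -0.2 -0.7] 59.7
rose [313.7 329. ] [151.2 178. ] [ 586.8 -534.6] shift [  7.6 111.3   0.2]
rose [223.1 472.8] [29.2 79.4] [ 550.5 -716. ] shift [-81.9 273.2   0.3]
[ 185.17039188 -344.50632798    7.60873259]
```

View pics/w19.png

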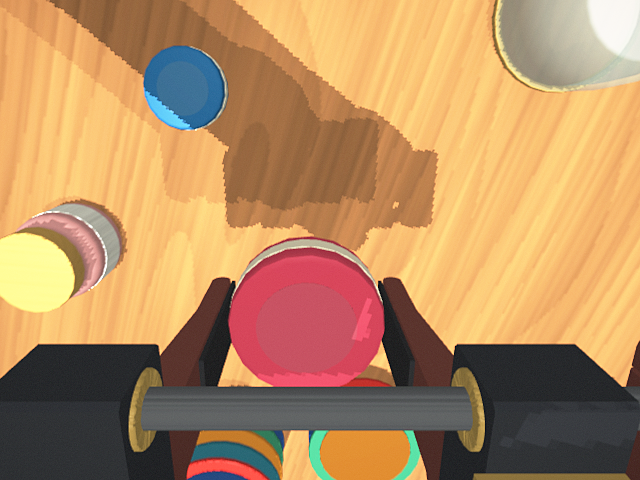

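Call:
servo_tool(
  moves=[
    [[20, -35, 0], [0, 0, 0], 55],
    [[27, -50, 0], [0, 0, 0], 55],
    [[27, -50, 0], [0, 0, 0], 55],
    [[27, -50, 0], [0, 0, 0], 55],
    [[27, -50, 0], [0, 0, 0], 55],
  ],
)

```text
time: 31.38
tcp_pos: [596.7, -166.3, 147.1]
tcp_rot: [3.104, 0.48, 0.002]
ft_force: [1.1, -0.1, -1.4]
width: 59.8
```

Call:
servo_tool(
  moves=[
    [[27, -50, 0], [0, 0, 0], 55],
    [[20, -40, 10], [0, 0, 0], 55],
    [[10, -18, 20], [0, 0, 0], 55],
    [[0, 0, 30], [0, 0, 0], 55],
    [[0, 0, 25], [0, 0, 0], 55],
  ],
)

```text
time: 32.0
tcp_pos: [618.2, -47.4, 60.9]
tcp_rot: [3.104, 0.482, 0.001]
ft_force: [-0.6, -0.8, -1.5]
width: 59.6
```

Call:
servo_tool(
  moves=[
    [[0, 0, 15], [0, 0, 0], 55],
    [[0, 0, 10], [0, 0, 0], 55],
    [[0, 0, 0], [0, 0, 0], 55],
    [[0, 0, 0], [0, 0, 0], 55],
  ],
)

```text
time: 32.5
tcp_pos: [618.8, -48.0, 36.8]
tcp_rot: [3.104, 0.48, 0.002]
ft_force: [-0.3, -0.0, -1.9]
width: 59.7
```

```bash
python3 -c "
from h import *
soapview('w20','rose')
print(toolmove([621.3,-49.3,27.8]))"
```

```text
32.5 [618.8 -48.   36.8] [-0.3 -0.  -1.9] 59.7
rose [307.7 292.4] [130.8 135.5] [626.9 -68. ] shift [ 1.7 21.5  0. ]
rose [306.1 320.1] [145.8 155.6] [631.3 -84.9] shift [ 0.7 39.   0. ]
[1.95359723 2.00861697 9.04422973]
```

View pics/w20.png

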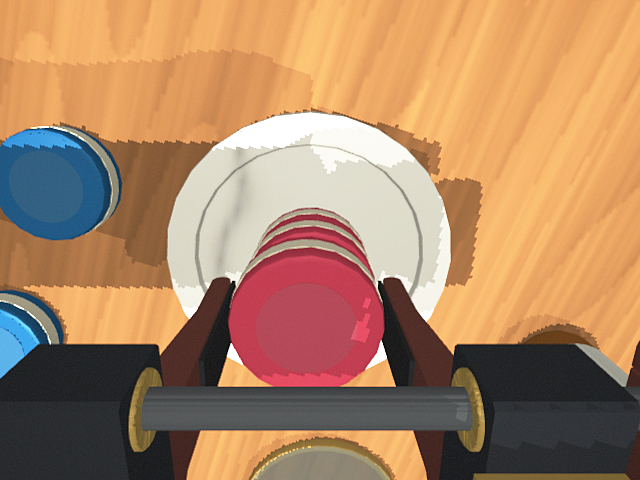

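Call:
servo_tool(
  moves=[
    [[1.3, 1.5, 3], [0, 0, 0], 55],
    [[0, 0, 2], [0, 0, 0], 55],
    [[0, 0, 2], [0, 0, 0], 55],
    [[0, 0, 1], [0, 0, 0], 55],
    [[0, 0, 0], [0, 0, 0], 55],
  ],
)

```text
time: 33.17
tcp_pos: [619.9, -48.9, 27.9]
tcp_rot: [-3.105, -0.481, 0.0]
ft_force: [0.8, 0.4, -1.1]
width: 59.6
```

```bash
python3 -c "
from h import *
soapview('w21','rose')
save(robot.grab_frame('side'),'s21',(310,210,70,60),10)"
```

```text
33.17 [619.9 -48.9  27.9] [ 0.8  0.4 -1.1] 59.6
rose [308.1 289.1] [120.  131.8] [626.2 -63. ] shift [ 1.8 15.4 -0. ]
rose [306.1 320. ] [145.6 155.6] [630.8 -81. ] shift [ 0.7 33.9 -0. ]
```

View pics/s21.png

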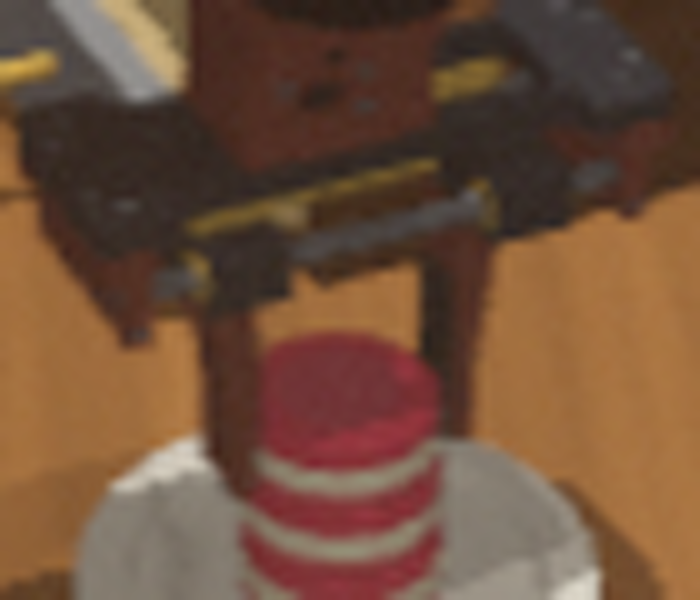

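Call:
servo_tool(
  moves=[
    [[1, 0, 0], [0, 0, 0], 55],
    [[0, 0, 0.4], [0, 0, 0], 55],
    [[0, 0, 0.4], [0, 0, 0], 55],
    [[0, 0, 0], [0, 0, 0], 55],
  ],
)

```text
time: 33.78
tcp_pos: [621.1, -48.6, 27.8]
tcp_rot: [3.104, 0.48, 0.001]
ft_force: [-1.3, 0.8, 6.0]
width: 59.8
```

Call:
servo_tool(
  moves=[
    [[0, 0, 0], [0, 0, 0], 60],
    [[0, 0, 0], [0, 0, 0], 66],
    [[0, 0, 0], [0, 0, 0], 68],
    [[0, 0, -5], [0, 0, 0], 68],
    [[0, 0, -10], [0, 0, 0], 68],
  ],
)

```text
time: 34.4
tcp_pos: [620.6, -48.6, 42.3]
tcp_rot: [-3.104, -0.481, 0.001]
ft_force: [-0.3, 0.1, 0.3]
width: 67.9
```

Call:
servo_tool(
  moves=[
    [[0, 0, -20], [0, 0, 0], 68],
    [[0, 0, -40], [0, 0, 0], 68],
    [[0, 0, -40], [0, 0, 0], 60],
    [[0, 30, -10], [0, 0, 0], 60],
    [[0, 0, 0], [0, 0, 0], 60],
  ],
)

```text
time: 35.02
tcp_pos: [631.2, -80.1, 154.6]
tcp_rot: [3.103, 0.474, 0.005]
ft_force: [0.2, 0.4, 0.2]
width: 59.7
```

Call:
servo_tool(
  moves=[
    [[0, 0, 0], [0, 0, 0], 60],
    [[0, 0, 0], [0, 0, 0], 60],
  ],
)

```text
time: 35.28
tcp_pos: [629.4, -76.1, 151.9]
tcp_rot: [-3.104, -0.482, 0.001]
ft_force: [-0.3, 0.1, -0.5]
width: 60.2
```

```bash
python3 -c "
from h import *
p=basecentre('w22',480,640)
im=cv2.imread('pics/w22.png')[:,:,::-1].copy(); c=robot.calibration('wrist')
for ce,st in blobs(im,'rose',800): print(ce,st,px2w(c,*ce,90))
s=robot.grab_frame('side'); save(s,'s22',(300,200,100,110),6)
for P in((688.4,-234.6),): print(P,toolmove([*P,150]).round(1))
"
```

```text
35.27 [629.4 -76.1 151.9] [-0.3  0.1 -0.5] centre [621.4 -49.2] 0.85 shift [  0.6 -28.    0. ]
[306.69077345 185.23584044] [ 261  140   92   91 6568] [621.39100928 -47.33756872  90.        ]
(688.4, -234.6) [  8.1 168.7   1.7]
```

View pics/w22.png

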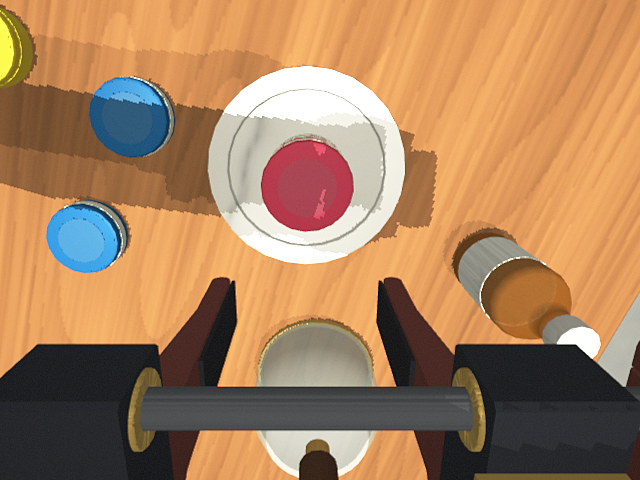

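View pics/s22.png

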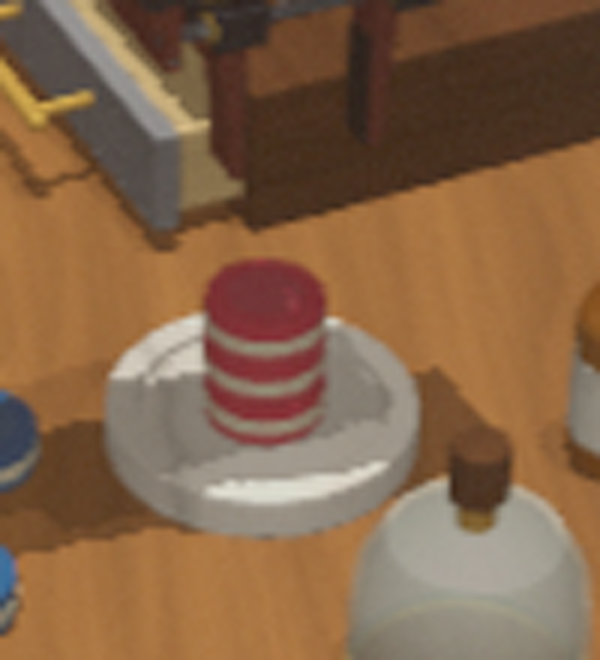

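The stack is neat and at the centre of the base. Now the dome.

Call:
servo_tool(
  moves=[
    [[2, 40, 0], [0, 0, 0], 60],
    [[2, 45, 0], [0, 0, 0], 60],
    [[2, 45, 0], [0, 0, 0], 60],
    [[2, 38.7, 0], [0, 0, 0], 60],
    [[0, 0, 0], [0, 0, 0], 60],
  ],
)

```text
time: 36.0
tcp_pos: [688.2, -239.5, 150.7]
tcp_rot: [3.105, 0.473, -0.002]
ft_force: [-0.4, 0.1, -0.0]
width: 60.1
```

Call:
servo_tool(
  moves=[
    [[0, 0, 0], [0, 0, 0], 60],
    [[0, 0, 0], [0, 0, 0], 60],
  ],
)

```text
time: 36.25
tcp_pos: [688.6, -233.6, 152.3]
tcp_rot: [-3.103, -0.484, -0.0]
ft_force: [-0.0, 0.5, 0.9]
width: 60.1
```

```bash
python3 -c "
from h import *
d=robot.get_state();c=robot.calibration('wrist');im=robot.grab_frame('wrist').copy(); save(im,'w23')
v=cv2.cvtColor(im,cv2.COLOR_RGB2HSV)[150:400,255:360,2]
n,l,st,ce=cv2.connectedComponentsWithStats((v<90).astype(np.uint8)); 
for i in range(1,n):
  if st[i][4]>200: print(ce[i]+[255,150],st[i])
print(d['tcp_pos'],w2px(c,(688.4,-234.6,142)))
"
```

```text
[305.29703833 253.3510453 ] [  26   74   50   59 2296]
[307. 393.] [   0  237  105   13 1365]
[ 688.56904916 -233.62938759  152.32935576] [303.88996393 259.66881398]
```

View pics/w23.png

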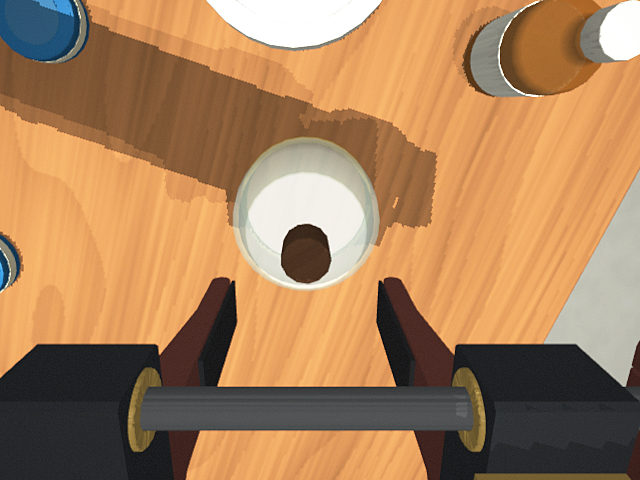

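Call:
servo_tool(
  moves=[
    [[0, 0.8, 25], [0, 0, 0], 60],
    [[0, 0, 25], [0, 0, 0], 60],
    [[0, 0, 18], [0, 0, 0], 60],
    [[0, 0, 9], [0, 0, 0], 60],
    [[0, 0, 1.5], [0, 0, 0], 60],
  ],
)

```text
time: 36.92
tcp_pos: [688.7, -236.2, 73.5]
tcp_rot: [-3.104, -0.481, 0.0]
ft_force: [-1.0, 0.5, -0.5]
width: 60.1
```

Call:
servo_tool(
  moves=[
    [[0, 0, 0], [0, 0, 0], 45],
    [[0, 0, 0], [0, 0, 0], 33],
    [[0, 0, 0], [0, 0, 0], 26],
    [[0, 0, 0], [0, 0, 0], 22],
    [[0, 0, 0], [0, 0, 0], 22],
  ],
  grip_force=25,
)

```text
time: 37.55
tcp_pos: [689.1, -236.5, 74.0]
tcp_rot: [3.104, 0.48, 0.001]
ft_force: [0.6, 0.6, 2.2]
width: 27.4
```

Call:
servo_tool(
  moves=[
    [[0, 0, -2], [0, 0, 0], 22],
    [[0, 0, -6], [0, 0, 0], 22],
    [[0, 0, -15], [0, 0, 0], 22],
    [[0, 0, -25], [0, 0, 0], 22],
    [[0, 0, -30], [0, 0, 0], 22],
  ],
)

```text
time: 38.17
tcp_pos: [688.5, -236.3, 152.9]
tcp_rot: [-3.104, -0.481, 0.001]
ft_force: [0.5, -0.1, -2.7]
width: 27.4
```

Call:
servo_tool(
  moves=[
    [[0, 0, -25], [0, 0, 0], 22],
    [[0, 0, -15], [0, 0, 0], 22],
    [[0, 0, 0], [0, 0, 0], 22],
    [[0, 0, 0], [0, 0, 0], 22],
  ],
)

```text
time: 38.67
tcp_pos: [688.1, -236.4, 190.5]
tcp_rot: [-3.104, -0.481, 0.002]
ft_force: [-0.9, -0.3, -3.6]
width: 27.6
```

```bash
python3 -c "
from h import *
d=robot.get_state();print(d['tcp_pos'],d['width'],d['ft_force'])
print(toolmove([621,-48.6,190]))
save(robot.grab_frame('side'),'s24',(300,170,130,120),6)
"
```

```text
[ 688.12987631 -236.37641443  190.50863824] 27.570761166442626 [-0.93235348 -0.30605132 -3.62923169]
[  -7.21345843 -199.28415755    0.67185578]
```

View pics/s24.png

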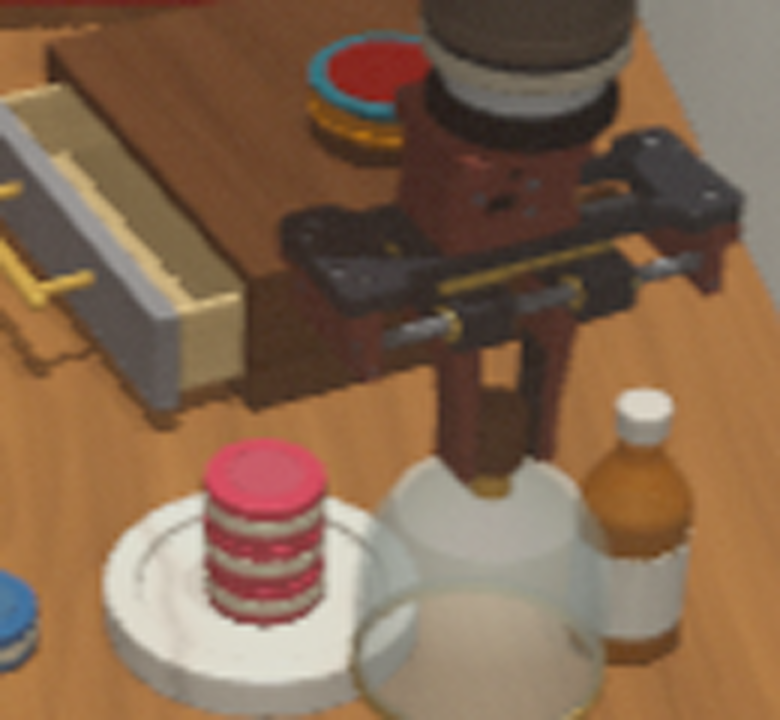

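Call:
servo_tool(
  moves=[
    [[-1, -15, 0], [0, 0, 0], 22],
    [[-1, -30, 0], [0, 0, 0], 22],
    [[-1, -35, 0], [0, 0, 0], 22],
    [[-1, -35, 0], [0, 0, 0], 22],
    [[-1, -35, 0], [0, 0, 0], 22],
  ],
)

```text
time: 39.35
tcp_pos: [637.4, -92.6, 191.2]
tcp_rot: [-3.104, -0.482, 0.001]
ft_force: [-0.1, 1.0, -3.2]
width: 27.6
```

Call:
servo_tool(
  moves=[
    [[-1, -30, 0], [0, 0, 0], 22],
    [[0, -15, 0], [0, 0, 0], 22],
    [[0, -2.6, 0], [0, 0, 0], 22],
    [[0, 0, 0], [0, 0, 0], 22],
    [[0, 0, 0], [0, 0, 0], 22],
  ],
)

```text
time: 39.98
tcp_pos: [623.5, -51.4, 191.3]
tcp_rot: [3.105, 0.477, -0.0]
ft_force: [0.3, 0.2, -4.3]
width: 27.8
```

```bash
python3 -c "
from h import *
d=robot.get_state();print(d['time'],d['tcp_pos'],d['width'],d['ft_force'])
print(toolmove([621.5,-50.2,190]))
save(robot.grab_frame('side'),'s25',(290,170,130,120),6)
save(robot.grab_frame('wrist'),'w25')
"
```

```text
39.975 [623.52901164 -51.37938982 191.34200436] 27.800717530455426 [ 0.27784388  0.16850637 -4.25872097]
[-1.58047749 -1.73491041  1.34201382]
```

View pics/s25.png

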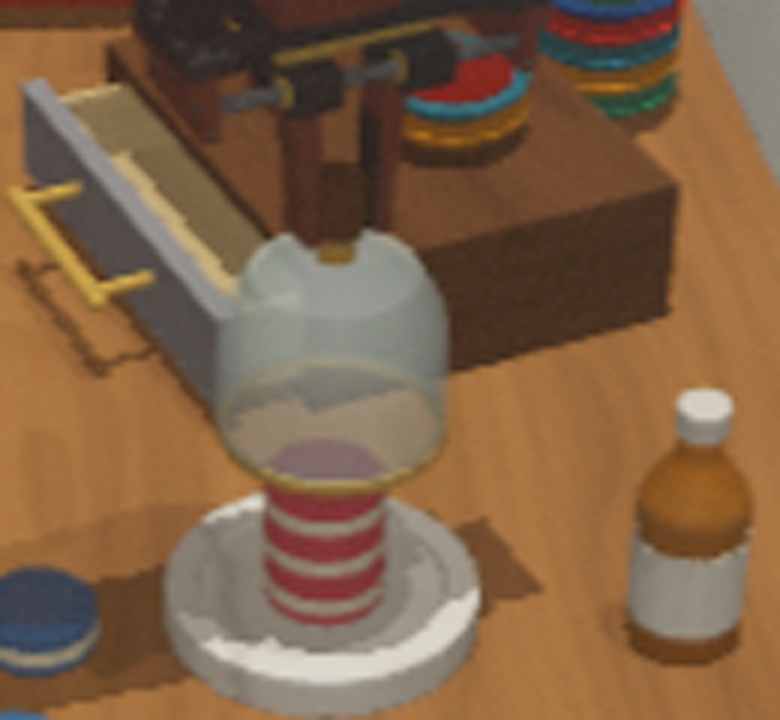

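View pics/w25.png

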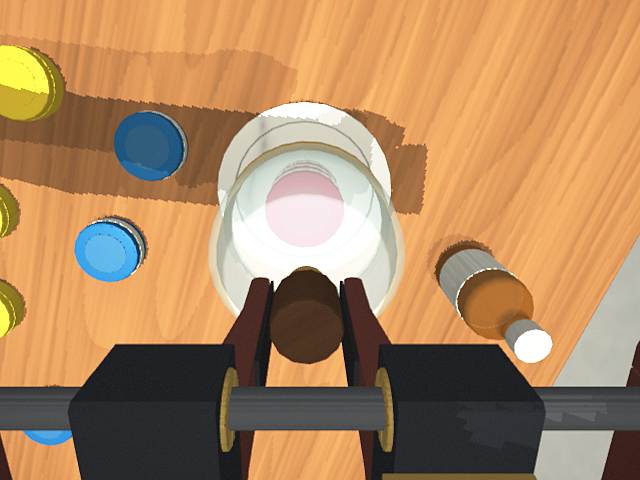

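Call:
servo_tool(
  moves=[
    [[-1.6, -1.6, 5], [0, 0, 0], 22],
    [[0, 0, 10], [0, 0, 0], 22],
    [[0, 0, 10], [0, 0, 0], 22],
    [[0, 0, 0], [0, 0, 0], 22],
    [[0, 0, 0], [0, 0, 0], 22],
  ],
)

```text
time: 40.7
tcp_pos: [621.4, -48.8, 166.7]
tcp_rot: [-3.105, -0.481, -0.0]
ft_force: [0.5, 1.2, -2.0]
width: 27.4
```

```bash
python3 -c "
from h import *
d=robot.get_state();print(d['time'],d['tcp_pos'],d['width'],d['ft_force'])
print(toolmove([621.5,-50.2,92]))
save(robot.grab_frame('side'),'s26',(290,170,130,120),6)
save(robot.grab_frame('wrist'),'w26')
"
```

```text
40.7 [621.41903288 -48.75306093 166.65424598] 27.41961810428103 [ 0.49516489  1.23306045 -1.98791051]
[-0.36636134  1.40952502 74.65410672]
```

View pics/s26.png

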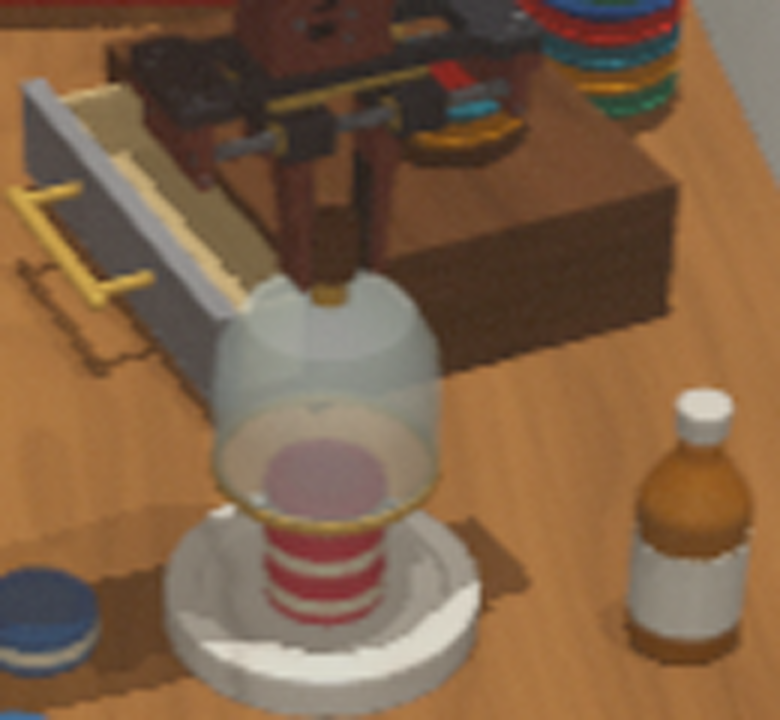

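View pics/w26.png

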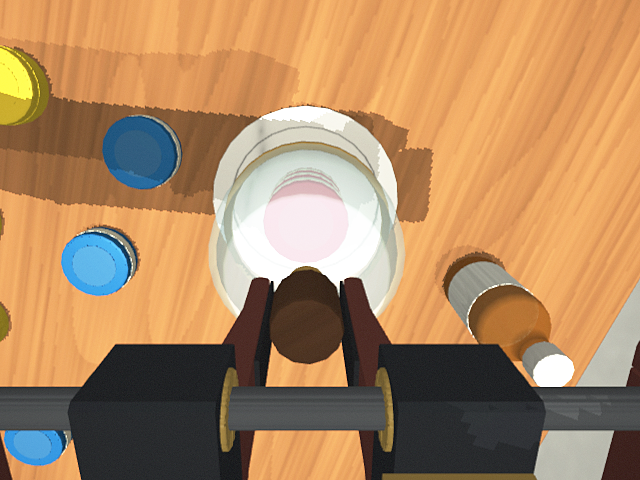

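Call:
servo_tool(
  moves=[
    [[-0.2, 1.2, 8], [0, 0, 0], 22],
    [[0, 0, 14], [0, 0, 0], 22],
    [[0, 0, 16], [0, 0, 0], 22],
    [[0, 0, 12], [0, 0, 0], 22],
    [[0, 0, 6], [0, 0, 0], 22],
  ],
)

```text
time: 41.42
tcp_pos: [620.9, -50.0, 109.3]
tcp_rot: [-3.104, -0.481, 0.002]
ft_force: [0.8, 0.0, -2.4]
width: 27.3
```

Call:
servo_tool(
  moves=[
    [[0, 0, 3], [0, 0, 0], 22],
    [[0, 0, 0], [0, 0, 0], 22],
    [[0, 0, 0], [0, 0, 0], 22],
  ],
)

```text
time: 41.8
tcp_pos: [621.8, -50.0, 108.1]
tcp_rot: [3.104, 0.48, 0.001]
ft_force: [-0.0, 0.1, -2.9]
width: 27.2
```

```bash
python3 -c "
from h import *
d=robot.get_state();print(d['time'],d['tcp_pos'],d['width'],d['ft_force'])
print(toolmove([621.5,-50.2,92]))
save(robot.grab_frame('side'),'s27',(290,190,110,100),7)
save(robot.grab_frame('wrist'),'w27',(180,80,260,240),3)
"
```

```text
41.8 [621.82932429 -50.0308792  108.13070416] 27.15630528114128 [-0.04627458  0.09494963 -2.91459352]
[-0.3778277   0.05592632 16.1304306 ]
```

View pics/s27.png

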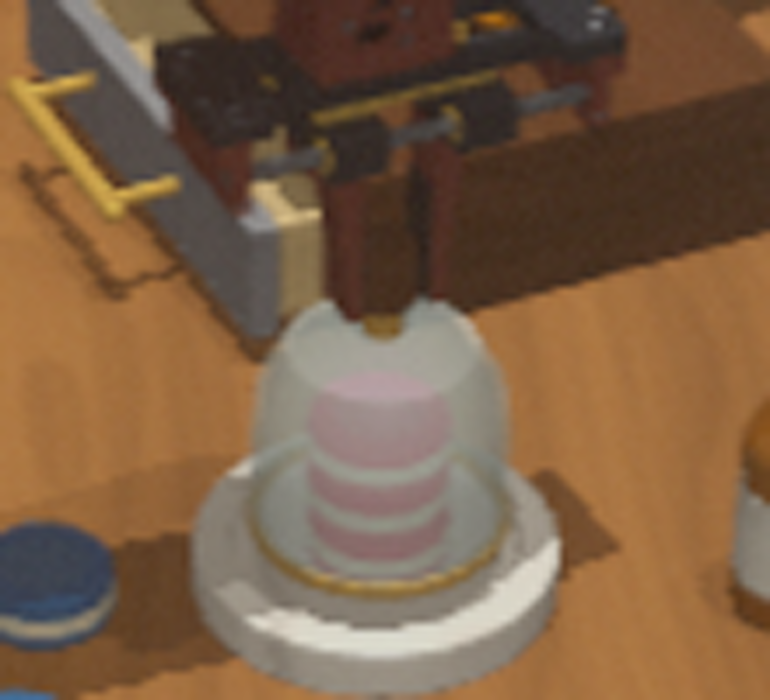

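View pics/w27.png

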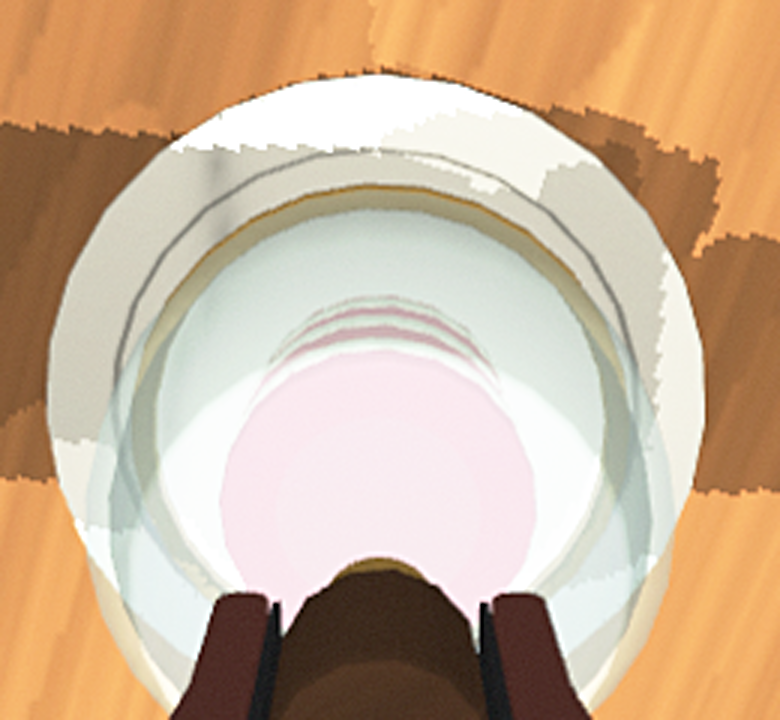

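Call:
servo_tool(
  moves=[
    [[-0.4, 0, 4], [0, 0, 0], 22],
    [[0, 0, 4], [0, 0, 0], 22],
    [[0, 0, 3], [0, 0, 0], 22],
    [[0, 0, 1.5], [0, 0, 0], 22],
    [[0, 0, 0], [0, 0, 0], 22],
  ],
)

```text
time: 42.52
tcp_pos: [621.0, -50.1, 95.0]
tcp_rot: [-3.105, -0.48, 0.0]
ft_force: [0.8, -0.1, -2.6]
width: 27.6
```

Call:
servo_tool(
  moves=[
    [[0, 0, 0.8], [0, 0, 0], 22],
    [[0, 0, 0.6], [0, 0, 0], 22],
    [[0, 0, 0.4], [0, 0, 0], 22],
    [[0, 0, 0], [0, 0, 0], 22],
  ],
)

```text
time: 43.02
tcp_pos: [621.1, -50.2, 93.3]
tcp_rot: [3.105, 0.48, -0.0]
ft_force: [0.1, 0.1, -2.1]
width: 27.7
```

Call:
servo_tool(
  moves=[
    [[0, 0, 0.5], [0, 0, 0], 22],
    [[0, 0, 0.5], [0, 0, 0], 22],
    [[0, 0, 0.3], [0, 0, 0], 22],
    [[0, 0, 0], [0, 0, 0], 22],
  ],
)

```text
time: 43.52
tcp_pos: [621.1, -50.2, 92.0]
tcp_rot: [3.105, 0.48, 0.0]
ft_force: [1.1, 0.3, -3.5]
width: 27.5
```

Call:
servo_tool(
  moves=[
    [[0, 0, 0.4], [0, 0, 0], 22],
    [[0, 0, 0.4], [0, 0, 0], 22],
    [[0, 0, 0], [0, 0, 0], 22],
  ],
)

```text
time: 43.9
tcp_pos: [621.2, -50.1, 91.9]
tcp_rot: [3.104, 0.48, 0.001]
ft_force: [-3.0, 0.9, 6.2]
width: 27.2
```

Contact came at TCP z 92, the height expected for the base floor rather than the lip. Releasing.

Call:
servo_tool(
  moves=[
    [[0, 0, -0.5], [0, 0, 0], 30],
    [[0, 0, 0], [0, 0, 0], 36],
    [[0, 0, 0], [0, 0, 0], 50],
    [[0, 0, 0], [0, 0, 0], 60],
    [[0, 0, -10], [0, 0, 0], 60],
  ],
)

```text
time: 44.52
tcp_pos: [620.5, -50.2, 101.4]
tcp_rot: [-3.104, -0.48, 0.002]
ft_force: [0.4, -0.2, 0.5]
width: 59.8
```

Call:
servo_tool(
  moves=[
    [[0, 0, -30], [0, 0, 0], 60],
    [[0, 0, -50], [0, 0, 0], 60],
    [[0, 0, -40], [0, 0, 0], 60],
    [[0, 0, 0], [0, 0, 0], 60],
    [[0, 0, 0], [0, 0, 0], 60],
  ],
)

```text
time: 45.15
tcp_pos: [620.8, -50.3, 221.7]
tcp_rot: [3.104, 0.48, -0.0]
ft_force: [-0.6, -0.7, 0.2]
width: 60.1
```

```bash
python3 -c "
from h import *
d=robot.get_state();print(d['time'],d['tcp_pos'],d['width'],d['ft_force'])
c=robot.calibration('wrist')
save(robot.grab_frame('side'),'s28',(290,190,110,100),7)
save(robot.grab_frame('wrist'),'w28')
M=R.from_rotvec(d['tcp_rot']).as_matrix(); print(np.degrees(np.arctan2(M[1,0],M[0,0])))
a=np.radians(18.3); 
print('handle',toolmove([508,227,130]))
"
```

```text
45.15 [620.82952084 -50.28302284 221.68584834] 60.077744247297574 [-0.62263454 -0.69087461  0.15046924]
17.590346047380432
handle [ -23.08000322 -298.25783538   90.8190077 ]
```

View pics/s28.png

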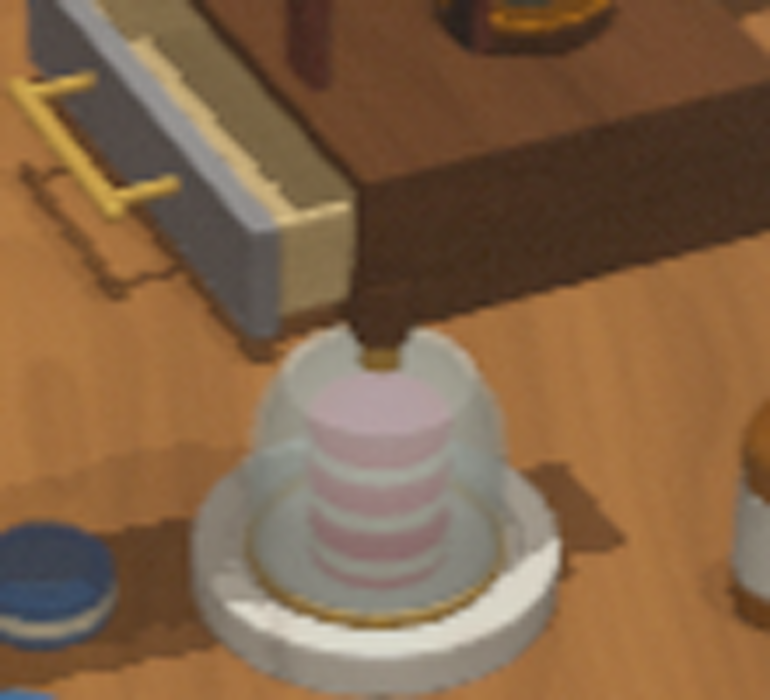

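View pics/w28.png

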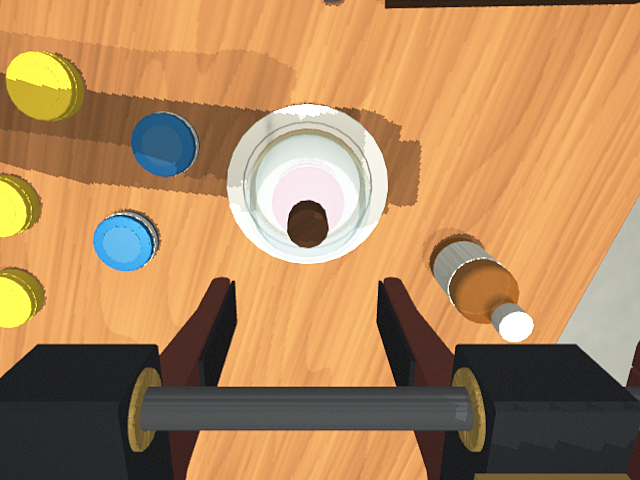

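The dome is seated inside the lip with the stack under it. Now the drawer handle.

Call:
servo_tool(
  moves=[
    [[-4, -40, 0], [0, 0, 0], 40],
    [[-5, -55, 0], [0, 0, 0], 40],
    [[-5, -55, 0], [0, 0, 0], 40],
    [[-5, -55, 0], [0, 0, 0], 40],
    [[-4, -55, 0], [0, 0, 0], 30],
  ],
)

```text
time: 45.88
tcp_pos: [519.2, 191.8, 220.8]
tcp_rot: [3.104, 0.48, -0.003]
ft_force: [1.2, -0.1, 0.2]
width: 33.4
```

Call:
servo_tool(
  moves=[
    [[0, -38, 30], [0, 0, 0], 30],
    [[0, 0, 40], [0, 0, 0], 30],
    [[0, 0, 10], [0, 0, 0], 30],
    [[0, 0, 0], [0, 0, 0], 30],
    [[0, 0, 0], [0, 0, 0], 30],
  ],
)

```text
time: 46.5
tcp_pos: [510.0, 226.8, 142.9]
tcp_rot: [-3.105, -0.479, -0.002]
ft_force: [0.4, -0.2, 0.4]
width: 30.0
```

```bash
python3 -c "
from h import *
d=robot.get_state();c=robot.calibration('wrist');im=robot.grab_frame('wrist');save(im,'w29');print(d['time'],d['tcp_pos'],d['width'],d['ft_force'])
np.save('c29.npy',c,allow_pickle=True)
"
```

```text
46.5 [510.03705708 226.8324604  142.9113653 ] 29.973768320925547 [ 0.35408079 -0.20609446  0.41740848]
```

View pics/w29.png

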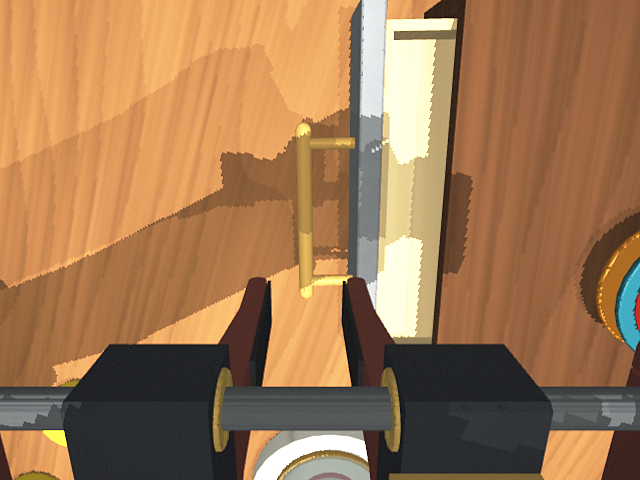

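```bash
python3 -c "
from h import *
c=robot.calibration('wrist');d=robot.get_state();print(d['tcp_pos'])
a=px2w(c,304,130,54);b=px2w(c,306.5,290,54);m=(a+b)/2;print(a,b,np.linalg.norm(a-b),m,np.degrees(np.arctan2(-(a-b)[0],(a-b)[1])),toolmove([m[0],m[1],142.9]))
# front panel top edge inner/outer, drawer z=76
p=px2w(c,372,120,76);q=px2w(c,367,270,76);print(p,q,np.degrees(np.arctan2(-(p-q)[0],(p-q)[1])))
p=px2w(c,462,20,88);q=px2w(c,437,330,88);print('chestedge',p,q,np.degrees(np.arctan2(-(p-q)[0],(p-q)[1])))
"
```

```text
[510.0731988  226.89131114 143.02878271]
[490.83004313 286.21308868  54.        ] [528.08094825 173.84538877  54.        ] 118.38129039782314 [509.45549569 230.02923873  54.        ] 18.340824044786192 [ 0.35595959 -3.17823389  0.12982198]
[528.88939793 306.08272465  76.        ] [560.24378378 210.71191616  76.        ] 18.198947917831006
chestedge [556.10063084 371.57286194  88.        ] [618.51934778 187.29215669  88.        ] 18.712033167476243
```

Call:
servo_tool(
  moves=[
    [[0.4, -3.2, 30], [0, 0, 0], 26],
    [[0, 0, 40], [0, 0, 0], 26],
    [[0, 0, 35], [0, 0, 0], 26],
    [[0, 0, 0], [0, 0, 0], 26],
    [[0, 0, 0], [0, 0, 0], 26],
  ],
)

```text
time: 47.18
tcp_pos: [509.6, 230.7, 38.5]
tcp_rot: [-3.104, -0.48, -0.003]
ft_force: [-0.0, 0.5, -0.2]
width: 25.9
```

```bash
python3 -c "
from h import *
d=robot.get_state();c=robot.calibration('wrist');im=robot.grab_frame('wrist');save(im,'w30',(180,120,260,240),3);print(d['time'],d['tcp_pos'],d['width'],d['ft_force'])
"
```

```text
47.175 [509.56581629 230.72997332  38.45128443] 25.853826846831428 [-0.00262686  0.47692452 -0.18145624]
```

View pics/w30.png

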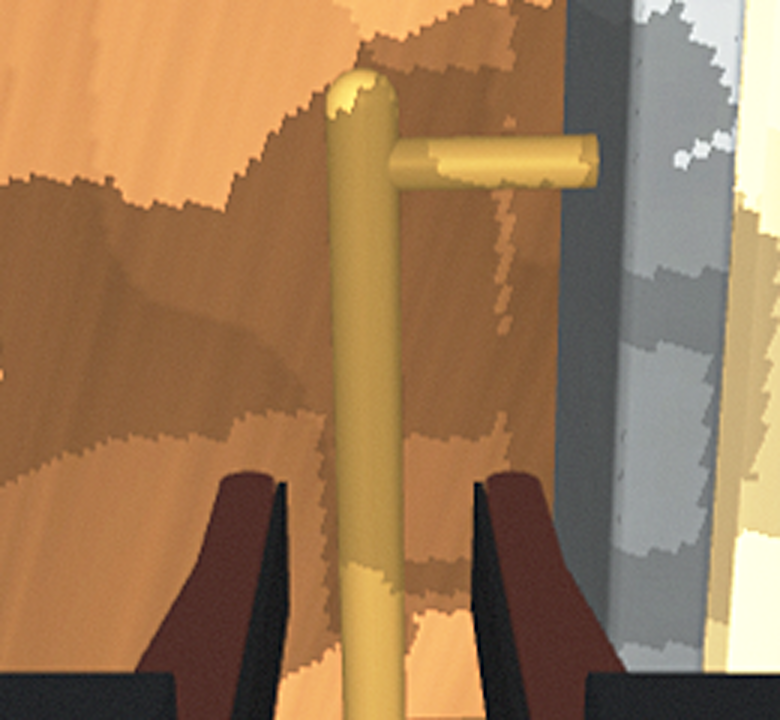

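The handle bar runs between the fingers. Descending and pinching it.

Call:
servo_tool(
  moves=[
    [[-1, 0, 15], [0, 0, 0], 26],
    [[0, 0, 18], [0, 0, 0], 26],
    [[0, 0, 8], [0, 0, 0], 26],
    [[0, 0, 2], [0, 0, 0], 26],
    [[0, 0, 0], [0, 0, 0], 26],
  ],
)

```text
time: 47.85
tcp_pos: [507.5, 230.0, -6.4]
tcp_rot: [-3.104, -0.481, 0.0]
ft_force: [0.9, -0.1, -0.1]
width: 25.9
```

Call:
servo_tool(
  moves=[
    [[0, 0, 0], [0, 0, 0], 18],
    [[0, 0, 0], [0, 0, 0], 12],
    [[0, 0, 0], [0, 0, 0], 7],
    [[0, 0, 0], [0, 0, 0], 7],
  ],
)

```text
time: 48.35
tcp_pos: [507.8, 229.9, -6.0]
tcp_rot: [-3.105, -0.481, -0.001]
ft_force: [0.9, -0.7, 2.7]
width: 10.1
```

Call:
servo_tool(
  moves=[
    [[-8, 0, 0], [0, 0, 0], 7],
    [[-18, 0, 0], [0, 0, 0], 7],
    [[-24, 0, 0], [0, 0, 0], 7],
    [[-24, 0, 0], [0, 0, 0], 7],
    [[-18, 0, 0], [0, 0, 0], 7],
  ],
)

```text
time: 48.98
tcp_pos: [419.4, 200.2, -6.0]
tcp_rot: [3.103, 0.479, 0.001]
ft_force: [3.5, -5.5, 2.8]
width: 10.4
```

Call:
servo_tool(
  moves=[
    [[-12, 0, 0], [0, 0, 0], 7],
    [[-6, 0, 0], [0, 0, 0], 7],
    [[0, 0, 0], [0, 0, 0], 7],
    [[0, 0, 0], [0, 0, 0], 7],
  ],
)

```text
time: 49.48
tcp_pos: [402.4, 194.5, -6.1]
tcp_rot: [3.102, 0.479, -0.001]
ft_force: [1.8, -5.9, 7.0]
width: 10.7
```

```bash
python3 -c "
from h import *
d=robot.get_state();print(d['time'],d['tcp_pos'],d['width'],d['ft_force'])
print(np.linalg.norm(d['tcp_pos'][:2]-[507.8,229.9]))
save(robot.grab_frame('side'),'s31',(250,160,180,130),4)
"
```

```text
49.475 [402.44370904 194.49870354  -6.05316718] 10.746012731312533 [ 1.7518802  -5.85882066  6.96156036]
111.14494966809929
```

View pics/s31.png

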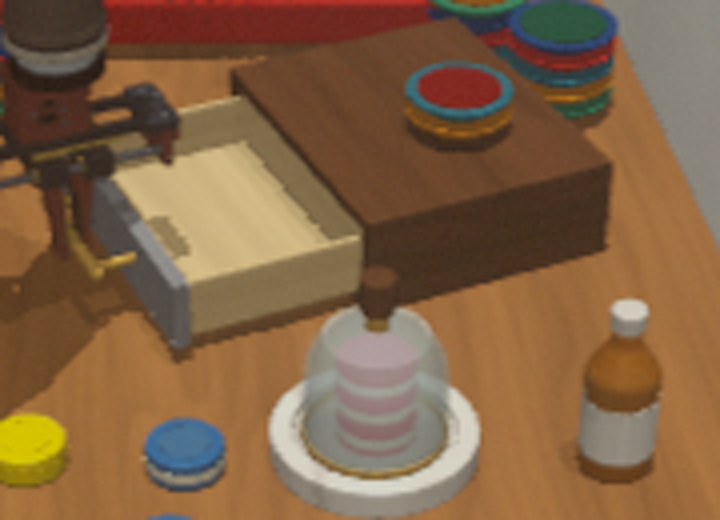

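Call:
servo_tool(
  moves=[
    [[0, 0, 0], [0, 0, 0], 16],
    [[0, 0, 0], [0, 0, 0], 26],
    [[0, 0, 0], [0, 0, 0], 26],
    [[0, 0, -15], [0, 0, 0], 26],
    [[0, 0, -40], [0, 0, 0], 26],
  ],
)

```text
time: 50.15
tcp_pos: [401.3, 196.4, 48.9]
tcp_rot: [3.104, 0.482, -0.005]
ft_force: [0.6, -0.4, 1.0]
width: 25.8
```

Call:
servo_tool(
  moves=[
    [[0, 0, -50], [0, 0, 0], 40],
    [[30, 40, -50], [0, 0, 0], 80],
    [[30, 40, -50], [0, 0, 0], 87],
    [[0, 0, 0], [0, 0, 0], 87],
    [[0, 0, 0], [0, 0, 0], 87],
  ],
)

```text
time: 50.78
tcp_pos: [473.6, 145.5, 187.1]
tcp_rot: [-3.104, -0.481, 0.001]
ft_force: [0.2, 1.9, -0.4]
width: 72.2
```

```bash
python3 -c "
from h import *
d=robot.get_state();c=robot.calibration('wrist');im=robot.grab_frame('wrist');save(im,'w32');print(d['time'],d['tcp_pos'],d['width'],d['ft_force'])
t=robot.grab_frame('top');save(t,'t32')
for col in('rose','blue','yellow'):
  for ce,st in blobs(t,col): print(col,ce,px2w(robot.calibration('top'),*ce,24)[:2])
"
```

```text
50.775 [473.63677829 145.51992881 187.07878902] 72.23408423588464 [ 0.21667948  1.87635021 -0.39821612]
blue [149.15646259 144.97619048] [877.23849912 457.79940752]
blue [327.59903382 284.53140097] [479.63325406 -50.54615869]
blue [366.35096154 291.22115385] [ 461.05630107 -158.04415425]
blue [443.15037594 301.33458647] [ 433.08183364 -370.18081986]
yellow [321.19565217 326.72554348] [363.39594164 -32.62758284]
yellow [403.85054348 330.36956522] [ 353.4862636  -260.40766406]
yellow [366.99184783 336.33967391] [ 337.17454203 -158.76288258]
```

View pics/w32.png

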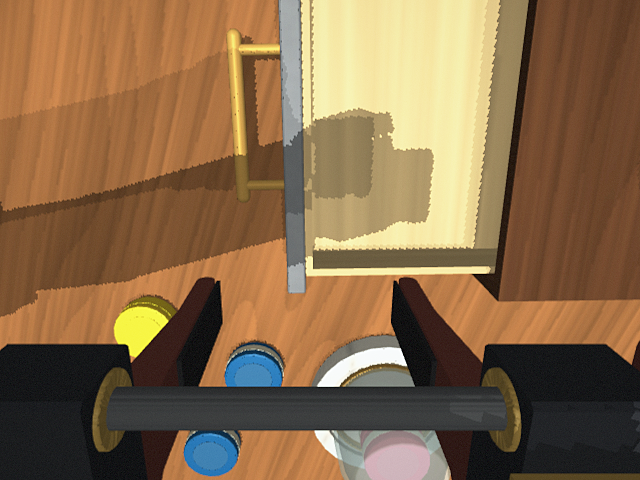

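View pics/t32.png

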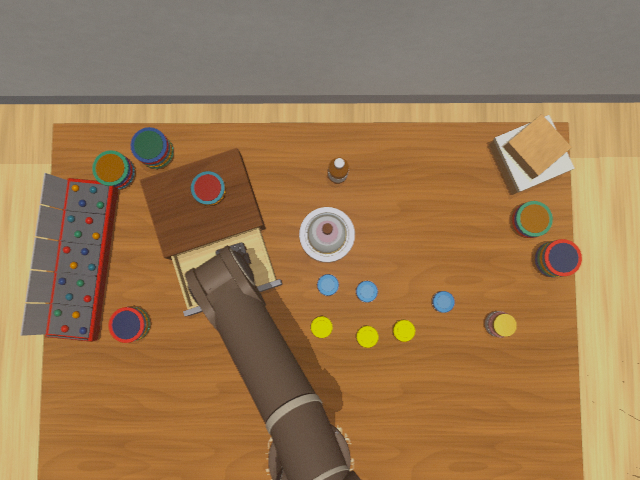

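```bash
python3 -c "
from h import *
d=robot.get_state();c=robot.calibration('wrist');print(d['tcp_pos'])
g=lambda u,v,z:px2w(c,u,v,z)[:2].round(1)
print('panel inner',g(302,20,76),g(304,250,76)); print('chest edge',g(527,20,88),g(499,290,88))
print('handle',g(233,38,54),g(243,194,54)); 
print('near wall top outer',g(312,273,66),g(488,272,66),'inner',g(400,267,66)); print('near floor corner',g(313,248,22),g(470,246,22))
n=np.array([np.cos(np.radians(18.4)),np.sin(np.radians(18.4))]); t=np.array([-n[1],n[0]])
for nm,p in dict(pi=g(303,135,76),pi2=g(302,20,76),ce=g(527,20,88),ce2=g(499,290,88),h=g(238,116,54),nwo=g(400,273,66),nfl=g(400,247,22),tcp_h=np.array([402.4,194.5])).items(): print(nm,'n',(p@n).round(1),'t',(p@t).round(1))
"
```

```text
[472.90154335 145.85134564 186.29999753]
panel inner [430.3 272.1] [481.4 115.5]
chest edge [569.9 314.5] [635.6 134.5]
handle [384.6 248.8] [421.9 138.9]
near wall top outer [494.8  94.8] [633.4 140. ] inner [562.4 122. ]
near floor corner [494.2 101.3] [631.7 147.2]
pi n 493.7 t 46.5
pi2 n 494.2 t 122.4
ce n 640.0 t 118.5
ce2 n 645.6 t -73.0
h n 443.8 t 59.8
nwo n 572.5 t -67.1
nfl n 581.3 t -60.0
tcp_h n 443.2 t 57.5
```

Call:
servo_tool(
  moves=[
    [[-13, 47, 0], [0, 0, 0], 87],
    [[-14, 47, 0], [0, 0, 0], 87],
    [[-13, 47, 0], [0, 0, 0], 87],
    [[-14, 48, 0], [0, 0, 0], 87],
    [[0, 0, 20], [0, 0, -10.5], 87],
  ],
)

```text
time: 51.5
tcp_pos: [480.0, -54.4, 166.7]
tcp_rot: [3.047, 0.761, -0.0]
ft_force: [1.1, 0.4, -0.3]
width: 87.0
```

Call:
servo_tool(
  moves=[
    [[0, 0, 30], [0, 0, -10.5], 87],
    [[0, 0, 30], [0, 0, -10.5], 87],
    [[0, 0, 20], [0, 0, -10.5], 87],
    [[0, 0, 0], [0, 0, 0], 87],
    [[0, 0, 0], [0, 0, 0], 87],
  ],
  grip_force=15,
)

```text
time: 52.12
tcp_pos: [480.2, -50.5, 87.5]
tcp_rot: [-2.728, -1.557, -0.0]
ft_force: [0.6, -0.3, 0.8]
width: 87.0
```

```bash
python3 -c "
from h import *
soapview('w33','blue')
M=R.from_rotvec(robot.get_state()['tcp_rot']).as_matrix(); print(np.degrees(np.arctan2(M[1,0],M[0,0])),robot.get_state()['q'].round(2))"
```

```text
52.12 [480.2 -50.5  87.5] [ 0.6 -0.3  0.8] 87.0
blue [304.  234.4] [68.3 84. ] [483.1 -53.5] shift [-1.1  4.  -0. ]
blue [154.9 281.6] [75.7 86.3] [ 460.3 -159.2] shift [-103.7   38.1   -0. ]
59.45570832836453 [ 0.6   0.38 -0.72  2.    0.32  0.88  0.74]
```

View pics/w33.png

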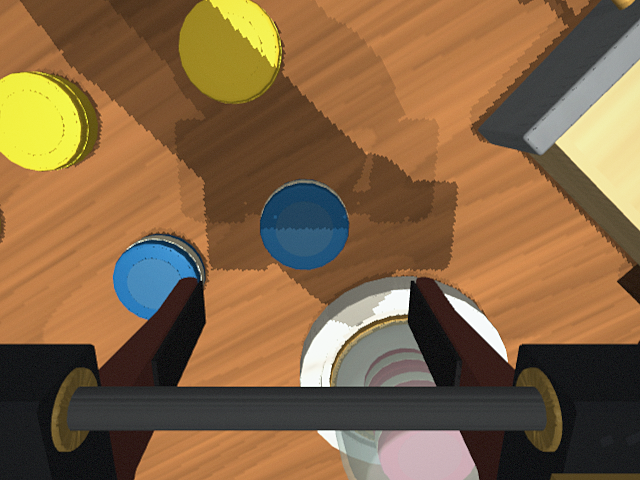

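```bash
python3 -c "
from h import *
d=robot.get_state();c=robot.calibration('wrist');p=px2w(c,304.5,225,24);print(d['tcp_pos'],p,toolmove([p[0],p[1],-38.5]))"
```

```text
[480.58678695 -50.78762073  87.78946005] [478.22626927 -50.19876405  24.        ] [ -0.73419196  -2.41451977 126.28767783]
```

Call:
servo_tool(
  moves=[
    [[-0.8, -2, 30], [0, 0, 0], 87],
    [[0, 0, 40], [0, 0, 0], 87],
    [[0, 0, 30], [0, 0, 0], 87],
    [[0, 0, 15], [0, 0, 0], 87],
    [[0, 0, 8], [0, 0, 0], 87],
  ],
)

```text
time: 52.8
tcp_pos: [478.6, -50.9, -35.8]
tcp_rot: [2.726, 1.56, 0.001]
ft_force: [0.2, 0.0, -0.0]
width: 87.0
```

Call:
servo_tool(
  moves=[
    [[0, 0, 2.5], [0, 0, 0], 75],
    [[0, 0, 0], [0, 0, 0], 65],
    [[0, 0, 0], [0, 0, 0], 55],
    [[0, 0, 0], [0, 0, 0], 55],
    [[0, 0, 0], [0, 0, 0], 55],
  ],
)

```text
time: 53.42
tcp_pos: [478.6, -51.1, -37.8]
tcp_rot: [2.726, 1.56, 0.001]
ft_force: [-1.1, 0.4, 7.0]
width: 59.7
```

Call:
servo_tool(
  moves=[
    [[0, 0, -5], [0, 0, 0], 55],
    [[0, 0, -20], [0, 0, 0], 55],
    [[0, 0, -50], [0, 0, 0], 55],
    [[0, 0, -50], [0, 0, 0], 55],
    [[0, 0, -40], [0, 0, 10.5], 55],
  ],
)

```text
time: 54.05
tcp_pos: [478.0, -50.8, 128.5]
tcp_rot: [-2.86, -1.3, -0.001]
ft_force: [-0.5, -1.1, -1.1]
width: 59.7
```

Call:
servo_tool(
  moves=[
    [[0, 0, 0], [0, 0, 10.5], 55],
    [[0, 0, 0], [0, 0, 10.5], 55],
    [[0, 0, 0], [0, 0, 10.5], 55],
    [[0, 0, 0], [0, 0, 0], 55],
    [[0, 0, 0], [0, 0, 0], 55],
  ],
)

```text
time: 54.68
tcp_pos: [478.0, -50.8, 126.6]
tcp_rot: [-3.104, -0.487, 0.0]
ft_force: [0.4, -1.4, -1.0]
width: 59.4
```

```bash
python3 -c "
from h import *
soapview('w34','blue')
print(toolmove([485,300.4,110]))"
```

```text
54.67 [478.  -50.8 126.6] [ 0.4 -1.4 -1. ] 59.4
blue [304.6 323.3] [139.  157.5] [ 505.7 -138.7] shift [-0.6 92.1 -0. ]
[ 113.98956593 -332.31085613   16.63535755]
```

View pics/w34.png

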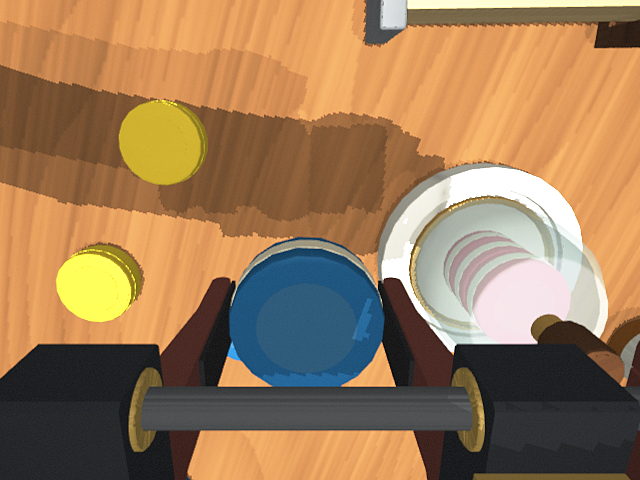

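Call:
servo_tool(
  moves=[
    [[10, -35, 0], [0, 0, 0], 55],
    [[20, -57, 0], [0, 0, 0], 55],
    [[20, -57, 0], [0, 0, 0], 55],
    [[20, -57, 0], [0, 0, 0], 55],
    [[20, -57, 0], [0, 0, 0], 55],
  ],
)

```text
time: 55.35
tcp_pos: [484.5, 228.6, 126.6]
tcp_rot: [3.104, 0.483, 0.0]
ft_force: [0.9, 0.6, -1.2]
width: 59.5
```

Call:
servo_tool(
  moves=[
    [[16, -45, 0], [0, 0, 0], 55],
    [[8, -24.3, 10], [0, 0, 0], 55],
    [[0, 0, 20], [0, 0, 0], 55],
    [[0, 0, 20], [0, 0, 0], 55],
    [[0, 0, 0], [0, 0, 0], 55],
  ],
)

```text
time: 55.98
tcp_pos: [485.6, 297.4, 74.3]
tcp_rot: [3.103, 0.478, -0.006]
ft_force: [0.1, -0.4, -0.4]
width: 59.6
```

Call:
servo_tool(
  moves=[
    [[0, 0, 0], [0, 0, 0], 55],
    [[0, 0, 0], [0, 0, 0], 55],
  ],
)

```text
time: 56.22
tcp_pos: [487.0, 300.0, 77.4]
tcp_rot: [-3.105, -0.479, -0.002]
ft_force: [-0.9, -0.9, 0.1]
width: 59.9
```

```bash
python3 -c "
from h import *
soapview('w35','blue')
print(toolmove([485,300.4,-16]))"
```

```text
56.23 [487.  300.   77.4] [-0.9 -0.9  0.1] 59.9
blue [306.1 322.6] [139.9 153.8] [507.  239.6] shift [ 0.8 63.6 -0. ]
[-1.93542115 -0.79041114 93.40091364]
```

View pics/w35.png

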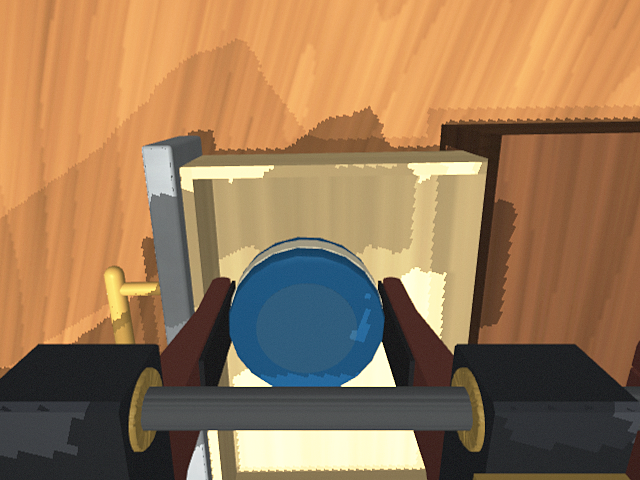

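Call:
servo_tool(
  moves=[
    [[-1.5, 0, 20], [0, 0, 0], 55],
    [[0, 0, 30], [0, 0, 0], 55],
    [[0, 0, 25], [0, 0, 0], 55],
    [[0, 0, 10], [0, 0, 0], 55],
    [[0, 0, 3], [0, 0, 0], 55],
  ],
)

```text
time: 56.9
tcp_pos: [485.1, 299.9, -11.3]
tcp_rot: [-3.105, -0.481, -0.0]
ft_force: [0.3, -0.9, -1.3]
width: 59.8
```

Call:
servo_tool(
  moves=[
    [[0, 0, 0], [0, 0, 0], 55],
    [[0, 0, 2], [0, 0, 0], 55],
    [[0, 0, 1], [0, 0, 0], 55],
    [[0, 0, 0], [0, 0, 0], 55],
  ],
)

```text
time: 57.4
tcp_pos: [485.0, 299.8, -14.2]
tcp_rot: [-3.105, -0.48, -0.0]
ft_force: [-0.2, -0.1, -1.4]
width: 59.8
```

Call:
servo_tool(
  moves=[
    [[0, 0, 1], [0, 0, 0], 55],
    [[0, 0, 0.6], [0, 0, 0], 55],
    [[0, 0, 0], [0, 0, 0], 55],
  ],
)

```text
time: 57.78
tcp_pos: [485.2, 299.9, -15.7]
tcp_rot: [-3.105, -0.48, -0.001]
ft_force: [0.2, -1.2, 3.0]
width: 59.5
```

Call:
servo_tool(
  moves=[
    [[0, 0, 0], [0, 0, 0], 60],
    [[0, 0, 0], [0, 0, 0], 66],
    [[0, 0, 0], [0, 0, 0], 68],
    [[0, 0, -8], [0, 0, 0], 68],
    [[0, 0, -25], [0, 0, 0], 68],
  ],
)

```text
time: 58.4
tcp_pos: [484.1, 299.3, 16.7]
tcp_rot: [3.104, 0.481, -0.004]
ft_force: [-0.1, 0.4, 0.3]
width: 68.2
```

Call:
servo_tool(
  moves=[
    [[0, 0, -50], [0, 0, 0], 68],
    [[0, 0, -50], [0, 0, 0], 80],
    [[0, 0, 0], [0, 0, 0], 87],
    [[0, 0, 0], [0, 0, 0], 87],
  ],
)

```text
time: 58.9
tcp_pos: [484.8, 299.3, 116.8]
tcp_rot: [3.104, 0.48, 0.0]
ft_force: [-0.3, -0.1, -0.3]
width: 86.9
```

```bash
python3 -c "
from h import *
soapview('w36','blue')
t=robot.grab_frame('top')
for ce,st in blobs(t,'blue'): print(ce,px2w(robot.calibration('top'),*ce,24)[:2])
print(toolmove([460.5,-158,116]))"
```

```text
58.9 [484.8 299.3 116.8] [-0.3 -0.1 -0.3] 86.9
blue [306.8 225.2] [81.6 84.3] [487.8 294.1] shift [1.2 5.9 0. ]
[149.11186441 144.98983051] [877.19910044 457.92594577]
[205.3255814  280.46511628] [491.10845072 290.21731145]
[366.33830846 291.1641791 ] [ 461.21391025 -158.01039361]
[443.12648221 301.43873518] [ 432.79507994 -370.10878959]
[-1.60745761e+02  4.28521191e+02  3.86974906e-01]
```

View pics/w36.png

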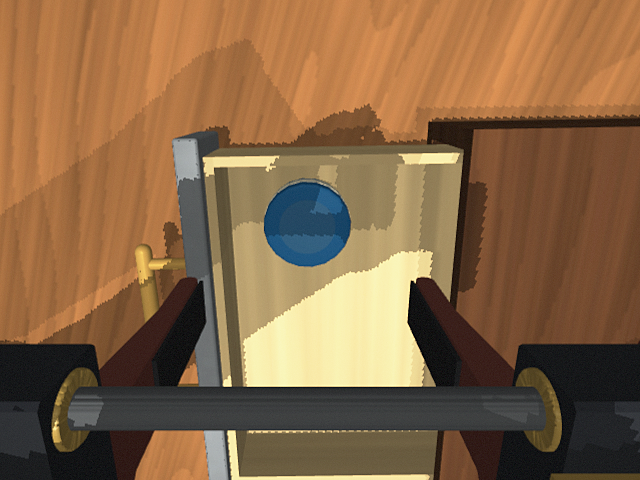

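Call:
servo_tool(
  moves=[
    [[-20, 53.5, 0], [0, 0, 0], 87],
    [[-20, 53.5, 0], [0, 0, 0], 87],
    [[-20, 53.5, 0], [0, 0, 0], 87],
    [[-20, 53.5, 0], [0, 0, 0], 87],
    [[-20, 53.5, 0], [0, 0, 0], 87],
  ],
)

```text
time: 59.62
tcp_pos: [469.4, 12.7, 116.0]
tcp_rot: [-3.104, -0.481, 0.003]
ft_force: [0.4, 0.2, 0.9]
width: 86.7
```

Call:
servo_tool(
  moves=[
    [[-20, 53.5, 0], [0, 0, 0], 87],
    [[-20, 53.5, 0], [0, 0, 0], 87],
    [[-20.7, 54, 30], [0, 0, 0], 87],
    [[0, 0, 0], [0, 0, 0], 87],
    [[0, 0, 0], [0, 0, 0], 87],
  ],
)

```text
time: 60.25
tcp_pos: [460.8, -154.0, 87.4]
tcp_rot: [-3.103, -0.48, 0.002]
ft_force: [-1.3, 0.1, 0.3]
width: 87.2
```

```bash
python3 -c "
from h import *
soapview('w37','blue')"
```

```text
60.25 [ 460.8 -154.    87.4] [-1.3  0.1  0.3] 87.2
blue [302.5 253.5] [45.9 83.4] [ 464.3 -170.6] shift [-1.7 16.9 -0. ]
blue [189.5 466.6] [56.  73.1] [ 432.4 -371.3] shift [-92.7 198.6  -0.3]
```

View pics/w37.png

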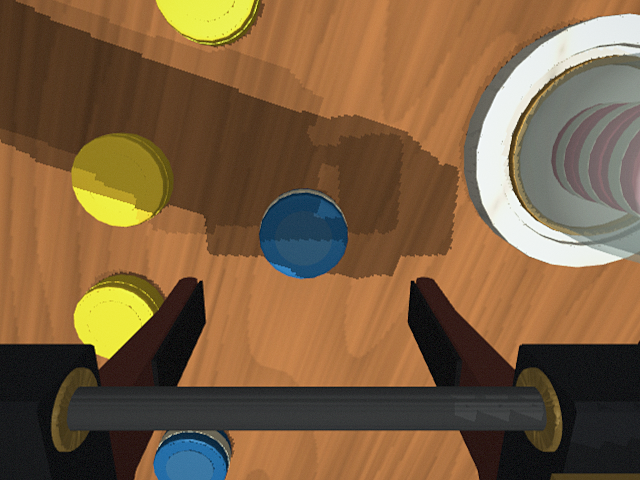

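```bash
python3 -c "
from h import *
d=robot.get_state();c=robot.calibration('wrist');p=px2w(c,303.7,234,24);print(d['tcp_pos'],p,toolmove([p[0],p[1],-38.5]))"
```

```text
[ 461.44562994 -153.38718262   87.94055171] [ 461.59141887 -156.7857923    24.        ] [ -0.8623323    3.44684475 126.43638939]
```

Call:
servo_tool(
  moves=[
    [[-0.8, 3.7, 30], [0, 0, 0], 87],
    [[0, 0, 40], [0, 0, 0], 87],
    [[0, 0, 30], [0, 0, 0], 87],
    [[0, 0, 15], [0, 0, 0], 87],
    [[0, 0, 8], [0, 0, 0], 87],
  ],
)

```text
time: 60.92
tcp_pos: [462.3, -157.6, -34.9]
tcp_rot: [-3.104, -0.483, -0.0]
ft_force: [-0.1, 0.5, -0.4]
width: 86.8
```

Call:
servo_tool(
  moves=[
    [[0, 0, 2.5], [0, 0, 0], 75],
    [[0, 0, 0], [0, 0, 0], 65],
    [[0, 0, 0], [0, 0, 0], 55],
    [[0, 0, 0], [0, 0, 0], 55],
    [[0, 0, 0], [0, 0, 0], 55],
  ],
)

```text
time: 61.55
tcp_pos: [462.1, -159.0, -36.6]
tcp_rot: [3.104, 0.48, 0.001]
ft_force: [-1.7, 0.7, 6.9]
width: 59.7
```

Call:
servo_tool(
  moves=[
    [[0, 0, -5], [0, 0, 0], 55],
    [[0, 0, -20], [0, 0, 0], 55],
    [[0, 0, -50], [0, 0, 0], 55],
    [[0, 0, -50], [0, 0, 0], 55],
    [[0, 0, -30], [0, 0, 0], 55],
  ],
)

```text
time: 62.18
tcp_pos: [462.4, -158.7, 120.3]
tcp_rot: [3.103, 0.48, 0.003]
ft_force: [1.4, 0.0, -2.0]
width: 59.9
```

```bash
python3 -c "
from h import *
soapview('w38','blue')
print(toolmove([508.3,230.2,116]))"
```

```text
62.17 [ 462.4 -158.7  120.3] [ 1.4  0.  -2. ] 59.9
blue [304.5 376.6] [ 18.8 103. ] [ 504.  -291.2] shift [ -0.4 138.9   0.2]
blue [211.5 441.1] [28.9 47. ] [ 445.9 -379.5] shift [-8.250e+01  2.055e+02  1.000e-01]
[ 159.83963896 -357.67207046    6.50321388]
```

View pics/w38.png

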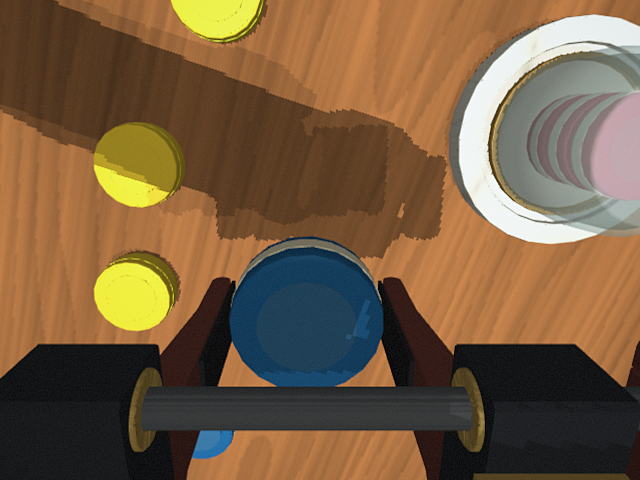

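Call:
servo_tool(
  moves=[
    [[15, -35, 0], [0, 0, 0], 55],
    [[25, -55, 0], [0, 0, 0], 55],
    [[25, -55, 0], [0, 0, 0], 55],
    [[25, -55, 0], [0, 0, 0], 55],
    [[25, -55, 0], [0, 0, 0], 55],
  ],
)

```text
time: 62.85
tcp_pos: [494.2, 120.8, 117.6]
tcp_rot: [3.104, 0.48, 0.0]
ft_force: [0.4, -0.1, -1.4]
width: 59.7
```

Call:
servo_tool(
  moves=[
    [[24, -55, 0], [0, 0, 0], 55],
    [[14, -35, 0], [0, 0, 0], 55],
    [[6.8, -12.7, 20], [0, 0, 0], 55],
    [[0, 0, 20], [0, 0, 0], 55],
    [[0, 0, 0], [0, 0, 0], 55],
  ],
)

```text
time: 63.48
tcp_pos: [504.6, 228.6, 75.7]
tcp_rot: [3.103, 0.479, -0.006]
ft_force: [-0.2, 0.2, -1.3]
width: 59.8
```

Call:
servo_tool(
  moves=[
    [[0, 0, 0], [0, 0, 0], 55],
    [[0, 0, 0], [0, 0, 0], 55],
  ],
)

```text
time: 63.72
tcp_pos: [506.6, 230.0, 78.5]
tcp_rot: [3.105, 0.479, 0.002]
ft_force: [-0.4, 0.6, -0.1]
width: 59.5
```

```bash
python3 -c "
from h import *
soapview('w39','blue')
print(toolmove([508.3,230.2,-15]))"
```

```text
63.73 [506.6 230.   78.5] [-0.4  0.6 -0.1] 59.5
blue [307.  115.1] [108.3 110.4] [485.8 300.2] shift [  1.3 -73.2  -0. ]
blue [304.5 371.6] [ 32.1 100. ] [537.4 131.1] shift [ -0.4 103.6   0. ]
[ 1.58375437  0.44312903 93.46871094]
```

View pics/w39.png

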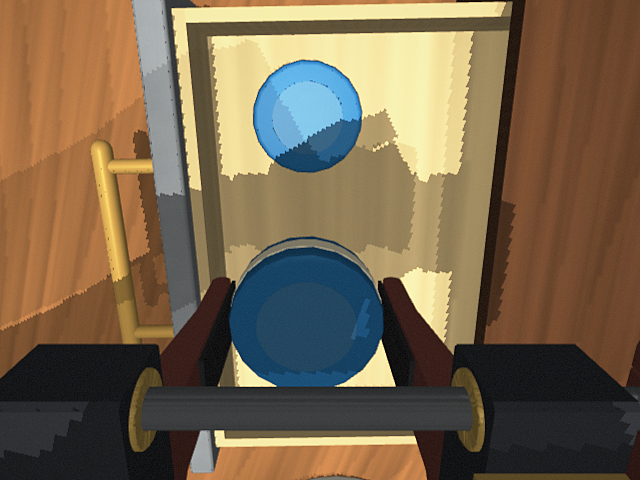

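Call:
servo_tool(
  moves=[
    [[1.3, 0.6, 20], [0, 0, 0], 55],
    [[0, 0, 30], [0, 0, 0], 55],
    [[0, 0, 25], [0, 0, 0], 55],
    [[0, 0, 10], [0, 0, 0], 55],
    [[0, 0, 3], [0, 0, 0], 55],
  ],
)

```text
time: 64.4
tcp_pos: [507.0, 230.4, -11.0]
tcp_rot: [3.104, 0.481, -0.002]
ft_force: [-0.1, 0.3, -0.2]
width: 60.2
```

Call:
servo_tool(
  moves=[
    [[0, 0, 0], [0, 0, 0], 55],
    [[0, 0, 2], [0, 0, 0], 55],
    [[0, 0, 1], [0, 0, 0], 55],
    [[0, 0, 0.5], [0, 0, 0], 55],
    [[0, 0, 0], [0, 0, 0], 55],
  ],
)

```text
time: 65.03
tcp_pos: [507.5, 230.4, -13.7]
tcp_rot: [3.105, 0.48, 0.0]
ft_force: [-1.3, -0.0, -0.4]
width: 59.7
```

Call:
servo_tool(
  moves=[
    [[0, 0, 0.8], [0, 0, 0], 55],
    [[0, 0, 0.5], [0, 0, 0], 55],
    [[0, 0, 0], [0, 0, 0], 55],
  ],
)

```text
time: 65.4
tcp_pos: [507.8, 230.5, -14.6]
tcp_rot: [3.105, 0.48, 0.001]
ft_force: [0.1, -1.4, 5.0]
width: 59.0
```

Call:
servo_tool(
  moves=[
    [[0, 0, 0], [0, 0, 0], 60],
    [[0, 0, 0], [0, 0, 0], 66],
    [[0, 0, 0], [0, 0, 0], 68],
    [[0, 0, -8], [0, 0, 0], 68],
    [[0, 0, -25], [0, 0, 0], 68],
  ],
)

```text
time: 66.03
tcp_pos: [506.4, 230.0, 17.6]
tcp_rot: [3.104, 0.481, -0.004]
ft_force: [0.3, 0.0, -0.2]
width: 68.0
```

Call:
servo_tool(
  moves=[
    [[0, 0, -50], [0, 0, 0], 68],
    [[0, 0, -50], [0, 0, 0], 80],
    [[0, 0, 0], [0, 0, 0], 87],
    [[0, 0, 0], [0, 0, 0], 87],
  ],
)

```text
time: 66.53
tcp_pos: [507.2, 230.0, 117.8]
tcp_rot: [3.104, 0.48, 0.0]
ft_force: [-0.3, 0.4, 0.1]
width: 86.6
```

```bash
python3 -c "
from h import *
soapview('w40','blue')
t=robot.grab_frame('top')
for ce,st in blobs(t,'blue'): print(ce,px2w(robot.calibration('top'),*ce,24)[:2])
print(toolmove([433,-370,116]))"
```

```text
66.53 [507.2 230.  117.8] [-0.3  0.4  0.1] 86.6
blue [306.7 112.5] [93.3 93.8] [486.1 300.4] shift [  1.1 -73.6  -0. ]
blue [306.6 203.6] [36.7 69.8] [505.2 240. ] shift [  1.1 -10.1  -0. ]
blue [305. 241.] [46.8 76.2] [512.7 212.3] shift [-0.1 18.5  0. ]
[149.10580205 144.98634812] [877.20929754 457.94357301]
[443.17063492 301.41666667] [ 432.85581701 -370.23201271]
[-251.43726903  549.48616929    1.45403743]
```

View pics/w40.png

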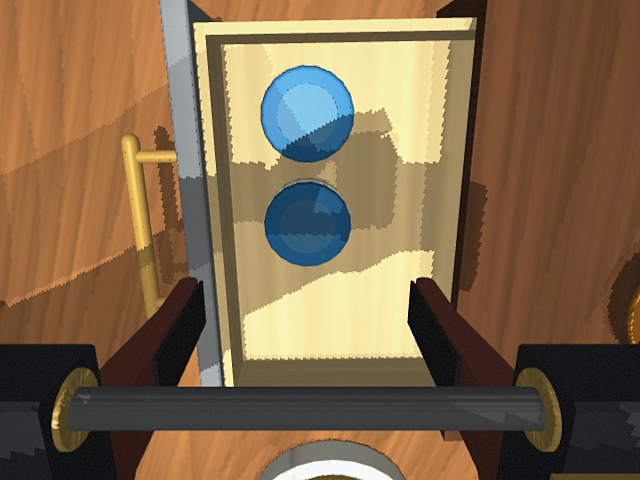

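Call:
servo_tool(
  moves=[
    [[-22, 48, 0], [0, 0, 0], 87],
    [[-24, 53, 0], [0, 0, 0], 87],
    [[-24, 53, 0], [0, 0, 0], 87],
    [[-24, 53, 0], [0, 0, 0], 87],
    [[-24, 53, 0], [0, 0, 0], 87],
  ],
)

```text
time: 67.25
tcp_pos: [472.3, -54.8, 116.9]
tcp_rot: [-3.104, -0.481, 0.003]
ft_force: [1.2, -0.1, 0.4]
width: 86.9
```

Call:
servo_tool(
  moves=[
    [[-24, 53, 0], [0, 0, 0], 87],
    [[-24, 53, 0], [0, 0, 0], 87],
    [[-24, 53, 0], [0, 0, 0], 87],
    [[-24, 53, 0], [0, 0, 0], 87],
    [[-24, 53, 0], [0, 0, 0], 87],
  ],
)

```text
time: 67.88
tcp_pos: [438.1, -343.3, 116.6]
tcp_rot: [-3.103, -0.48, 0.002]
ft_force: [0.6, 0.2, -0.2]
width: 87.3
```

Call:
servo_tool(
  moves=[
    [[-13, 24, 30], [0, 0, 0], 87],
    [[0, 0, 0], [0, 0, 0], 87],
    [[0, 0, 0], [0, 0, 0], 87],
    [[0, 0, 0], [0, 0, 0], 87],
  ],
)

```text
time: 68.38
tcp_pos: [435.2, -367.3, 88.7]
tcp_rot: [3.104, 0.484, 0.001]
ft_force: [1.0, -0.6, 0.6]
width: 87.2
```

```bash
python3 -c "
from h import *
soapview('w41','blue')
M=R.from_rotvec(robot.get_state()['tcp_rot']).as_matrix(); print(np.degrees(np.arctan2(M[1,0],M[0,0])),robot.get_state()['q'].round(2))"
```

```text
68.38 [ 435.2 -367.3   88.7] [ 1.  -0.6  0.6] 87.2
blue [299.1 232.3] [85.2 87.5] [ 432.3 -370.8] shift [-3.9  2.5 -0. ]
17.723588729566334 [ 1.    0.47 -0.51  1.81  0.28  0.94  0.68]
```

View pics/w41.png

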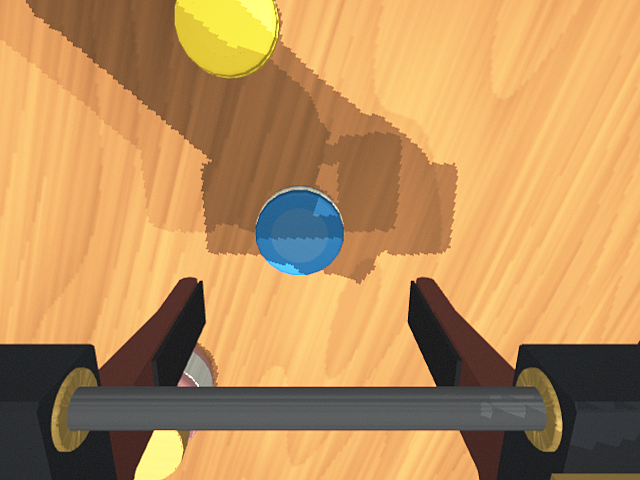

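Call:
servo_tool(
  moves=[
    [[-3.2, 3, 30], [0, 0, 0], 87],
    [[0, 0, 40], [0, 0, 0], 87],
    [[0, 0, 30], [0, 0, 0], 87],
    [[0, 0, 15], [0, 0, 0], 87],
    [[0, 0, 8], [0, 0, 0], 87],
  ],
)

```text
time: 69.05
tcp_pos: [432.5, -372.3, -35.0]
tcp_rot: [3.104, 0.482, 0.0]
ft_force: [0.1, -0.2, 0.4]
width: 87.1
```

Call:
servo_tool(
  moves=[
    [[0, 0, 2.5], [0, 0, 0], 75],
    [[0, 0, 0], [0, 0, 0], 65],
    [[0, 0, 0], [0, 0, 0], 55],
    [[0, 0, 0], [0, 0, 0], 55],
    [[0, 0, 0], [0, 0, 0], 55],
  ],
)

```text
time: 69.68
tcp_pos: [432.4, -373.0, -36.8]
tcp_rot: [3.104, 0.48, 0.001]
ft_force: [-1.2, 0.1, 5.7]
width: 60.0
```

Call:
servo_tool(
  moves=[
    [[0, 0, -5], [0, 0, 0], 55],
    [[0, 0, -20], [0, 0, 0], 55],
    [[0, 0, -50], [0, 0, 0], 55],
    [[0, 0, -50], [0, 0, 0], 55],
    [[0, 0, -30], [0, 0, 0], 55],
  ],
)

```text
time: 70.3
tcp_pos: [432.9, -372.9, 121.4]
tcp_rot: [3.102, 0.481, 0.004]
ft_force: [-0.9, 0.7, -1.0]
width: 59.7
```

```bash
python3 -c "
from h import *
soapview('w42','blue')
print(toolmove([531.7,160,116]))"
```

```text
70.3 [ 432.9 -372.9  121.4] [-0.9  0.7 -1. ] 59.7
blue [306.1 317.2] [144.  154.5] [ 459.2 -452.9] shift [ 0.9 84.2  0.3]
[ 254.33123287 -479.43844147    6.45046471]
```

View pics/w42.png

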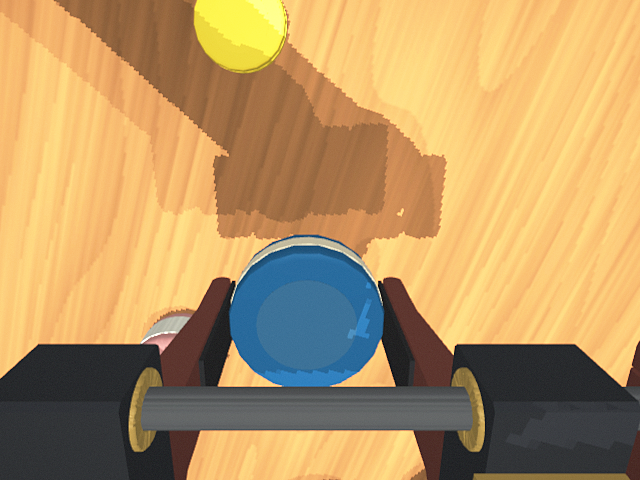

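Call:
servo_tool(
  moves=[
    [[15, -28, 0], [0, 0, 0], 55],
    [[26, -50, 0], [0, 0, 0], 55],
    [[26, -50, 0], [0, 0, 0], 55],
    [[26, -50, 0], [0, 0, 0], 55],
    [[26, -50, 0], [0, 0, 0], 55],
  ],
)

```text
time: 70.97
tcp_pos: [476.5, -117.6, 118.3]
tcp_rot: [3.104, 0.48, 0.001]
ft_force: [0.4, 0.8, 0.1]
width: 60.0
```

Call:
servo_tool(
  moves=[
    [[26, -50, 0], [0, 0, 0], 55],
    [[26, -50, 0], [0, 0, 0], 55],
    [[26, -50, 0], [0, 0, 0], 55],
    [[26, -50, 0], [0, 0, 0], 55],
    [[22, -36, 0], [0, 0, 0], 55],
  ],
)

```text
time: 71.6
tcp_pos: [525.0, 146.5, 118.3]
tcp_rot: [-3.104, -0.483, -0.001]
ft_force: [-0.0, -0.2, -0.6]
width: 60.1
```

Call:
servo_tool(
  moves=[
    [[9, -15, 20], [0, 0, 0], 55],
    [[0, 0, 20], [0, 0, 0], 55],
    [[0, 0, 0], [0, 0, 0], 55],
    [[0, 0, 0], [0, 0, 0], 55],
    [[0, 0, 0], [0, 0, 0], 55],
  ],
)

```text
time: 72.22
tcp_pos: [529.9, 160.6, 78.5]
tcp_rot: [3.105, 0.479, 0.002]
ft_force: [0.0, 0.1, -0.7]
width: 60.2
```

```bash
python3 -c "
from h import *
soapview('w43','blue')
print(toolmove([531.7,160,-15]))"
```

```text
72.22 [529.9 160.6  78.5] [ 0.   0.1 -0.7] 60.2
blue [304.7 -31.9] [113.1 122. ] [485.1 302.9] shift [   0.2 -149.2   -0. ]
blue [305.9 115. ] [107.9 110.9] [508.5 230.6] shift [  0.7 -73.3  -0. ]
blue [310.7 375.8] [19.4 99.5] [566.1  59.7] shift [  4.1 107.1   0. ]
[ 1.40573067  1.0705441  93.4355088 ]
```

View pics/w43.png

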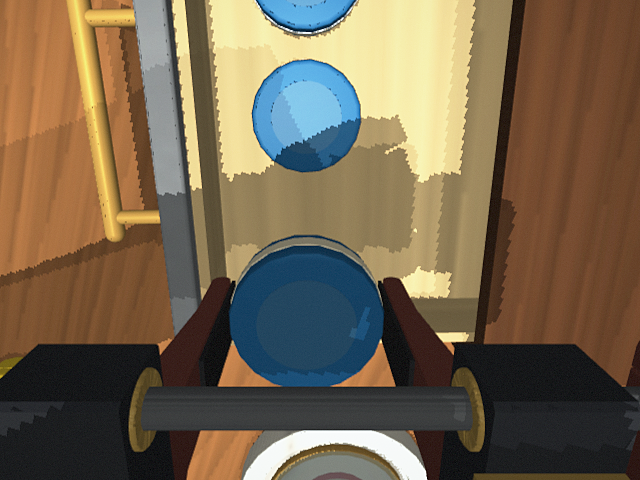

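Call:
servo_tool(
  moves=[
    [[1.4, 0.2, 20], [0, 0, 0], 55],
    [[0, 0, 30], [0, 0, 0], 55],
    [[0, 0, 25], [0, 0, 0], 55],
    [[0, 0, 10], [0, 0, 0], 55],
    [[0, 0, 3], [0, 0, 0], 55],
  ],
)

```text
time: 72.9
tcp_pos: [530.3, 161.0, -11.3]
tcp_rot: [-3.105, -0.481, 0.002]
ft_force: [1.4, 0.6, -0.7]
width: 59.7
```

Call:
servo_tool(
  moves=[
    [[0, 0, 0], [0, 0, 0], 55],
    [[0, 0, 2], [0, 0, 0], 55],
    [[0, 0, 1], [0, 0, 0], 55],
    [[0, 0, 0.5], [0, 0, 0], 55],
    [[0, 0, 0], [0, 0, 0], 55],
  ],
)

```text
time: 73.53
tcp_pos: [530.7, 161.0, -14.0]
tcp_rot: [3.105, 0.48, 0.0]
ft_force: [0.4, 0.6, -0.0]
width: 59.6
```

Call:
servo_tool(
  moves=[
    [[0, 0, 0.7], [0, 0, 0], 55],
    [[0, 0, 0.4], [0, 0, 0], 55],
    [[0, 0, 0], [0, 0, 0], 55],
  ],
)

```text
time: 73.9
tcp_pos: [531.0, 161.1, -14.8]
tcp_rot: [3.105, 0.48, 0.001]
ft_force: [-0.5, -1.1, 4.7]
width: 60.0
```

Call:
servo_tool(
  moves=[
    [[0, 0, 0], [0, 0, 0], 60],
    [[0, 0, 0], [0, 0, 0], 66],
    [[0, 0, 0], [0, 0, 0], 68],
    [[0, 0, -8], [0, 0, 0], 68],
    [[0, 0, -25], [0, 0, 0], 68],
  ],
)

```text
time: 74.53
tcp_pos: [529.7, 160.8, 17.5]
tcp_rot: [3.104, 0.481, -0.004]
ft_force: [-0.3, -0.4, 0.0]
width: 67.7
```

Call:
servo_tool(
  moves=[
    [[0, 0, -50], [0, 0, 0], 68],
    [[0, 0, -50], [0, 0, 0], 50],
    [[0, 0, 0], [0, 0, 0], 30],
    [[0, 0, 0], [0, 0, 0], 26],
  ],
)

```text
time: 75.03
tcp_pos: [530.4, 160.6, 117.7]
tcp_rot: [3.104, 0.48, -0.0]
ft_force: [0.5, -0.5, -1.1]
width: 41.3
```

```bash
python3 -c "
from h import *
soapview('w44','blue')
save(robot.grab_frame('side'),'s44',(250,160,180,130),4)
print(toolmove([402.4,194.5,116]))"
```

```text
75.03 [530.4 160.6 117.7] [ 0.5 -0.5 -1.1] 41.3
blue [305.  -19.4] [102.  117.2] [484.4 306.1] shift [ 1.000e-01 -1.526e+02 -1.000e-01]
blue [305.5 112.2] [93.1 93.9] [508.5 231. ] shift [  0.3 -73.8  -0. ]
blue [304.5 245.7] [34.4 78.6] [536.6 139.4] shift [-0.5 22.1  0. ]
[-111.17092528  -70.90680106    0.86043963]
```

View pics/w44.png

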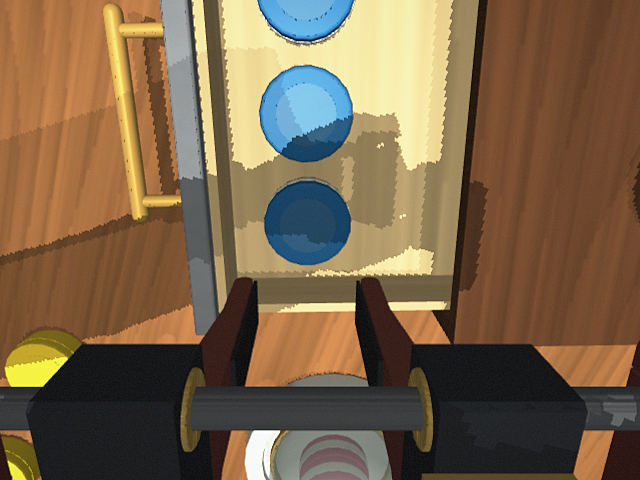

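View pics/s44.png

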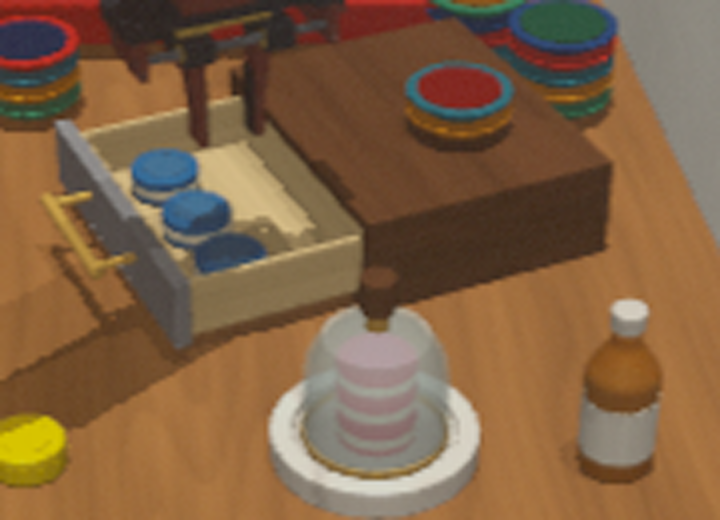

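All three blue soaps lie flat in the drawer. Now shutting it by the handle.

Call:
servo_tool(
  moves=[
    [[-36, -23, 0], [0, 0, 0], 26],
    [[-38, -24, 0], [0, 0, 0], 26],
    [[-37, -24, 0], [0, 0, 0], 26],
    [[0, 0, 30], [0, 0, 0], 26],
    [[0, 0, 35], [0, 0, 0], 26],
  ],
)

```text
time: 75.75
tcp_pos: [403.0, 195.0, 51.8]
tcp_rot: [3.104, 0.481, 0.0]
ft_force: [0.3, -0.3, -0.8]
width: 26.1
```

Call:
servo_tool(
  moves=[
    [[0, 0, 10], [0, 0, 0], 26],
    [[0, 0, 0], [0, 0, 0], 26],
    [[0, 0, 0], [0, 0, 0], 26],
  ],
)

```text
time: 76.12
tcp_pos: [403.9, 195.6, 43.5]
tcp_rot: [-3.104, -0.48, -0.001]
ft_force: [0.1, 0.1, -0.3]
width: 26.2
```

```bash
python3 -c "
from h import *
d=robot.get_state();c=robot.calibration('wrist');im=robot.grab_frame('wrist');save(im,'w45',(180,120,260,240),3);print(d['time'],d['tcp_pos'],d['width'],d['ft_force'])
print(toolmove([402.4,194.5,-6]))
"
```

```text
76.125 [403.88677081 195.56517816  43.54300019] 26.234685050866183 [ 0.08942014  0.09175485 -0.28857881]
[-1.95023391  0.47114306 49.68204465]
```

View pics/w45.png

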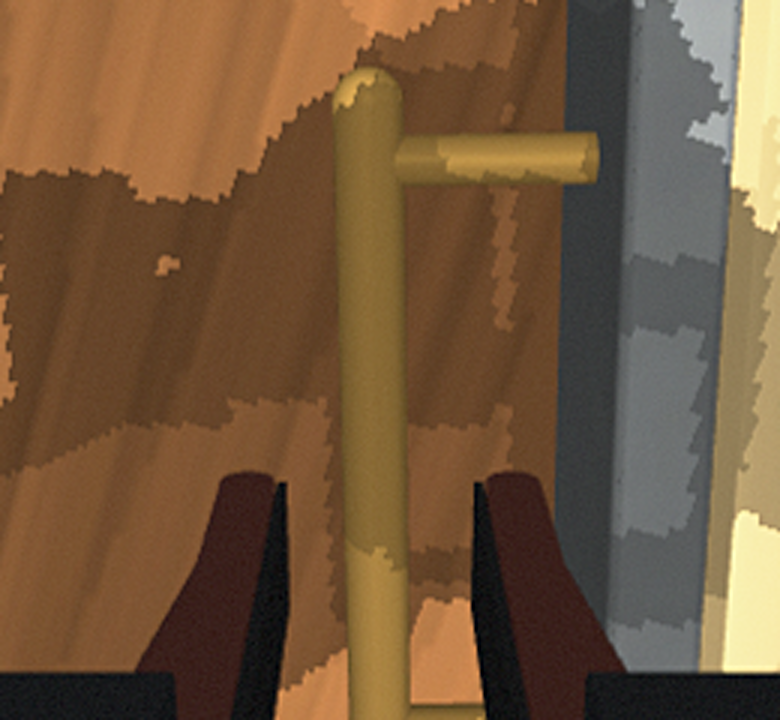

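Call:
servo_tool(
  moves=[
    [[-1, 0, 15], [0, 0, 0], 26],
    [[0, 0, 20], [0, 0, 0], 26],
    [[0, 0, 10], [0, 0, 0], 26],
    [[0, 0, 4], [0, 0, 0], 26],
    [[0, 0, 0], [0, 0, 0], 26],
  ],
)

```text
time: 76.8
tcp_pos: [402.4, 195.0, -6.2]
tcp_rot: [-3.105, -0.481, 0.0]
ft_force: [0.1, 0.9, -0.1]
width: 25.7
```

Call:
servo_tool(
  moves=[
    [[0, 0, 0], [0, 0, 0], 18],
    [[0, 0, 0], [0, 0, 0], 12],
    [[0, 0, 0], [0, 0, 0], 7],
    [[0, 0, 0], [0, 0, 0], 7],
  ],
)

```text
time: 77.3
tcp_pos: [402.8, 194.9, -5.8]
tcp_rot: [3.105, 0.481, 0.001]
ft_force: [0.1, -1.3, 4.0]
width: 10.5
```

Call:
servo_tool(
  moves=[
    [[5, 0, 0], [0, 0, 0], 7],
    [[10, 0, 0], [0, 0, 0], 7],
    [[15, 0, 0], [0, 0, 0], 7],
    [[18, 0, 0], [0, 0, 0], 7],
    [[18, 0, 0], [0, 0, 0], 7],
  ],
)

```text
time: 77.92
tcp_pos: [465.7, 216.0, -5.8]
tcp_rot: [-3.103, -0.481, -0.0]
ft_force: [-2.1, 2.9, 6.5]
width: 10.3
```

Call:
servo_tool(
  moves=[
    [[18, 0.2, 0], [0, 0, 0], 7],
    [[18, 0, 0], [0, 0, 0], 7],
    [[16, 0, 0], [0, 0, 0], 7],
    [[12, 0, 0], [0, 0, 0], 7],
    [[8, 0, 0], [0, 0, 0], 7],
  ],
)

```text
time: 78.55
tcp_pos: [534.0, 239.0, -5.8]
tcp_rot: [-3.101, -0.482, -0.001]
ft_force: [-2.9, 4.6, 4.2]
width: 10.5
```

Call:
servo_tool(
  moves=[
    [[4, 0, 0], [0, 0, 0], 7],
    [[4, 0, 0], [0, 0, 0], 7],
    [[3, 0, 0], [0, 0, 0], 7],
    [[2, 0, 0], [0, 0, 0], 7],
    [[0, 0, 0], [0, 0, 0], 7],
  ],
)

```text
time: 79.18
tcp_pos: [546.2, 243.1, -5.7]
tcp_rot: [-3.101, -0.483, -0.001]
ft_force: [-0.8, 5.7, 2.4]
width: 10.7
```

```bash
python3 -c "
from h import *
d=robot.get_state();c=robot.calibration('wrist');im=robot.grab_frame('wrist');save(im,'w46');print(d['time'],d['tcp_pos'],d['width'],d['ft_force'],np.linalg.norm(d['tcp_pos'][:2]-[402.8,194.9]))
"
```

```text
79.175 [546.16310755 243.07425689  -5.74989426] 10.705967012428962 [-0.75376542  5.66144759  2.44347127] 151.24066791599222
```

View pics/w46.png

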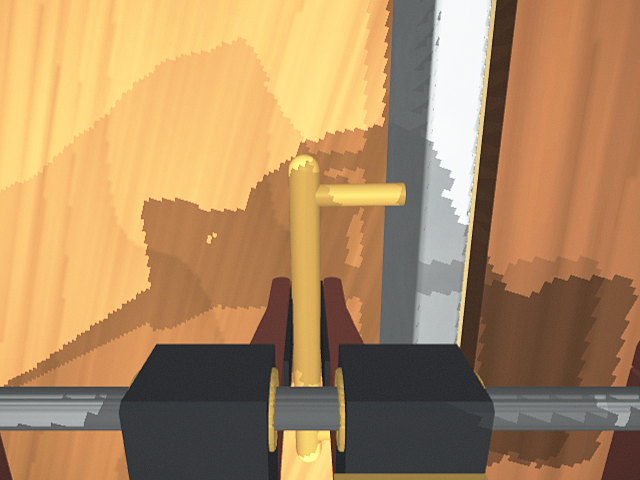

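The drawer is nearly shut, with a thin sliver of drawer still showing at about (475,200). Small pushes until it stops.

Call:
servo_tool(
  moves=[
    [[2, 0, 0], [0, 0, 0], 7],
    [[1.5, 0, 0], [0, 0, 0], 7],
    [[1, 0, 0], [0, 0, 0], 7],
    [[0, 0, 0], [0, 0, 0], 7],
  ],
)

```text
time: 79.72
tcp_pos: [546.2, 243.0, -6.0]
tcp_rot: [-3.104, -0.484, 0.01]
ft_force: [-15.0, 0.3, 14.9]
width: 10.3
```

Call:
servo_tool(
  moves=[
    [[1, 0, 0], [0, 0, 0], 7],
    [[1, 0, 0], [0, 0, 0], 7],
    [[0, 0, 0], [0, 0, 0], 7],
  ],
)

```text
time: 80.1
tcp_pos: [546.0, 242.9, -6.1]
tcp_rot: [3.103, 0.484, -0.015]
ft_force: [-20.4, -2.4, 20.5]
width: 10.4
```

Call:
servo_tool(
  moves=[
    [[-3, 0, 0], [0, 0, 0], 7],
    [[-1.5, 0, 0], [0, 0, 0], 7],
    [[0, 0, 0], [0, 0, 0], 20],
    [[0, 0, 0], [0, 0, 0], 24],
    [[0, 0, 0], [0, 0, 0], 24],
  ],
)

```text
time: 80.72
tcp_pos: [548.6, 240.4, -6.4]
tcp_rot: [3.104, 0.479, -0.0]
ft_force: [-1.0, -0.8, 0.5]
width: 24.3
```

Call:
servo_tool(
  moves=[
    [[0, 0, -10], [0, 0, 0], 24],
    [[0, 0, -30], [0, 0, 0], 24],
    [[0, 0, -50], [0, 0, 0], 24],
    [[0, 0, -40], [0, 0, 0], 24],
    [[0, 0, 0], [0, 0, 0], 24],
  ],
)

```text
time: 81.35
tcp_pos: [550.4, 242.2, 128.0]
tcp_rot: [-3.103, -0.48, -0.01]
ft_force: [0.1, 0.4, 0.5]
width: 23.8
```

Call:
servo_tool(
  moves=[
    [[0, 30, -20], [0, 0, 0], 24],
    [[0, 50, -20], [0, 0, 0], 24],
    [[0, 40, 0], [0, 0, 0], 24],
    [[0, 0, 0], [0, 0, 0], 24],
    [[0, 0, 0], [0, 0, 0], 24],
  ],
)

```text
time: 81.98
tcp_pos: [583.9, 127.1, 163.2]
tcp_rot: [-3.104, -0.481, 0.002]
ft_force: [-0.2, 0.0, -0.0]
width: 23.7
```

```bash
python3 -c "
from h import *
d=robot.get_state();c=robot.calibration('wrist');im=robot.grab_frame('wrist');save(im,'w47');print(d['time'],d['tcp_pos'],d['width'],d['ft_force'])
save(robot.grab_frame('side'),'s47',(270,150,160,130),5)
"
```

```text
81.975 [583.94387444 127.05661359 163.24127689] 23.730942974986117 [-0.23922238  0.01417992 -0.03612128]
```

View pics/w47.png

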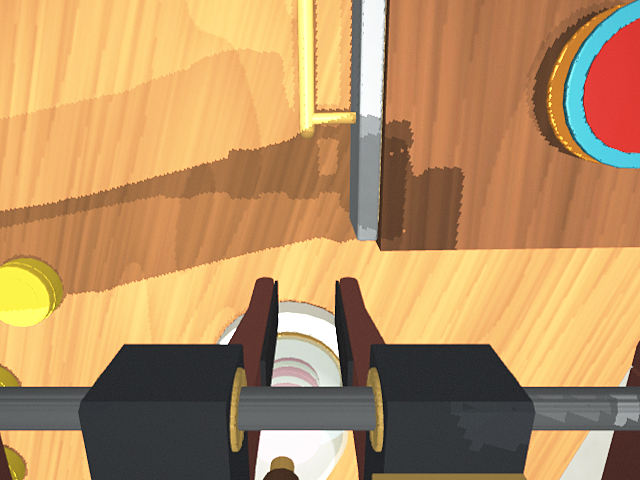

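View pics/s47.png

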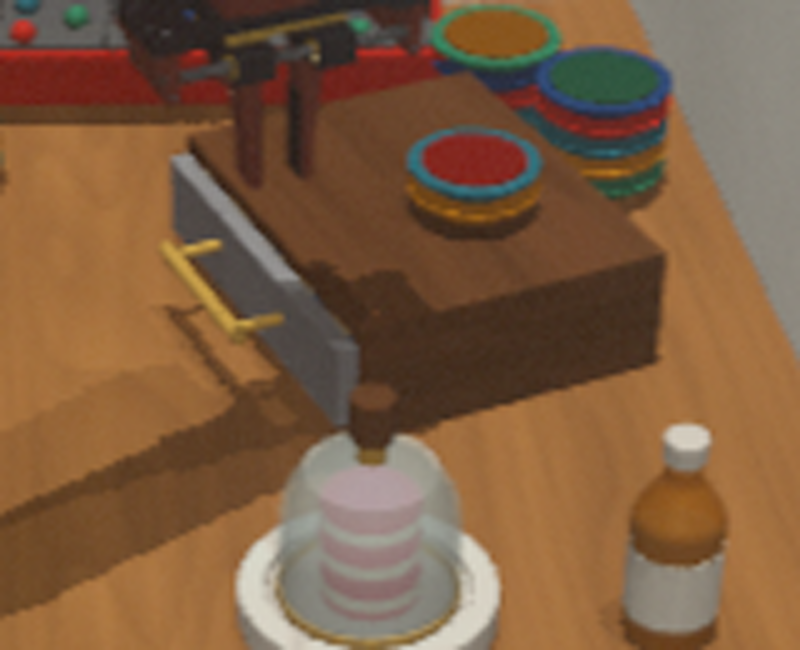

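```bash
python3 -c "
from h import *
c=robot.calibration('wrist')
n=np.array([np.cos(np.radians(18.4)),np.sin(np.radians(18.4))]);t=np.array([-n[1],n[0]])
im=cv2.imread('pics/w47.png')[:,:,::-1]; save(im,'w47c',(290,60,130,200),3.5)
for nm,u,v,z in(('handle',305.5,60,55),('handle2',307,120,55),('panel front',354,120,76),('panel back',384,60,76),('chest',386.5,60,88),('chest',382,200,88)):
  p=px2w(c,u,v,z)[:2]; print(nm,p.round(1),(p@n).round(1),(p@t).round(1))
print(np.array([546.1,243])@n)
"
```

```text
handle [551.2 231.1] 596.0 45.3
handle2 [564.4 193.4] 596.6 5.3
panel front [594.  203.8] 627.9 5.9
panel back [599.8 244.7] 646.4 42.9
chest [599.6 243.6] 645.8 41.9
chest [628.2 160.2] 646.7 -46.3
594.8839059372054
```

View pics/w47c.png

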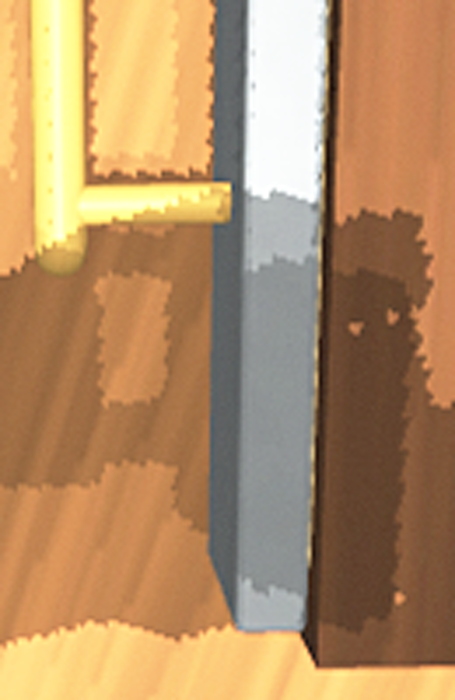

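Call:
servo_tool(
  moves=[
    [[-30, 40, -30], [0, 0, 0], 40],
    [[-30, 50, -30], [0, 0, 0], 40],
    [[-30, 50, -20], [0, 0, 0], 40],
    [[-30, 50, 0], [0, 0, 0], 40],
    [[-30, 50, 0], [0, 0, 0], 40],
  ],
)

```text
time: 82.7
tcp_pos: [514.6, -145.2, 242.8]
tcp_rot: [3.104, 0.484, 0.001]
ft_force: [0.1, -0.5, 0.5]
width: 40.2
```

Call:
servo_tool(
  moves=[
    [[-30, 50, 0], [0, 0, 0], 40],
    [[0, 50, 0], [0, 0, 0], 40],
    [[0, 50, 0], [0, 0, 0], 40],
    [[0, 0, 0], [0, 0, 0], 40],
    [[0, 0, 0], [0, 0, 0], 40],
  ],
)

```text
time: 83.32
tcp_pos: [532.0, -294.9, 242.0]
tcp_rot: [-3.103, -0.484, 0.0]
ft_force: [0.5, -0.1, -0.5]
width: 40.2
```

```bash
python3 -c "
from h import *
d=robot.get_state();print(d['time'],d['tcp_pos'],d['ft_force'])
t=robot.grab_frame('top');s=robot.grab_frame('side');save(t,'t48');save(t,'t48c',(130,140,160,150),5);save(s,'s48',(250,150,190,150),4)
c=robot.calibration('top')
n=np.array([np.cos(np.radians(18.4)),np.sin(np.radians(18.4))])
"
```

```text
83.325 [ 532.02254815 -294.92798957  242.0408112 ] [ 0.46022353 -0.14888202 -0.50739229]
```

View pics/t48.png

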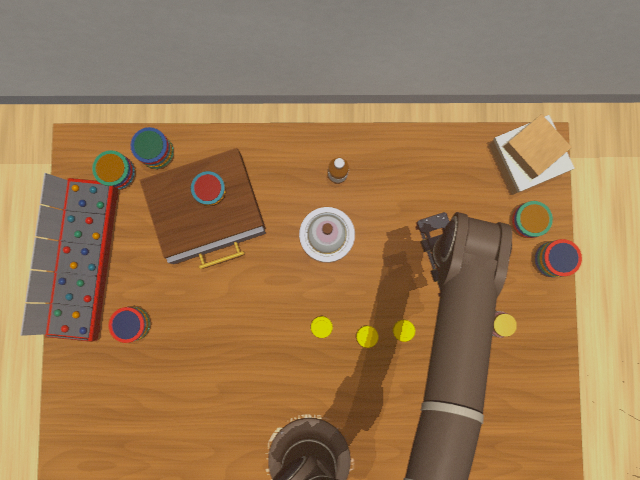

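View pics/t48c.png

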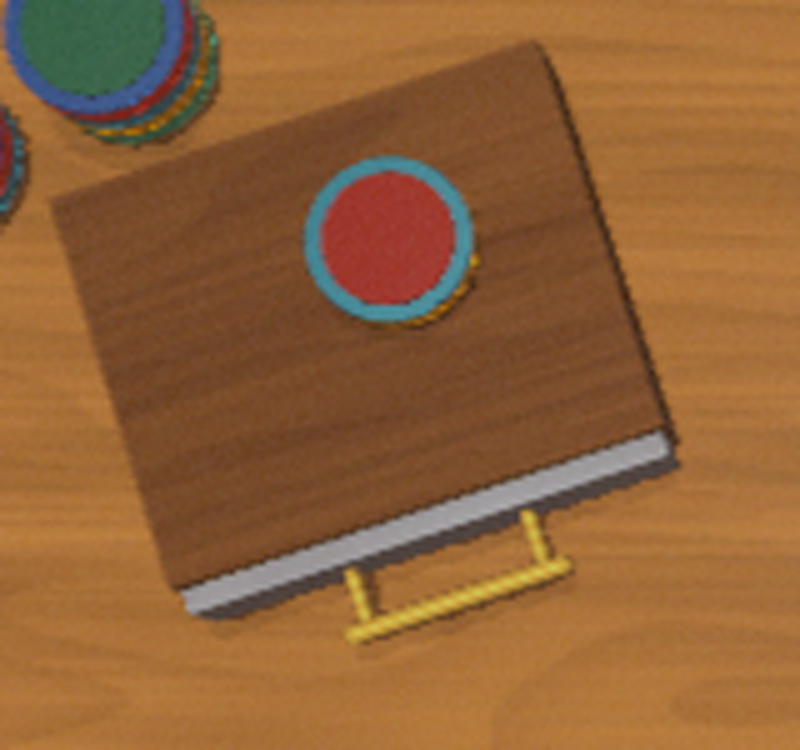

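View pics/s48.png

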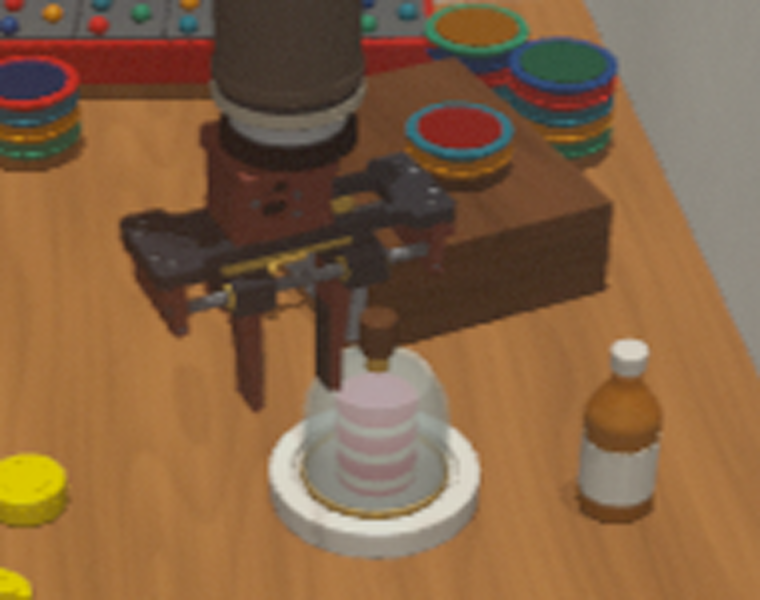

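The drawer front is flush against the chest at (215,245) in the top view. The dome is seated with the stack at (327,234). Only the yellow discs remain loose, and the bystanders haven't moved. Handing in.

```bash
python3 -c "
from station import robot
print(robot.hand_in())"
```

```text
the job is handed in; nothing more can be done
None
```

The job is done and handed in at about 83 s of the 210 s limit. The hand-in reports no verdict, so the results below rest on my own checks.

**What I did**
- **Dome and rose soaps:** I set the dome on a free patch of counter and stacked the three rose soaps flat at the centre of the base. I then lowered the dome over them, and it touched at the height of the base floor with a light contact of about 10 N.
- **Blue soaps and drawer:** I pulled the drawer out to about 0.155 m, laid the three blue soaps flat in a row inside and pushed it shut.

**Last checks**
- **Stack:** the soaps line up to within about 1–2 mm and sit about 1–2 mm from the base centre.
- **Dome:** its brass band is inside the lip all round.
- **Drawer:** it ran into a firm stop at about 20–29 N of wrist force while I pushed. The top view shows its front flush with the chest.
- **Counter:** only the three yellow discs are left loose, and the dishes, bottle and jar look unmoved.

**What went wrong or disagreed**
- **Missed first grasp:** the real fingertips are about 40 mm short of the reported tool point, so my first close on the knob gripped only air above it. I measured the offset in the wrist and side views and corrected for it after that.
- **Noisy position fits:** some base-centre fits from the wrist camera were off by 1–2 mm or more because the arm was still settling. I went by the agreement between cameras instead.
- **Drawer gap:** one close wrist view showed a very thin light line between the drawer front and the chest. I took it as a viewing-angle effect because of the hard stop and the flush top view, but I did not push the drawer again to confirm.

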